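# Pack the sampling carrier

### The job

Pack the sampling carrier for transport: first swing both bail arms of the blue tote right out, put every rubber stopper that stands on the bench into the tote, then swing both bail arms fully back in over the tote. Stand the white instrument tray squarely on the two bail arms, centred over the tote and lined up with its sides, and then turn the orange lock collar until its tongue lies over the tray at the locked mark. Leave the other things on the bench where they are.

Things in the scene. Friction and masses are not known exactly. Their poses are not given: they have to be found in the camera images.
- tote: blue open tote of the carrier, fixed to the bench: 130 (x) x 190 (y) x 50 high, walls 4, inner floor 8 above the bench, rim at 50. Origin: centre of its underside, z up, y along its length; it may stand turned. On the -x side, 95 from the centre, stands a post that carries the lock collar, the highest part of the carrier (131 above the bench)
- bail_left (a joint): bail arm at the tote's +y end: a U of 8 mm round steel bar with arms 50 long, pivoted on the long walls at tote y = +85, height 46. 0 = right out (bar outside the end wall, at y = +134, height 36), 3.18 = fully in (bar across the mouth, at y = +36, height 54, top of the bar 58); halfway it stands up. Light hinge with a little friction (about 0.03 N m): stays where it is left
- bail_right (a joint): the same at the tote's -y end, mirrored: 0 = right out (bar at y = -134), 3.18 = fully in (bar at y = -36)
- bail_left_bar (a point): middle of the left bail arm's cross bar (centre of the 8 mm bar, which runs along the tote's x for 147); 60 of it is sleeved in black
- bail_right_bar (a point): middle of the right bail arm's cross bar
- collar (a joint): orange lock collar, turns about a vertical axis, counterclockwise from above as the value grows: 0 to 1.65. At 1.40 its tongue points straight at the tote's middle, at the white locked mark on the black disc; near 0 it points along the tote's side, towards -y, clear of the tray. Stiff enough to stay where it is left (0.035 N m)
- collar_grip (a point): upper part of the collar's grip fin, on the collar's axis, 121 above the bench: an upright fin 10 thick, 38 long, its top at 131 and its foot at 95; at collar value q the fin and the tongue point q - 1.40 from the tote's +x. The tongue is 55 long from the axis, 14 wide, its underside 90 above the bench
- tray: white instrument tray with a black lining, tweezers and pen fixed in it: 108 (x) x 150 (y) x 28 high, 0.3 kg. Origin: centre of its underside, y along its length. Set on the bail arms its underside is 58 above the bench and its rim 86; on a tote with its arms out it would drop inside
- tray_handle (a point): middle of the tray's carrying handle, 62 above the underside: a black round bar 14 thick, 70 long, along the tray's y, balanced, on two steel posts
- stopper_a: red-brown rubber stopper, 25 across at the head, tapering down, 24 high, origin in the middle of its foot; two to four stoppers are there
- stopper_b: red-brown rubber stopper, as stopper_a
- stopper_c: cream rubber stopper, the same size
- stopper_d: cream rubber stopper, the same size
- timer: bystander: white timer, 58 x 68 x 16, lying on the bench
- bottle_cap: bystander: blue bottle cap, 34 across, 12 high
- marker: bystander: white marker with a red cap, 117 long, 14 thick

How it is judged:
By the outcome, as a careful person would: the job done as asked, in the order asked, and still so for the second after the job is handed in, with the robot touching nothing.
Of stopper_a, stopper_b, stopper_c, stopper_d only 2 to 4 are there at a start; the rules pass over those that are not, and their reading is None.
At some moment in a run one of stopper_a, stopper_b, stopper_c, stopper_d may be knocked a few centimetres aside while the robot is not near it.
Once in a run the grip may slacken for a moment while it holds something.
It also fails if it takes over 210 s, if anything falls off the work surface, if the arm or the gripper's body presses on something with over 40 N, if the wrist force passes 120 N, or if a joint passes its speed limit or range.

### The arm

A 6-joint arm with a two-finger parallel gripper is mounted at the origin on a cart in front of the work surface, level with it; the furniture and walls round the work are solid. World frame = base frame: x ahead of the robot, y to its left, z up, the work surface at z = 0. Lengths are in m, angles in degrees, forces in N, time in s.
With the tool pointing down it reaches from about 0.35 to 0.875 m from the base axis. Payload 4.2 kg.
Tool frame: the origin (TCP) lies between the finger pads; the fingertips stand 25 mm ahead of it and the grasp point (between the pads) lies 6 mm ahead of it; z points along the fingers, x is the direction in which the jaws open and shut, and the axes are right-handed (so a half turn about z gives the same grasp; the last joint's range is limited). The gripper opens to 87 mm and grips with 3 to 60 N. Pads are 19 mm wide; open, the fingers measure 117 mm over their backs; the gripper's body (75 mm by 190 mm) begins 51 mm behind the grasp point.
Start: joints at [78.358, 22.042, 0.453, 0, -68.411, -14.817], TCP at [0.278, 0.56, 0.248] pointing down, gripper open.
Joint ranges: [-179.83, 179.83], [-69.29, 118.12], [-61.27, 80.66], [-181.25, 117.63], [-171.15, -9.14], [-177.46, 177.46]. Speed limits (degrees/s): [159.86, 159.86, 180, 180, 180, 180].

### API

Orientations are given as [roll, pitch, yaw] about the fixed x, y, z axes, in that order (R = Rz(yaw) Ry(pitch) Rx(roll)).
In Python, from workcell import monitor, viewer, arm gives the robot as it stands. The module is installed in compiled form; this text tells all that it offers.
- The arm moves only by the tool play_rows, never from a script. Its argument "moves" is a list that holds one entry, the list of rows, each a list of 6 numbers: the shift along the tool's x, y, z in m, then the turn, a rotation vector about the tool's x, y, z in degrees. In form: [[[dx, dy, dz, rx, ry, rz], ...]]. A call has 1 to 5 rows; each row shifts and turns the commanded pose from where the row before left it, along the tool's axes as they then stand; what a row does not reach is not made up. A row lasts 1/12 s, in which the tool goes at most 41.7 mm and 7.16 degrees, less where a joint would pass 70% of its speed; a pose out of reach is approached as far as the arm can. A call with a gripper value outside its range is refused whole. "grip" is the opening, from 0 (shut) to 1 (fully open), set as the call begins (left out, the last holds). The fingers move at their own pace and stop on an object; "force" is the grip in N (left out, the last holds). Time passes only in rows, so rows that do not move let the fingers close. It gives the time, the measured TCP pose, the force and the opening at its end, in the units of the state.
- monitor.get_obs(): the state, without advancing time (a new reading comes with each control period).
- viewer.read_camera(name): name is "scene" or "top" or "wrist"; returns a dict with "color" (420x560x3 uint8, blue, green, red), "vfov" (degrees; the focal length in pixels is half the picture's height over the tangent of half this angle, whatever the lens; pixels are square), "cx", "cy" (the principal point, pixels), "R" (3x3) and "t" (3): a world point X has camera coordinates R X + t. Camera axes: x right, y down, z forward; pixel columns grow to the right and rows downward; lengths in m; the calibration is good to about 2 mm. A picture is of the moment at which its call begins. There is no depth.
- arm.sign_off(): hands the job in, once; it reports no verdict.
The state is a dict: "time_s": time; "joints": joint angles; "dq": joint speeds; "joint_torque": joint torques, N m; "tool_pos": TCP position; "tcp_rot": TCP orientation; "contact_force": force on the tool from outside, world axes, zero at the start; "wrist_torque": the same for the moment, N m; "grip_width": finger opening in m.
Only numpy, scipy, OpenCV 4.12 (cv2) and the standard library are available. Lean on these libraries where they do the work, as an engineer would, in place of code of your own. Each camera call takes 0.05 s, during which the arm holds its last target.

## Working session

There is one attempt and no reset: what is moved stays moved. The work goes in short steps, Python scripts to look and compute and a tool call to move; the robot and the scene stay as the last step left them, time stands still between calls to the robot, and variables do not carry over. Pictures are saved under pics/ and viewed, and the job is handed in when it is done.

Besides the shell and the picture viewer there is one more tool, called after "Request:" as name(argument=value, ...), one argument or row to a line, values as JSON. play_rows: Moves the arm, as the interface text tells. Its arguments: {"type":"object","properties":{"moves":{"type":"array","items":{"type":"array","items":{"type":"array","items":{"type":"number"}}}},"grip":{"type":"number"},"force":{"type":"number"}},"required":["moves"]}

```bash
ls; mkdir -p pics; python3 - <<'E'
from workcell import monitor, viewer, arm
import cv2
o=monitor.get_obs()
for k,v in o.items(): print(k,v)
for n in ["scene","top","wrist"]:
    c=viewer.read_camera(n); cv2.imwrite(f"pics/{n}0.png",c["color"]); print(n,c["vfov"],c["cx"],c["cy"],c["R"],c["t"])
E
```

```text
pics
time_s 0.0
joints [ 7.83578505e+01  2.20899442e+01  3.78345203e-01 -2.89559115e-02
 -6.84122102e+01 -1.48161608e+01]
dq [-0.03501201  0.00184879  0.00491462  0.11908677 -0.06105571 -0.08764145]
joint_torque [-7.56940426e-04 -3.90657842e+01  1.87406677e+01  4.21979249e+00
  1.09954688e-02 -1.90768842e-04]
tool_pos [0.27820372 0.55903561 0.24645846]
tcp_rot [-1.79994346e+02 -1.26574400e-01 -1.16468999e+02]
contact_force [-0.46371212 -0.27929243 -0.5367277 ]
wrist_torque [-0.02343822 -0.03227145  0.0159689 ]
grip_width 0.08710115877000174
scene 56.48668959658172 280.0442347932749 207.31190185989624 [[ 0.73825749 -0.67444521  0.00997652]
 [-0.50849635 -0.56620354 -0.64872569]
 [ 0.44317868  0.47385357 -0.76095693]] [-0.36641273  0.33789863  0.79843655]
top 53.6072876718783 285.5710706473741 211.2113428381004 [[-0.02563012 -0.99960421  0.01159865]
 [-0.9890825   0.02367266 -0.14544903]
 [ 0.14511689 -0.0151999  -0.98929776]] [0.01689797 0.49653129 1.32750887]
wrist 61.28702061783894 273.01030745070176 208.7145700351386 [[-0.44589951 -0.89508067  0.00205365]
 [-0.86348878  0.43076342  0.26235473]
 [-0.23571329  0.11521055 -0.96496931]] [ 0.62446066 -0.03081993  0.39181789]
```

View pics/scene0.png

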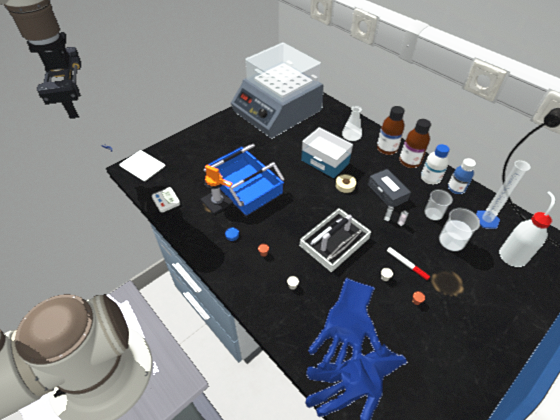

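View pics/top0.png

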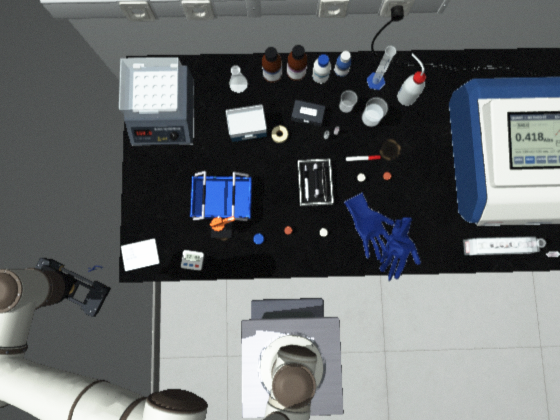

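View pics/wrist0.png

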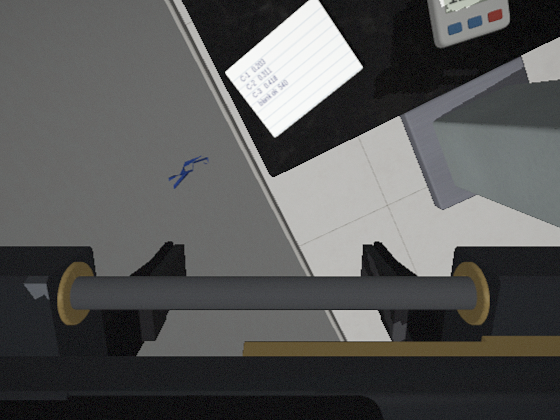

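The scene view shows the tote at about (245,180), the tray at (335,240), and four stoppers: red at (264,250) and (418,298), cream at (293,283) and (386,274). In the top view the tote is at (222,196), the tray at (315,182) and the stoppers at (288,230), (323,232), (361,177) and (387,176). The wrist view shows only the bench edge and a paper.

```bash
cat > h.py <<'E'
import numpy as np, cv2
from workcell import monitor, viewer
from scipy.spatial.transform import Rotation as Ro
def cam(n):
    c=viewer.read_camera(n); c["f"]=c["color"].shape[0]/2/np.tan(np.radians(c["vfov"]/2)); c["R"]=np.array(c["R"]); c["t"]=np.array(c["t"]); return c
def ray(c,u,v):
    d=c["R"].T@np.array([(u-c["cx"])/c["f"],(v-c["cy"])/c["f"],1.]); return -c["R"].T@c["t"], d/np.linalg.norm(d)
def plane(c,u,v,z):
    o,d=ray(c,u,v); return o+d*(z-o[2])/d[2]
def proj(c,X):
    p=c["R"]@np.asarray(X,float)+c["t"]; return np.array([c["cx"]+c["f"]*p[0]/p[2],c["cy"]+c["f"]*p[1]/p[2]])
def two(c1,p1,c2,p2):
    o1,d1=ray(c1,*p1);o2,d2=ray(c2,*p2)
    A=np.stack([d1,-d2],1);s=np.linalg.lstsq(A,o2-o1,rcond=None)[0]
    a,b=o1+s[0]*d1,o2+s[1]*d2; return (a+b)/2,np.linalg.norm(a-b)
def masks(im):
    h=cv2.cvtColor(im,cv2.COLOR_BGR2HSV)
    return h
def blobs(m,amin=20):
    n,l,s,c=cv2.connectedComponentsWithStats(m.astype(np.uint8),connectivity=8)
    return [(c[i].round(1),s[i].tolist()) for i in range(1,n) if s[i][4]>=amin]
def save(im,name,box=None,k=1):
    if box: im=im[box[1]:box[3],box[0]:box[2]]
    if k!=1: im=cv2.resize(im,None,fx=k,fy=k,interpolation=cv2.INTER_CUBIC)
    cv2.imwrite("pics/"+name,im)
def state():
    o=monitor.get_obs(); print("t",o["time_s"].__round__(2),"pos",np.round(o["tool_pos"],4),"rot",np.round(o["tcp_rot"],2),"F",np.round(o["contact_force"],1),"w",round(o["grip_width"],4)); return o
E
python3 - <<'E'
from h import *
t=cam("top"); s=cam("scene")
save(t["color"],"t1.png",(170,140,440,260),3-0.1)
save(s["color"],"s1.png",(190,130,330,230),5)
save(s["color"],"s1b.png",(220,200,440,310),3.5)
for n,c in(("top",t),("scene",s)):
    h=masks(c["color"])
    red=(h[...,0]<14)&(h[...,1]>120)&(h[...,2]>90)
    print(n,"orange/red",blobs(red,12))
for n,c,ps in(("top",t,[(288,230),(387,176),(323,232),(361,177)]),("scene",s,[(264,250),(418,298),(293,283),(386,274)])):
    for p in ps: print(n,p,plane(c,*p,0.015).round(3))
E
```

```text
top orange/red [(array([418.8,  77.3]), [413, 71, 13, 13, 109]), (array([142.2, 133.1]), [140, 132, 5, 3, 12]), (array([374., 157.]), [368, 155, 13, 5, 40]), (array([386.6, 175.5]), [383, 172, 8, 8, 51]), (array([220.1, 223.4]), [210, 218, 25, 14, 138]), (array([287.7, 229.9]), [284, 226, 8, 9, 55])]
scene orange/red [(array([243.8,  96.7]), [241, 94, 7, 6, 28]), (array([388.3, 123.7]), [382, 117, 14, 13, 109]), (array([413.3, 136.4]), [406, 129, 16, 14, 128]), (array([213.5, 176.9]), [204, 164, 22, 23, 207]), (array([541.2, 219.6]), [531, 212, 21, 16, 238]), (array([263.1, 249. ]), [258, 244, 11, 12, 103]), (array([420.9, 272.4]), [412, 266, 18, 14, 72]), (array([418. , 297.3]), [412, 291, 13, 14, 135])]
top (288, 230) [ 0.437 -0.002  0.015]
top (387, 176) [ 0.612 -0.342  0.015]
top (323, 232) [ 0.427 -0.118  0.015]
top (361, 177) [ 0.611 -0.254  0.015]
scene (264, 250) [ 0.439 -0.003  0.015]
scene (418, 298) [ 0.615 -0.34   0.015]
scene (293, 283) [ 0.428 -0.12   0.015]
scene (386, 274) [ 0.611 -0.252  0.015]
```

View pics/t1.png

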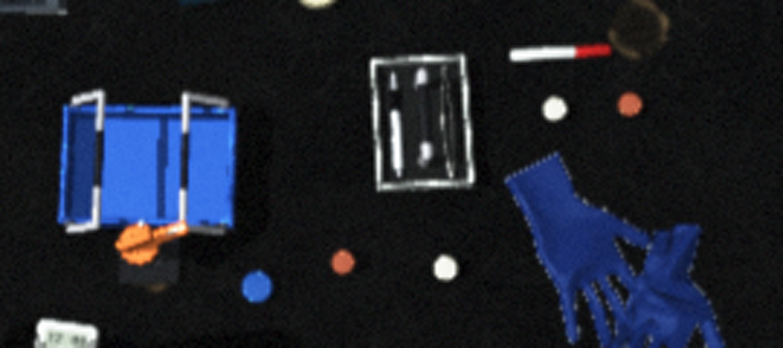

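View pics/s1.png

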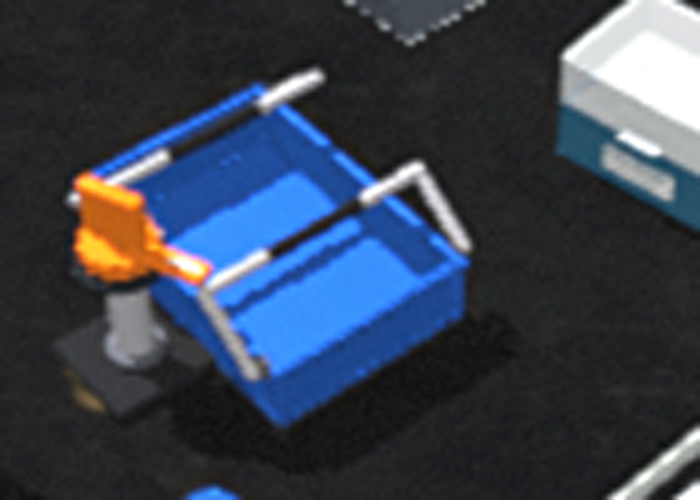

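View pics/s1b.png

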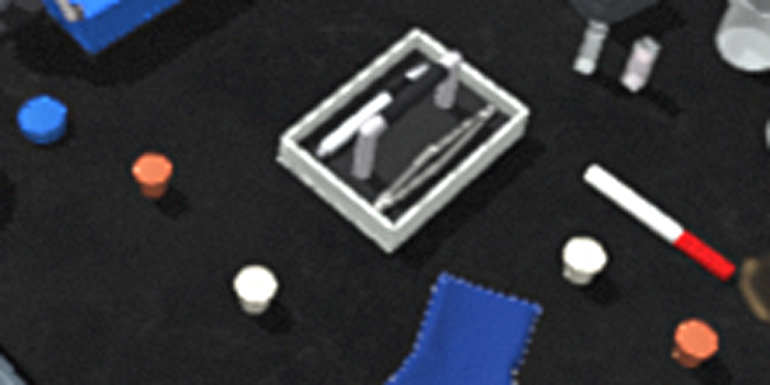

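Both cameras agree on the stopper positions to within about 3 mm. Next I'll get coarse poses for the tote, tray and collar.

```bash
python3 - <<'E'
from h import *
t=cam("top"); s=cam("scene")
T=lambda x,y:(170+x/2.9,140+y/2.9)
S=lambda x,y:(190+x/5,130+y/5)
for n,p in dict(lt=(66,106),rt=(235,108),rb=(228,228),lb=(59,223)).items(): print("rim",n,plane(t,*T(*p),.05).round(4))
for n,p in dict(lt=(258,88),rt=(467,262),rb=(285,425)).items(): print("rim scene",n,plane(s,*S(*p),.05 if n!='rb' else 0).round(4))
# bars: ends top/scene
for n,a,b in (("left far",(101,95),(322,75)),("left near",(95,226),(70,200)),("right far",(186,96),(418,167)),("right near",(181,226),(208,283))):
    print(n,[x if isinstance(x,float) else x.round(4) for x in two(t,T(*a),s,S(*b))])
print("fin/tongue tip",two(t,T(185,228),s,S(208,272)))
for n,p in dict(lt=(372,60),rt=(464,57),rb=(472,184),lb=(380,187)).items(): print("tray rim",n,plane(t,*T(*p),.028).round(4))
U=lambda x,y:(220+x/3.5,200+y/3.5)
for n,p in dict(a=(416,32),b=(528,110),c=(391,240),d=(280,146)).items(): print("tray rim",n,plane(s,*U(*p),.028).round(4))
E
```

```text
rim lt [0.6169 0.3061 0.05  ]
rim rt [0.6102 0.1153 0.05  ]
rim rb [0.4734 0.1249 0.05  ]
rim lb [0.4836 0.313  0.05  ]
rim scene lt [0.6162 0.3037 0.05  ]
rim scene rt [0.6112 0.1127 0.05  ]
rim scene rb [0.486  0.1231 0.    ]
left far [array([0.6244, 0.2583, 0.0833]), np.float64(0.00902714525348545)]
left near [array([0.469 , 0.2709, 0.0776]), np.float64(0.014396286155312054)]
right far [array([0.6202, 0.1664, 0.078 ]), np.float64(0.004023468021284299)]
right near [array([0.4756, 0.1723, 0.0808]), np.float64(0.0063194842666347934)]
fin/tongue tip (array([0.47167847, 0.1658976 , 0.09668666]), np.float64(0.007400404311889599))
tray rim lt [ 0.6686 -0.0426  0.028 ]
tray rim rt [ 0.6698 -0.1496  0.028 ]
tray rim rb [ 0.5203 -0.1526  0.028 ]
tray rim lb [ 0.5193 -0.0473  0.028 ]
tray rim a [ 0.6692 -0.045   0.028 ]
tray rim b [ 0.6745 -0.1506  0.028 ]
tray rim c [ 0.518  -0.1584  0.028 ]
tray rim d [ 0.5165 -0.0517  0.028 ]
```

Request:
play_rows(
  moves=[
    [[0, 0, -0.007, 0, 0, -6], [0, 0, -0.007, 0, 0, -6], [0, 0, -0.007, 0, 0, -6], [0, 0, -0.007, 0, 0, -6], [0.03, -0.02, -0.007, 0, 0, 0]],
  ],
)

```text
time_s: 0.77
tool_pos: [0.2955, 0.532, 0.2818]
tcp_rot: [-180.0, 0.1, -92.0]
contact_force: [1.7, 0.0, 0.3]
grip_width: 0.087
```

Request:
play_rows(
  moves=[
    [[0.03, -0.02, -0.007, 0, 0, 0], [0.03, -0.02, -0.007, 0, 0, 0], [0.03, -0.02, -0.007, 0, 0, 0], [0.03, -0.02, -0.007, 0, 0, 0], [0.03, -0.02, -0.007, 0, 0, 0]],
  ],
)

```text
time_s: 1.18
tool_pos: [0.3911, 0.3729, 0.3181]
tcp_rot: [-180.0, 0.0, -92.4]
contact_force: [1.5, 0.6, 0.5]
grip_width: 0.087
```

Request:
play_rows(
  moves=[
    [[0.03, -0.02, -0.007, 0, 0, 0], [0.03, -0.02, -0.007, 0, 0, 0], [0.03, -0.02, -0.007, 0, 0, 0], [0.03, -0.02, -0.007, 0, 0, 0], [0.03, -0.02, -0.007, 0, 0, 0]],
  ],
)

```text
time_s: 1.6
tool_pos: [0.4845, 0.2187, 0.3532]
tcp_rot: [-180.0, 0.0, -92.4]
contact_force: [0.2, 0.0, 0.6]
grip_width: 0.0868
```

```bash
python3 - <<'E'
from h import *
state(); w=cam("wrist"); save(w["color"],"w1.png")
E
```

```text
t 1.6 pos [0.4845 0.2187 0.3532] rot [-1.7998e+02  3.0000e-02 -9.2440e+01] F [0.2 0.  0.6] w 0.0868
```

View pics/w1.png

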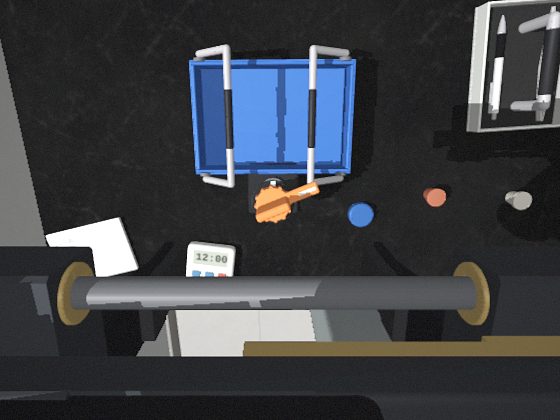

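The wrist view shows the tote rim at (190–355, 60–173), with the black bar sleeves at about (228,117) and (312,118). The collar is at (272,205) and its tongue tip is at (316,187), right beside the right bail's near corner.

```bash
cat >> h.py <<'E'
def rectfit(c,m,z):
    cs,_=cv2.findContours(m.astype(np.uint8),cv2.RETR_EXTERNAL,cv2.CHAIN_APPROX_NONE)
    k=max(cs,key=cv2.contourArea)[:,0,:].astype(float)
    P=np.array([plane(c,u,v,z)[:2] for u,v in k])
    return P
E
python3 - <<'E'
from h import *
w=cam("wrist"); h=masks(w["color"])
save(w["color"],"w1z.png",(170,30,380,240),3.5) if False else save(w["color"],"w1z.png",(180,30,370,230),3)
m=(h[...,0]>100)&(h[...,0]<125)&(h[...,1]>110)&(h[...,2]>60); m[230:]=0; m[:,330:][190:]=0
m=cv2.morphologyEx(m.astype(np.uint8),cv2.MORPH_CLOSE,np.ones((9,9)))
P=rectfit(w,m,.05)
r=cv2.minAreaRect((P*1000).astype(np.float32)); print("minrect mm",r); print(cv2.boxPoints(r))
o=(h[...,0]<20)&(h[...,1]>150)&(h[...,2]>90); o[240:]=0;o[:,350:]=0
print("orange",blobs(o))
# pixel guesses of bar sleeve ends triangulate later: use bar radius constraint
b=(h[...,2]<60)
print("camera",(-w["R"].T@w["t"]).round(3))
for p in [(228,117),(312,118)]: 
  for z in(.075,.08,.085): print(p,z,plane(w,*p,z).round(4))
print("stopper red",plane(w,436,197,.015),"cream",plane(w,519,200,.015))
E
```

```text
minrect mm ((550.6160888671875, 216.67445373535156), (195.04547119140625, 134.82728576660156), 87.80779266357422)
[[479.52133  121.801796]
 [614.25     116.64439 ]
 [621.7108   311.54712 ]
 [486.98218  316.70453 ]]
orange [(array([277.7, 207.1]), [252, 185, 64, 41, 541]), (array([275.6, 191.9]), [252, 187, 54, 16, 107])]
camera [0.56  0.211 0.493]
(228, 117) 0.075 [0.5587 0.2623 0.075 ]
(228, 117) 0.08 [0.5588 0.2617 0.08  ]
(228, 117) 0.085 [0.5588 0.2611 0.085 ]
(312, 118) 0.075 [0.5531 0.1665 0.075 ]
(312, 118) 0.08 [0.5531 0.167  0.08  ]
(312, 118) 0.085 [0.5532 0.1675 0.085 ]
stopper red [ 0.43778501 -0.00954478  0.015     ] cream [ 0.42797493 -0.12504504  0.015     ]
```

View pics/w1z.png

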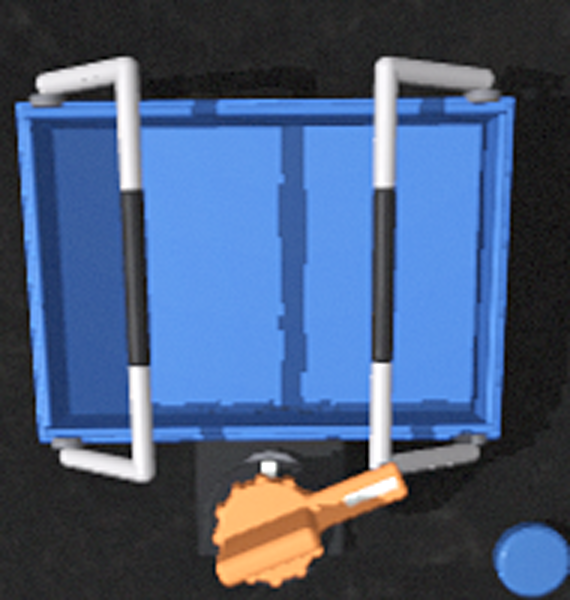

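```bash
python3 - <<'E'
from h import *
state()
w=cam("wrist"); Z=lambda x,y:(180+(x+.5)/3-.5,30+(y+.5)/3-.5)
C={n:plane(w,*Z(*p),.05) for n,p in dict(TL=(17,102),TR=(515,99),BR=(500,439),BL=(44,439)).items()}
for n in C: print(n,C[n].round(4))
c=sum(C.values())/4; print("centre",c.round(4))
for a,b in(("TL","TR"),("BL","BR"),("TL","BL"),("TR","BR")):
    d=C[a]-C[b]; print(a,b,np.linalg.norm(d).round(4),np.degrees(np.arctan2(-d[0],d[1])).round(2) if a[1]!=b[1] else np.degrees(np.arctan2(d[1],d[0])).round(2))
# bars, two-ray with top camera impossible; corner pts
t=cam("top")
print("tip of tongue z~.095",plane(w,*Z(400,477),.095).round(4),"fin ends (z .131)",plane(w,*Z(219,580-25),.131).round(4),plane(w,*Z(312,508),.131).round(4))
for n,p in dict(lf=(128,60),ln=(142,474),rf=(385,62)).items():
  print(n,plane(w,*Z(*p),.08).round(4))
E
```

```text
t 1.7 pos [0.4862 0.2169 0.3541] rot [-1.7985e+02  4.0000e-02 -9.2790e+01] F [-0.2  0.2  0. ] w 0.0871
TL [0.6198 0.3126 0.05  ]
TR [0.6114 0.1195 0.05  ]
BR [0.4783 0.1247 0.05  ]
BL [0.4876 0.3162 0.05  ]
centre [0.5493 0.2183 0.05  ]
TL TR 0.1933 -2.48
BL BR 0.1918 -2.79
TL BL 0.1323 -1.56
TR BR 0.1333 -2.22
tip of tongue z~.095 [0.4737 0.1717 0.095 ] fin ends (z .131) [0.4564 0.2399 0.131 ] [0.4718 0.2064 0.131 ]
lf [0.6277 0.2645 0.08  ]
ln [0.4766 0.272  0.08  ]
rf [0.6226 0.1725 0.08  ]
```

```bash
python3 - <<'E'
from h import *
w=cam("wrist"); 
save(w["color"],"w2z.png",(245,170,325,230),8)
E
```

```text
(no output)
```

View pics/w2z.png

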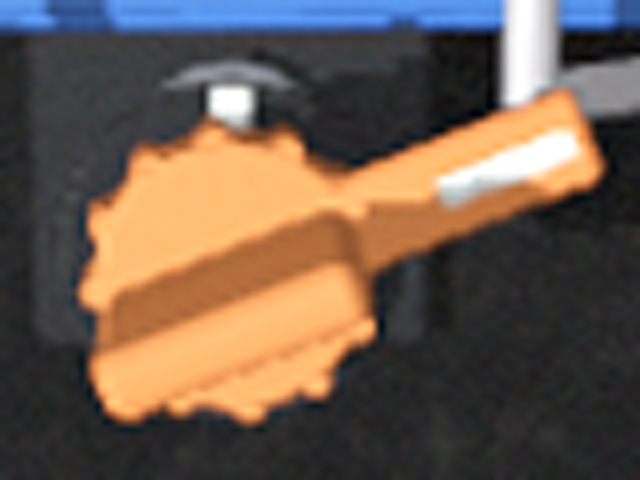

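The close-up shows the fin's top face centred at (231,340) in the crop, the tongue stripe running from (440,190) to (578,140), and the white locked mark at (230,100). The tongue overlaps the right bail's bar end.

```bash
python3 - <<'E'
from h import *
state();w=cam("wrist"); Z=lambda x,y:(245+(x+.5)/8-.5,170+(y+.5)/8-.5)
a=np.array([plane(w,*Z(*p),.131) for p in [(95,355),(340,265),(372,315),(115,420)]]); print(a.round(4),a.mean(0).round(4))
d=(a[1]+a[2]-a[0]-a[3])/2; print("fin ang",np.degrees(np.arctan2(d[1],d[0])),np.linalg.norm(d))
s=[plane(w,*Z(*p),.098) for p in[(440,190),(578,140)]]; d=s[1]-s[0]; print("stripe",s,np.degrees(np.arctan2(d[1],d[0])))
print("tongue tip",plane(w,*Z(585,135),.098))
print("mark",plane(w,*Z(230,100),.085))
E
```

```text
t 1.85 pos [0.4839 0.2202 0.3523] rot [ 1.7997e+02  1.0000e-02 -9.2500e+01] F [-1.4  1.1  0.1] w 0.0872
[[0.4544 0.2388 0.131 ]
 [0.4653 0.2061 0.131 ]
 [0.4583 0.2021 0.131 ]
 [0.4453 0.2367 0.131 ]] [0.4558 0.2209 0.131 ]
fin ang -70.51995825973387 0.03566536576683818
stripe [array([0.46716992, 0.19061791, 0.098     ]), array([0.47354531, 0.17098425, 0.098     ])] -72.01048951670353
tongue tip [0.47422154 0.16998949 0.098     ]
mark [0.47891356 0.21990726 0.085     ]
```

Request:
play_rows(
  moves=[
    [[-0.009, -0.013, 0.036, 0, 0, 0], [-0.009, -0.013, 0.036, 0, 0, 0], [-0.009, -0.013, 0.036, 0, 0, 0], [-0.009, -0.013, 0.036, 0, 0, 0], [-0.009, -0.013, 0.036, 0, 0, 0]],
  ],
  grip=0.4,
)

```text
time_s: 2.32
tool_pos: [0.5505, 0.2643, 0.1707]
tcp_rot: [180.0, 0.0, -92.3]
contact_force: [0.2, 0.5, 0.1]
grip_width: 0.0615
```

Request:
play_rows(
  moves=[
    [[0, 0, 0.02, 0, 0, 0], [0, 0, 0.02, 0, 0, 0], [0, 0, 0, 0, 0, 0]],
  ],
)

```text
time_s: 2.57
tool_pos: [0.5477, 0.2623, 0.127]
tcp_rot: [179.5, -0.4, -92.4]
contact_force: [-0.1, -0.1, -0.7]
grip_width: 0.0417
```

```bash
cat >> h.py <<'E'
def mean(n=6):
    P=[];Y=[]
    for i in range(n):
        o=monitor.get_obs();P.append(o["tool_pos"]);Y.append(o["tcp_rot"]);viewer.read_camera("wrist")
    Y=np.array(Y);Y[:,0]%=360
    print("mean",np.mean(P,0).round(4),np.mean(Y,0).round(2),"t",round(monitor.get_obs()["time_s"],2)); return np.mean(P,0),np.mean(Y,0)
def d2t(d,yaw):
    a=np.radians(yaw); ex=np.array([np.cos(a),np.sin(a)]);ey=np.array([np.sin(a),-np.cos(a)])
    return np.array([ex@d[:2],ey@d[:2],-d[2]])
E
python3 - <<'E'
from h import *
mean(); w=cam("wrist"); save(w["color"],"w3.png")
E
```

```text
mean [0.5502 0.2633 0.1319] [ 1.7993e+02 -7.0000e-02 -9.2360e+01] t 2.87
```

View pics/w3.png

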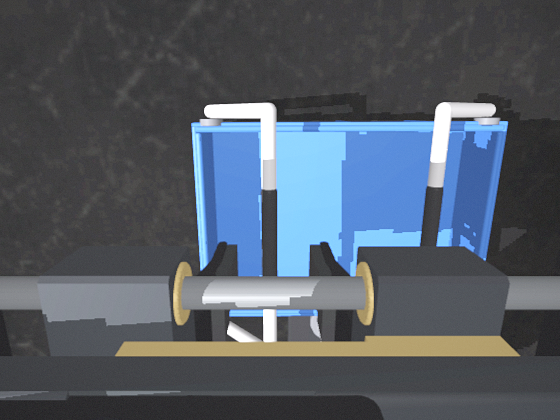

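The bar at u≈269 lies midway between the fingers (235 and 312), so I'm going down to close on it.

Request:
play_rows(
  moves=[
    [[0, 0, 0.015, 0, 0, 0], [0, 0, 0.015, 0, 0, 0], [0, 0, 0.015, 0, 0, 0], [0, 0, 0, 0, 0, 0]],
  ],
)

```text
time_s: 3.25
tool_pos: [0.5495, 0.2616, 0.0857]
tcp_rot: [179.8, -0.1, -92.5]
contact_force: [-0.4, -0.3, -0.6]
grip_width: 0.0348
```

Request:
play_rows(
  moves=[
    [[0, 0, 0, 0, 0, 0], [0, 0, 0, 0, 0, 0], [0, 0, 0, 0, 0, 0], [0, 0, 0, 0, 0, 0], [0, 0, 0, 0, 0, 0]],
  ],
  grip=0,
  force=5,
)

```text
time_s: 3.67
tool_pos: [0.5514, 0.2632, 0.0884]
tcp_rot: [-179.9, 0.1, -92.5]
contact_force: [1.0, 2.2, -1.9]
grip_width: 0.0097
```

```bash
python3 - <<'E'
from h import *
mean(); state(); w=cam("wrist"); save(w["color"],"w4.png")
s=cam("scene");save(s["color"],"s4.png",(150,60,330,230),4)
E
```

```text
mean [0.5514 0.2631 0.0881] [ 1.8008e+02  8.0000e-02 -9.2450e+01] t 3.97
t 3.97 pos [0.5514 0.263  0.0879] rot [-1.7993e+02  5.0000e-02 -9.2440e+01] F [-0.1  1.1 -0.2] w 0.0077
```

View pics/s4.png

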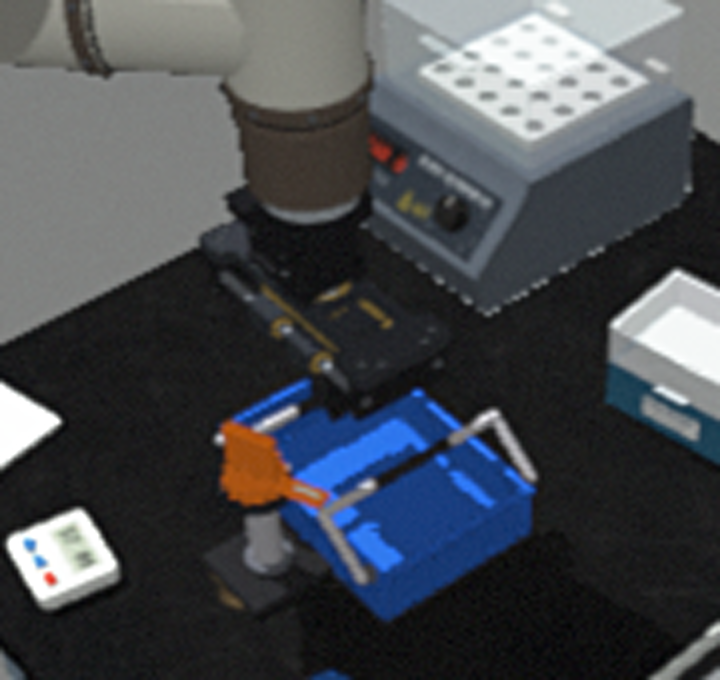

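Request:
play_rows(
  moves=[
    [[-0.0083, 0, -0.0074, 0, 0, 0], [-0.01, 0, -0.0054, 0, 0, 0], [-0.0109, 0, -0.003, 0, 0, 0], [-0.0113, 0, -0.0005, 0, 0, 0]],
  ],
)

```text
time_s: 4.4
tool_pos: [0.5525, 0.3031, 0.105]
tcp_rot: [180.0, -0.0, -92.5]
contact_force: [0.1, -2.1, 1.0]
grip_width: 0.0076
```

Request:
play_rows(
  moves=[
    [[-0.0111, 0, 0.0021, 0, 0, 0], [-0.0104, 0, 0.0045, 0, 0, 0], [-0.0091, 0, 0.0067, 0, 0, 0], [-0.0074, 0, 0.0086, 0, 0, 0]],
  ],
)

```text
time_s: 4.73
tool_pos: [0.5542, 0.3427, 0.081]
tcp_rot: [-180.0, 0.0, -92.4]
contact_force: [0.2, -1.0, 0.6]
grip_width: 0.0075
```

Request:
play_rows(
  moves=[
    [[-0.0052, 0, 0.0101, 0, 0, 0], [-0.0028, 0, 0.0109, 0, 0, 0], [-0.0004, 0, 0.0105, 0, 0, 0], [0.001, 0, 0.0069, 0, 0, 0], [0, 0, 0, 0, 0, 0]],
  ],
)

```text
time_s: 5.15
tool_pos: [0.5546, 0.3507, 0.0406]
tcp_rot: [-180.0, 0.2, -92.5]
contact_force: [-1.1, 8.3, -1.8]
grip_width: 0.0074
```

```bash
python3 - <<'E'
from h import *
mean(); state(); w=cam("wrist"); save(w["color"],"w5.png")
s=cam("scene");save(s["color"],"s5.png",(150,60,330,230),4)
E
```

```text
mean [0.5546 0.3508 0.0414] [180.06   0.22 -92.45] t 5.45
t 5.45 pos [0.5546 0.3509 0.0419] rot [-179.93    0.23  -92.45] F [-2.   7.3 -2.3] w 0.0075
```

View pics/s5.png

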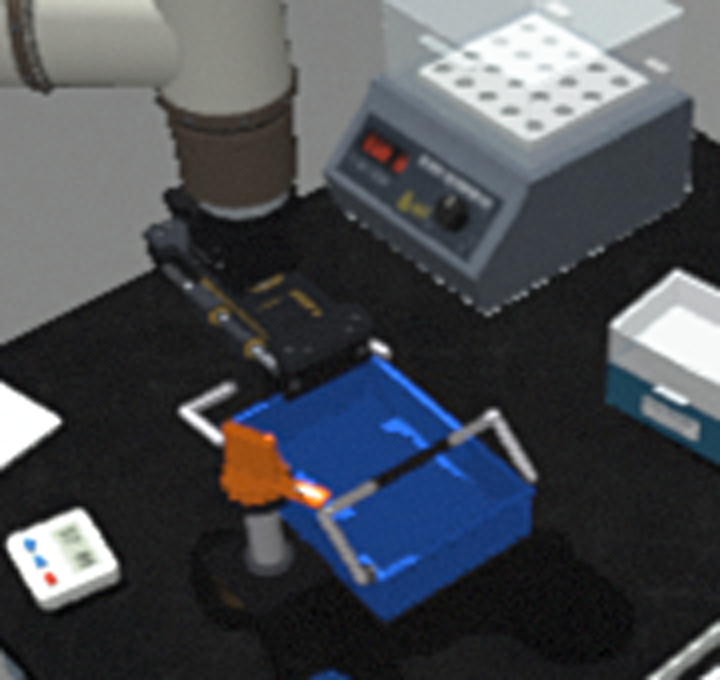

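View pics/w5.png

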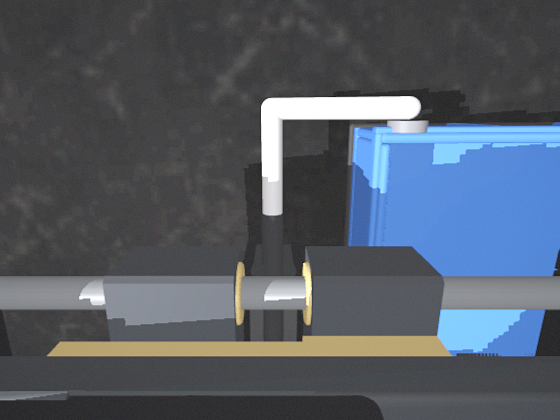

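The left bail lies right out: the TCP is at y 0.351 and the bar at height 35 mm, as expected. I'll release it and go to the right bail.

Request:
play_rows(
  moves=[
    [[0, 0, 0, 0, 0, 0], [0, 0, 0, 0, 0, 0], [0, 0, 0, 0, 0, 0], [0, 0, -0.035, 0, 0, 0], [0, 0, -0.035, 0, 0, 0]],
  ],
  grip=0.28,
)

```text
time_s: 5.97
tool_pos: [0.5534, 0.3464, 0.1108]
tcp_rot: [179.7, -0.3, -92.5]
contact_force: [1.5, 1.1, 0.9]
grip_width: 0.0235
```

Request:
play_rows(
  moves=[
    [[0, 0, -0.035, 0, 0, 0], [0.036, 0, 0, 0, 0, 0], [0.036, 0, 0, 0, 0, 0], [0.036, 0, 0, 0, 0, 0], [0.036, 0, 0, 0, 0, 0]],
  ],
  grip=0.4,
)

```text
time_s: 6.38
tool_pos: [0.5477, 0.2022, 0.1482]
tcp_rot: [179.9, -0.1, -92.5]
contact_force: [0.5, -0.3, 0.6]
grip_width: 0.0343
```

Request:
play_rows(
  moves=[
    [[0.036, 0, 0, 0, 0, 0], [0, 0, 0.01, 0, 0, 0], [0, 0, 0, 0, 0, 0]],
  ],
)

```text
time_s: 6.63
tool_pos: [0.5456, 0.1655, 0.1369]
tcp_rot: [179.8, -0.1, -92.7]
contact_force: [-0.3, -0.7, -1.3]
grip_width: 0.0346
```

```bash
python3 - <<'E'
from h import *
mean();  w=cam("wrist"); save(w["color"],"w6.png")
s=cam("scene");save(s["color"],"s6.png",(150,60,330,230),4)
E
```

```text
mean [0.5468 0.168  0.138 ] [ 1.7994e+02 -5.0000e-02 -9.2500e+01] t 6.93
```

View pics/s6.png

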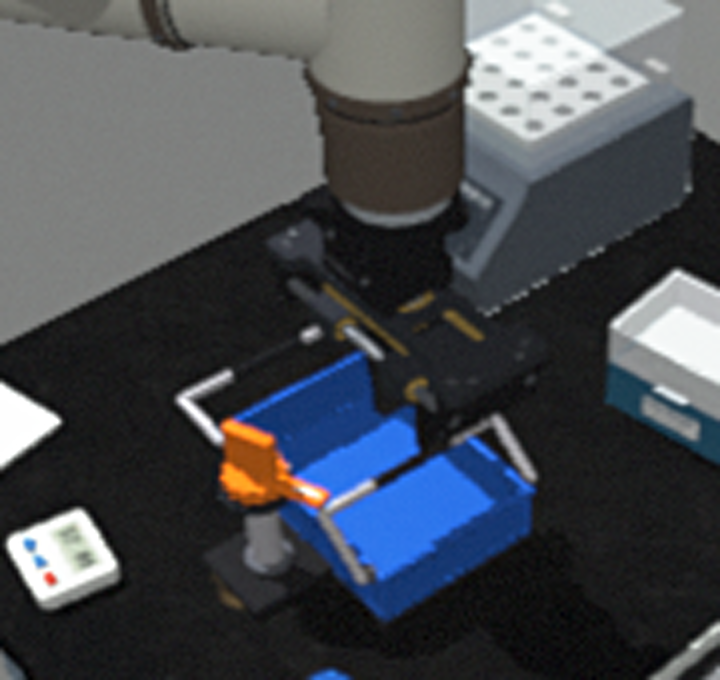

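View pics/w6.png

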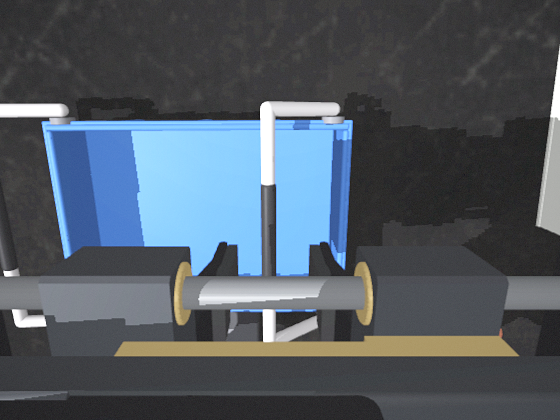

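The left bail stays fully out, and the right bar is centred between the fingers at u≈268.

Request:
play_rows(
  moves=[
    [[0, 0, 0.017, 0, 0, 0], [0, 0, 0.017, 0, 0, 0], [0, 0, 0.017, 0, 0, 0], [0, 0, 0, 0, 0, 0]],
  ],
)

```text
time_s: 7.37
tool_pos: [0.5448, 0.168, 0.0844]
tcp_rot: [179.7, -0.2, -92.5]
contact_force: [-0.8, -1.2, -0.5]
grip_width: 0.035
```

Request:
play_rows(
  moves=[
    [[0, 0, 0, 0, 0, 0], [0, 0, 0, 0, 0, 0], [0, 0, 0, 0, 0, 0], [0, 0, 0, 0, 0, 0], [0, 0, 0, 0, 0, 0]],
  ],
  grip=0,
)

```text
time_s: 7.78
tool_pos: [0.5478, 0.1705, 0.0891]
tcp_rot: [-179.8, 0.2, -92.5]
contact_force: [-5.0, 10.4, 5.0]
grip_width: 0.0106
```

```bash
python3 - <<'E'
from h import *
mean(4);  state()
E
```

```text
mean [0.5478 0.1711 0.0893] [180.22   0.29 -92.44] t 7.98
t 7.98 pos [0.5478 0.1715 0.0895] rot [-179.77    0.3   -92.41] F [-4.9  8.8  3.4] w 0.0077
```

```bash
python3 - <<'E'
from h import *
s=cam("scene");save(s["color"],"s7.png",(195,150,265,220),8)
t=cam("top");save(t["color"],"t7.png",(185,160,265,245),7)
E
```

```text
(no output)
```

View pics/s7.png

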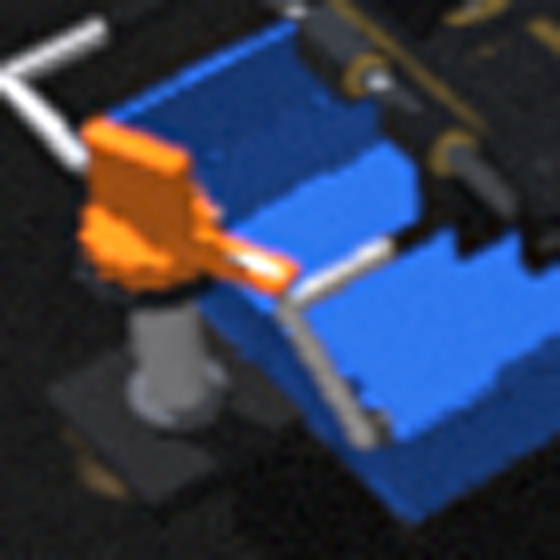

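View pics/t7.png

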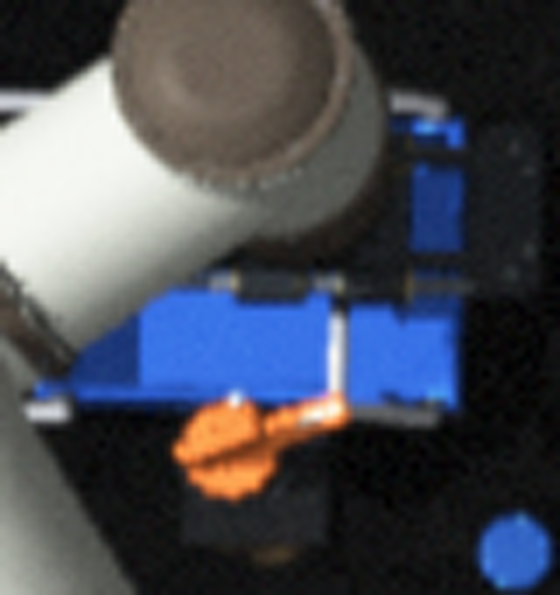

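The right bar's near end is pressing against the collar tongue (tongue tip at about (330,405) in the top crop), so the tongue blocks it. I'll release the bar, turn the collar towards 0 to clear it, and then continue.

Request:
play_rows(
  moves=[
    [[0, 0, 0, 0, 0, 0], [0, 0, 0, 0, 0, 0], [0, 0, -0.034, 0, 0, 0], [0, 0, -0.034, 0, 0, 0], [0, 0, -0.034, 0, 0, 0]],
  ],
  grip=0.4,
)

```text
time_s: 8.5
tool_pos: [0.5465, 0.1678, 0.1904]
tcp_rot: [179.9, -0.1, -92.5]
contact_force: [1.0, 0.8, -0.3]
grip_width: 0.0314
```

Request:
play_rows(
  moves=[
    [[0, 0, 0, 0, 0, 7], [0, 0, 0, 0, 0, 7], [0, 0, 0, 0, 0, 7], [0, 0, 0, 0, 0, 7], [0, 0, 0, 0, 0, 7]],
  ],
)

```text
time_s: 8.92
tool_pos: [0.5468, 0.168, 0.1898]
tcp_rot: [-180.0, -0.0, -127.8]
contact_force: [0.4, 0.2, -0.1]
grip_width: 0.035
```

Request:
play_rows(
  moves=[
    [[0, 0, 0, 0, 0, 6.7], [0, 0, 0, 0, 0, 6.7], [0, 0, 0, 0, 0, 6.7], [0, 0, 0, 0, 0, 6.7], [0, 0, 0, 0, 0, 6.7]],
  ],
)

```text
time_s: 9.33
tool_pos: [0.5468, 0.168, 0.1896]
tcp_rot: [-180.0, -0.0, -161.3]
contact_force: [0.4, 1.1, -0.2]
grip_width: 0.0349
```

Request:
play_rows(
  moves=[
    [[0.023, 0.0265, 0, 0, 0, 0], [0.023, 0.0265, 0, 0, 0, 0], [0.023, 0.0265, 0, 0, 0, 0], [0, 0, 0, 0, 0, 0]],
  ],
)

```text
time_s: 9.67
tool_pos: [0.4518, 0.2219, 0.1897]
tcp_rot: [180.0, -0.1, -160.8]
contact_force: [0.4, -0.3, 0.5]
grip_width: 0.0348
```

```bash
python3 - <<'E'
from h import *
mean();  w=cam("wrist"); save(w["color"],"w8.png")
E
```

```text
mean [0.4549 0.2214 0.1899] [ 1.8000e+02  1.0000e-02 -1.6088e+02] t 9.97
```

View pics/w8.png

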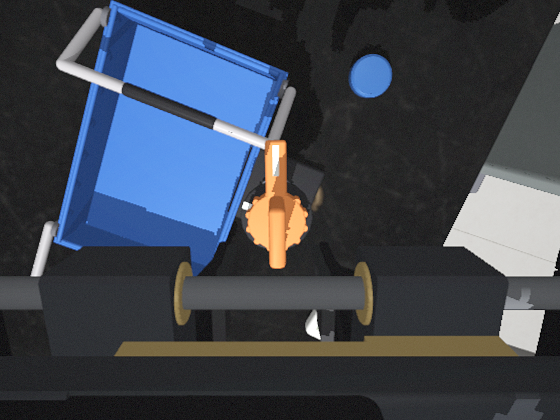

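The fin's top runs from (276,210) to (278,268), nearly upright in the image and centred between the fingers. I'll check where the TCP axis projects.

```bash
python3 - <<'E'
from h import *
w=cam("wrist"); print(proj(w,[.455,.2213,.131]), plane(w,277,240,.131), plane(w,275,142,.098))
a=plane(w,276,152,.098)-plane(w,275.5,185,.098); print(np.degrees(np.arctan2(a[1],a[0])))
save(w["color"],"w8z.png",(230,130,330,280),4)
E
```

```text
[277.57943878 241.62607254] [0.45565683 0.22044846 0.131     ] [0.47429231 0.16942405 0.098     ]
-71.80751562235608
```

View pics/w8z.png

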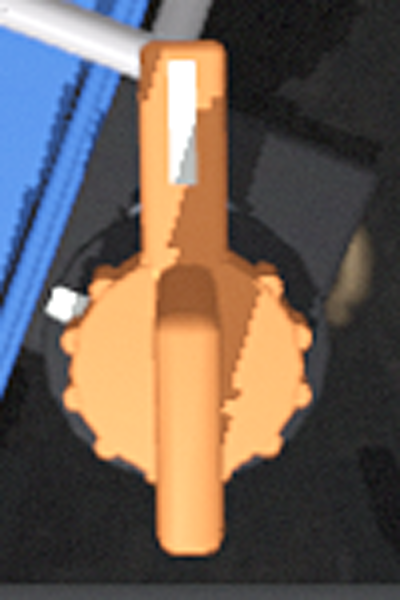

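Request:
play_rows(
  moves=[
    [[0, 0, 0.021, 0, 0, 0], [0, 0, 0.021, 0, 0, 0], [0, 0, 0.021, 0, 0, 0], [0, 0, 0, 0, 0, 0]],
  ],
)

```text
time_s: 10.4
tool_pos: [0.454, 0.2191, 0.1227]
tcp_rot: [-179.9, -0.5, -161.1]
contact_force: [-0.7, -1.5, -0.6]
grip_width: 0.0352
```

Request:
play_rows(
  moves=[
    [[0, 0, 0, 0, 0, 0], [0, 0, 0, 0, 0, 0], [0, 0, 0, 0, 0, 0], [0, 0, 0, 0, 0, 0], [0, 0, 0, 0, 0, 0]],
  ],
  grip=0,
  force=20,
)

```text
time_s: 10.82
tool_pos: [0.4544, 0.2205, 0.1272]
tcp_rot: [-180.0, -0.2, -161.0]
contact_force: [-6.0, 0.5, 9.5]
grip_width: 0.0101
```

```bash
python3 - <<'E'
from h import *
mean(4);  o=state(); print(o["wrist_torque"])
E
```

```text
mean [0.4544 0.2206 0.1273] [ 1.8001e+02 -1.6000e-01 -1.6098e+02] t 11.02
t 11.02 pos [0.4544 0.2206 0.1273] rot [-1.7998e+02 -1.5000e-01 -1.6097e+02] F [-5.1 -1.5  4.6] w 0.01
[-0.07129863  1.55574546  0.02469377]
```

Request:
play_rows(
  moves=[
    [[0, 0, 0, 0, 0, 3], [0, 0, 0, 0, 0, 3], [0, 0, 0, 0, 0, 3], [0, 0, 0, 0, 0, 0]],
  ],
)

```text
time_s: 11.35
tool_pos: [0.4544, 0.2206, 0.1273]
tcp_rot: [-180.0, -0.1, -170.1]
contact_force: [-6.1, -0.3, 5.2]
grip_width: 0.0098
```

```bash
python3 - <<'E'
from h import *
mean(3);  o=state(); print(o["wrist_torque"])
E
```

```text
mean [0.4544 0.2206 0.1273] [ 1.8004e+02 -1.4000e-01 -1.7002e+02] t 11.5
t 11.5 pos [0.4544 0.2206 0.1273] rot [-1.7996e+02 -1.4000e-01 -1.6998e+02] F [-5.7 -0.1  4.6] w 0.0099
[-0.05298663  1.48346228 -0.02254327]
```

Request:
play_rows(
  moves=[
    [[0, 0, 0, 0, 0, 0], [0, 0, 0, 0, 0, 0], [0, 0, -0.021, 0, 0, 0], [0, 0, -0.021, 0, 0, 0], [0, 0, -0.021, 0, 0, -4.5]],
  ],
  grip=0.4,
)

```text
time_s: 11.92
tool_pos: [0.456, 0.2213, 0.1904]
tcp_rot: [-180.0, 0.0, -165.4]
contact_force: [-0.0, 0.2, -0.2]
grip_width: 0.0321
```

Request:
play_rows(
  moves=[
    [[0, 0, 0, 0, 0, -7], [0, 0, 0, 0, 0, -7], [0, 0, 0, 0, 0, -7], [0, 0, 0, 0, 0, -7], [0, 0, 0, 0, 0, -7]],
  ],
)

```text
time_s: 12.33
tool_pos: [0.4562, 0.2214, 0.19]
tcp_rot: [-180.0, 0.1, -130.1]
contact_force: [-0.1, -0.9, -1.0]
grip_width: 0.0347
```

Request:
play_rows(
  moves=[
    [[0, 0, 0, 0, 0, -7], [0, 0, 0, 0, 0, -7], [0, 0, 0, 0, 0, -7], [0, 0, 0, 0, 0, -7], [0, 0, 0, 0, 0, -7]],
  ],
)

```text
time_s: 12.75
tool_pos: [0.4562, 0.2215, 0.1899]
tcp_rot: [-179.9, 0.1, -95.1]
contact_force: [0.3, 0.0, 0.4]
grip_width: 0.0345
```

Request:
play_rows(
  moves=[
    [[0, 0, 0, 0, 0, -3], [0.0155, -0.0317, 0, 0, 0, 0], [0.0155, -0.0317, 0, 0, 0, 0], [0.0155, -0.0317, 0, 0, 0, 0], [0, 0, 0, 0, 0, 0]],
  ],
)

```text
time_s: 13.17
tool_pos: [0.5535, 0.1688, 0.1895]
tcp_rot: [-179.8, 0.0, -92.7]
contact_force: [-0.2, 0.7, -0.1]
grip_width: 0.0346
```

```bash
python3 - <<'E'
from h import *
mean();  w=cam("wrist"); save(w["color"],"w9.png")
print(proj(w,[.5475,.170,.078]))
s=cam("scene");save(s["color"],"s9.png",(195,150,265,220),8)
E
```

```text
mean [0.55   0.17   0.1893] [180.04   0.   -92.56] t 13.47
[274.21639262 216.46271213]
```

View pics/w9.png

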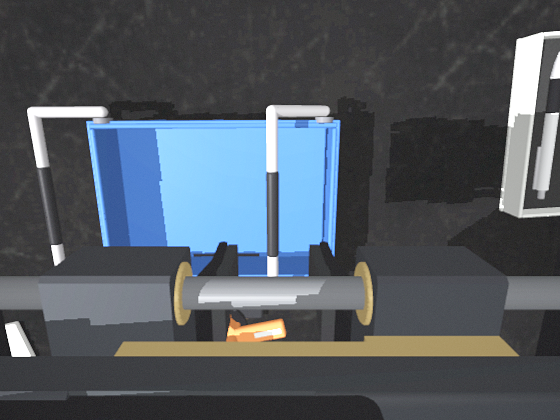

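View pics/s9.png

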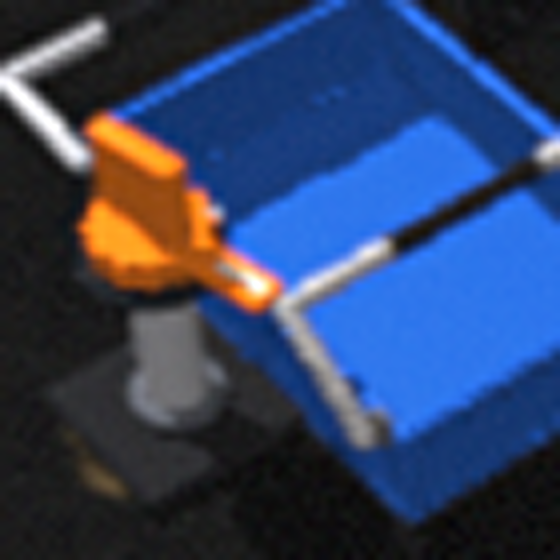

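The tongue is clear of the bail corner and the bar is centred at u≈272. I'm going down to grip it.

Request:
play_rows(
  moves=[
    [[0, 0, 0.027, 0, 0, 0], [0, 0, 0.027, 0, 0, 0], [0, 0, 0.027, 0, 0, 0], [0, 0, 0.024, 0, 0, 0], [0, 0, 0, 0, 0, 0]],
  ],
)

```text
time_s: 13.98
tool_pos: [0.5452, 0.1695, 0.08]
tcp_rot: [179.5, -0.3, -92.5]
contact_force: [-0.5, -0.3, -1.0]
grip_width: 0.0349
```

Request:
play_rows(
  moves=[
    [[0, 0, 0, 0, 0, 0], [0, 0, 0, 0, 0, 0], [0, 0, 0, 0, 0, 0], [0, 0, 0, 0, 0, 0], [0, 0, 0, 0, 0, 0]],
  ],
  grip=0,
  force=5,
)

```text
time_s: 14.4
tool_pos: [0.5494, 0.1711, 0.086]
tcp_rot: [-179.9, 0.1, -92.4]
contact_force: [0.2, 0.0, 1.2]
grip_width: 0.0091
```

```bash
python3 - <<'E'
from h import *
mean(4);  o=state(); print(o["wrist_torque"])
E
```

```text
mean [0.5495 0.1715 0.0859] [ 1.8014e+02  1.2000e-01 -9.2450e+01] t 14.6
t 14.6 pos [0.5495 0.1717 0.0856] rot [-1.7986e+02  1.2000e-01 -9.2430e+01] F [-0.9  4.5  3.5] w 0.0077
[ 1.29011541  0.42185886 -0.01820715]
```

Request:
play_rows(
  moves=[
    [[0.003, 0, -0.003, 0, 0, 0], [0.0083, 0, -0.0074, 0, 0, 0], [0.01, 0, -0.0054, 0, 0, 0]],
  ],
)

```text
time_s: 14.85
tool_pos: [0.549, 0.1511, 0.1018]
tcp_rot: [-179.8, 0.1, -92.3]
contact_force: [-0.1, 2.0, 3.2]
grip_width: 0.0076
```

```bash
python3 - <<'E'
from h import *
mean(3);  o=state(); print(o["wrist_torque"])
s=cam("scene");save(s["color"],"s10.png",(180,130,300,220),6)
E
```

```text
mean [0.549  0.1499 0.1022] [ 1.802e+02  1.100e-01 -9.241e+01] t 15.0
t 15.0 pos [0.5491 0.1496 0.1022] rot [-1.798e+02  9.000e-02 -9.245e+01] F [-1.9  3.5  8.5] w 0.0077
[0.87937385 0.45164267 0.04288938]
```

View pics/s10.png

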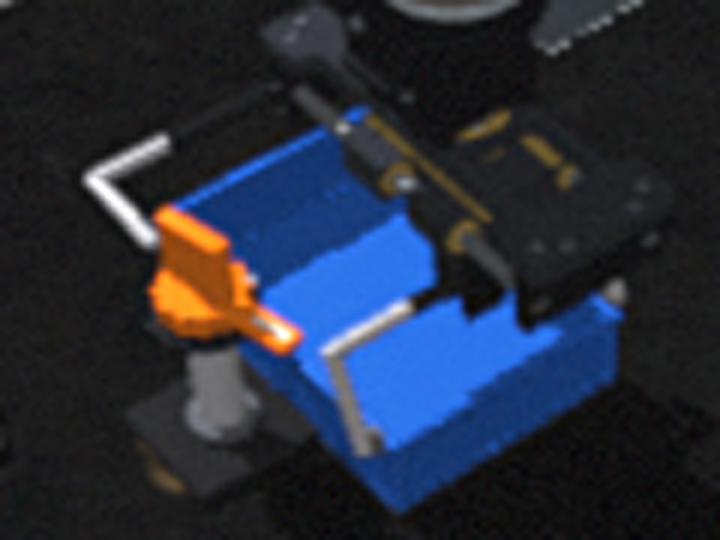

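The bar is past the tongue and rising freely. I'll continue the arc.

Request:
play_rows(
  moves=[
    [[0.0109, 0, -0.003, 0, 0, 0], [0.0113, 0, -0.0005, 0, 0, 0], [0.0111, 0, 0.0021, 0, 0, 0], [0.0104, 0, 0.0045, 0, 0, 0], [0.0091, 0, 0.0067, 0, 0, 0]],
  ],
)

```text
time_s: 15.47
tool_pos: [0.546, 0.0953, 0.0901]
tcp_rot: [-179.9, 0.0, -92.5]
contact_force: [3.7, 2.3, -1.7]
grip_width: 0.0075
```

Request:
play_rows(
  moves=[
    [[0.0074, 0, 0.0086, 0, 0, 0], [0.0052, 0, 0.0101, 0, 0, 0], [0.0028, 0, 0.0109, 0, 0, 0], [0.0004, 0, 0.0105, 0, 0, 0], [-0.001, 0, 0.0069, 0, 0, 0]],
  ],
)

```text
time_s: 15.88
tool_pos: [0.5456, 0.0828, 0.0425]
tcp_rot: [-179.9, 0.1, -92.4]
contact_force: [0.8, 2.9, 8.0]
grip_width: 0.0076
```

```bash
python3 - <<'E'
from h import *
mean(3);  o=state(); print(o["wrist_torque"])
s=cam("scene");save(s["color"],"s11.png",(150,100,330,240),4)
E
```

```text
mean [0.5453 0.0827 0.0421] [ 1.8002e+02  5.0000e-02 -9.2430e+01] t 16.03
t 16.03 pos [0.5453 0.0826 0.0422] rot [-1.7999e+02  3.0000e-02 -9.2430e+01] F [ 2.   5.4 -0.2] w 0.0074
[ 1.48075278 -0.57501041  0.00378877]
```

View pics/s11.png

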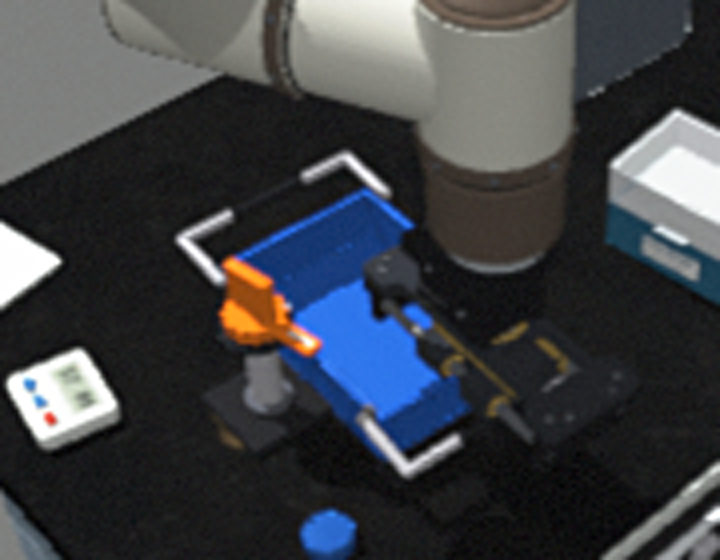

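Both bails are out, with the right bar at y 0.083 and height 36 mm. I'll release and go to the first stopper, the red one near (0.438, -0.004).

Request:
play_rows(
  moves=[
    [[0, 0, 0, 0, 0, 0], [0, 0, 0, 0, 0, 0], [0, 0, 0, 0, 0, 0], [0, 0, -0.035, 0, 0, 0], [0, 0, -0.035, 0, 0, 0]],
  ],
  grip=0.28,
)

```text
time_s: 16.5
tool_pos: [0.5421, 0.0802, 0.1112]
tcp_rot: [179.5, -0.3, -92.5]
contact_force: [0.8, 0.7, 0.9]
grip_width: 0.0232
```

Request:
play_rows(
  moves=[
    [[0, 0, -0.038, 0, 0, 0], [0.023, 0.026, 0, 0, 0, 0], [0.023, 0.026, 0, 0, 0, 0], [0.023, 0.026, 0, 0, 0, 0], [0.023, 0.026, 0, 0, 0, 0]],
  ],
  grip=0.6,
)

```text
time_s: 16.92
tool_pos: [0.4343, -0.0072, 0.1508]
tcp_rot: [179.8, -0.1, -92.5]
contact_force: [-0.1, -0.6, 0.6]
grip_width: 0.0483
```

```bash
python3 - <<'E'
from h import *
p,y=mean();  w=cam("wrist"); save(w["color"],"w12.png")
t=cam("top"); save(t["color"],"t12.png",(170,140,440,260),2.9)
print(proj(w,[p[0],p[1],.02]))
E
```

```text
mean [ 0.4333 -0.0078  0.1508] [ 1.7976e+02 -6.0000e-02 -9.2570e+01] t 17.22
[275.64664697 213.74830236]
```

View pics/w12.png

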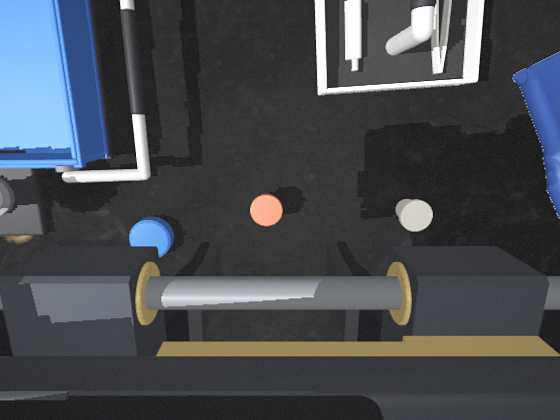

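View pics/t12.png

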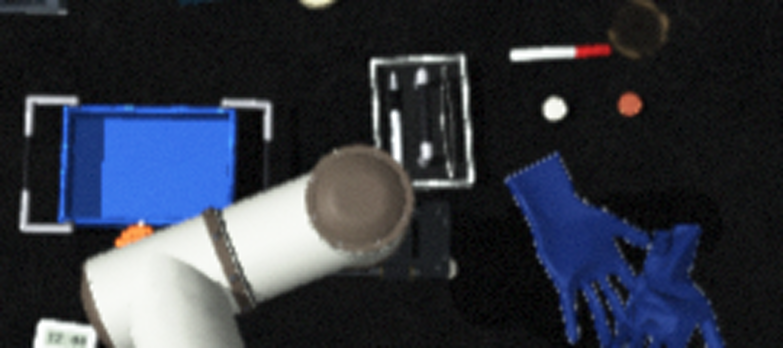

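Both bails lie fully out. The red stopper's head is at (266,210) in the wrist view, the cream one at (414,215) and the cap at (151,238).

```bash
python3 - <<'E'
from h import *
w=cam("wrist")
a=plane(w,266,210,.024);print(a, plane(w,414,215,.024),plane(w,151,237,.012))
p=np.array([.4333,-.0078,.1508]); print(d2t(np.r_[a[:2],.030]-p,-92.5))
E
```

```text
[ 4.38030355e-01 -7.22983459e-05  2.40000000e-02] [ 0.42904542 -0.11528345  0.024     ] [0.41559481 0.0967579  0.012     ]
[-0.00792668 -0.00438878  0.1208    ]
```

Request:
play_rows(
  moves=[
    [[-0.008, -0.0045, 0.03, 0, 0, 0], [0, 0, 0.035, 0, 0, 0], [0, 0, 0.035, 0, 0, 0], [0, 0, 0.021, 0, 0, 0], [0, 0, 0, 0, 0, 0]],
  ],
)

```text
time_s: 17.78
tool_pos: [0.4412, 0.0022, 0.0272]
tcp_rot: [179.7, -0.2, -92.4]
contact_force: [1.0, -0.8, 0.0]
grip_width: 0.0525
```

Request:
play_rows(
  moves=[
    [[0, 0, 0, 0, 0, 0], [0, 0, 0, 0, 0, 0], [0, 0, 0, 0, 0, 0], [0, 0, 0, 0, 0, 0], [0, 0, 0, 0, 0, 0]],
  ],
  grip=0,
  force=15,
)

```text
time_s: 18.2
tool_pos: [0.4423, 0.0023, 0.0313]
tcp_rot: [-179.9, 0.0, -92.5]
contact_force: [-0.3, 0.4, -0.6]
grip_width: 0.0267
```

Request:
play_rows(
  moves=[
    [[0, 0, -0.03, 0, 0, 0], [0, 0, -0.035, 0, 0, 0], [0, 0, -0.035, 0, 0, 0]],
  ],
)

```text
time_s: 18.45
tool_pos: [0.4412, 0.0019, 0.1317]
tcp_rot: [179.9, -0.0, -92.5]
contact_force: [1.5, 1.0, -0.7]
grip_width: 0.0231
```

```bash
python3 - <<'E'
from h import *
p,y=mean();state()
C=np.array([.5492,.2166]);a=np.radians(-2.4);R=np.array([[np.cos(a),-np.sin(a)],[np.sin(a),np.cos(a)]])
for q in [(.03,.05),(.03,-.05),(-.025,.05),(-.025,-.05)]:
    X=C+R@np.array(q); print(q,X.round(4),d2t(np.r_[X,.15]-p,y[2]).round(4))
w=cam("wrist"); save(w["color"],"w13.png")
E
```

```text
mean [0.4434 0.0026 0.1338] [ 1.8035e+02  1.2000e-01 -9.2430e+01] t 18.75
t 18.75 pos [0.441  0.0019 0.1299] rot [ 1.7991e+02 -1.0000e-02 -9.2480e+01] F [ 1.8 -0.4 -0.5] w 0.0231
(0.03, 0.05) [0.5813 0.2653] [-0.2684 -0.1266 -0.0162]
(0.03, -0.05) [0.5771 0.1654] [-0.1684 -0.1267 -0.0162]
(-0.025, 0.05) [0.5263 0.2676] [-0.2683 -0.0716 -0.0162]
(-0.025, -0.05) [0.5221 0.1677] [-0.1683 -0.0717 -0.0162]
```

View pics/w13.png

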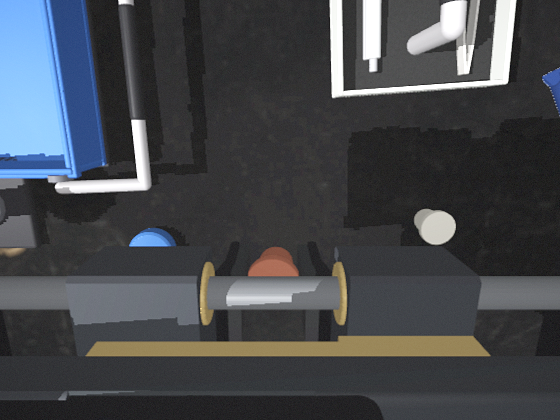

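The stopper is held (width 23 mm). I'm taking it to tote position (+30, +50).

Request:
play_rows(
  moves=[
    [[-0.0335, -0.0158, 0, 0, 0, 0], [-0.0335, -0.0158, 0, 0, 0, 0], [-0.0335, -0.0158, 0, 0, 0, 0], [-0.0335, -0.0158, 0, 0, 0, 0], [-0.0335, -0.0158, 0, 0, 0, 0]],
  ],
)

```text
time_s: 19.22
tool_pos: [0.5279, 0.1673, 0.1288]
tcp_rot: [179.8, -0.1, -92.5]
contact_force: [0.1, -0.0, 0.1]
grip_width: 0.0234
```

Request:
play_rows(
  moves=[
    [[-0.0335, -0.0158, 0, 0, 0, 0], [-0.0335, -0.0158, 0, 0, 0, 0], [-0.0335, -0.0158, 0, 0, 0, 0], [0, 0, 0.03, 0, 0, 0], [0, 0, 0.03, 0, 0, 0]],
  ],
)

```text
time_s: 19.63
tool_pos: [0.581, 0.2671, 0.0692]
tcp_rot: [-179.9, 0.1, -92.3]
contact_force: [-1.1, -0.9, -1.6]
grip_width: 0.0233
```

Request:
play_rows(
  moves=[
    [[0, 0, 0.027, 0, 0, 0], [0, 0, 0, 0, 0, 0]],
  ],
)

```text
time_s: 19.8
tool_pos: [0.5769, 0.2626, 0.037]
tcp_rot: [179.5, -0.4, -92.5]
contact_force: [0.2, -1.3, -0.4]
grip_width: 0.0229
```

Request:
play_rows(
  moves=[
    [[0, 0, 0, 0, 0, 0], [0, 0, 0, 0, 0, 0], [0, 0, 0, 0, 0, 0], [0, 0, 0, 0, 0, 0]],
  ],
  grip=0.5,
)

```text
time_s: 20.13
tool_pos: [0.5803, 0.2648, 0.045]
tcp_rot: [-179.9, 0.1, -92.5]
contact_force: [0.4, 0.0, 0.7]
grip_width: 0.0403
```

Request:
play_rows(
  moves=[
    [[0, 0, -0.035, 0, 0, 0], [0, 0, -0.035, 0, 0, 0], [0, 0, -0.035, 0, 0, 0], [0, 0, 0, 0, 0, 0]],
  ],
  grip=0.6,
)

```text
time_s: 20.47
tool_pos: [0.5839, 0.2668, 0.1585]
tcp_rot: [-179.1, 0.5, -92.4]
contact_force: [0.9, 0.5, 1.7]
grip_width: 0.0518
```

```bash
python3 - <<'E'
from h import *
p,y=mean();
w=cam("wrist"); save(w["color"],"w14.png")
t=cam("top");h=masks(t["color"])
red=(h[...,0]<14)&(h[...,1]>120)&(h[...,2]>90); wh=(h[...,1]<70)&(h[...,2]>150)
for c,s in blobs(red,20)+[b for b in blobs(wh,20) if 8>=b[1][2]>=5 and b[1][3]<=9]: print(c,s[2:],plane(t,*c,.022).round(3))
X=np.array([.429,-.1155,.13]); print(d2t(X-p,y[2]))
E
```

```text
mean [0.5807 0.2651 0.1519] [180.27   0.21 -92.45] t 20.77
[418.9  77.5] [13, 12, 102] [ 0.96  -0.473  0.022]
[373.8 157. ] [13, 5, 37] [ 0.677 -0.299  0.022]
[386.6 175.5] [8, 8, 51] [ 0.612 -0.339  0.022]
[220.1 223.1] [26, 14, 166] [0.464 0.221 0.022]
[200.8  14.2] [8, 5, 29] [1.214 0.287 0.022]
[336.7  70.2] [7, 8, 26] [ 0.993 -0.187  0.022]
[345.1 174.6] [7, 8, 41] [ 0.619 -0.199  0.022]
[0.3867666  0.13527163 0.02189268]
```

View pics/w14.png

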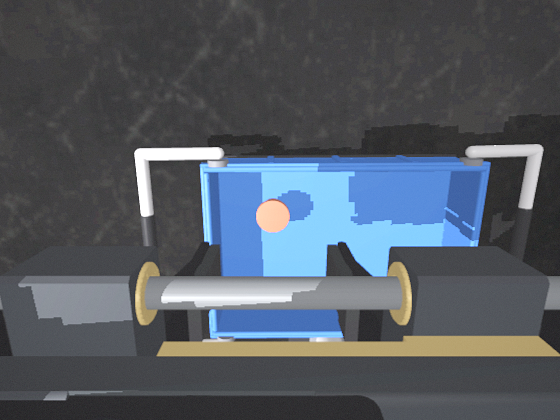

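The red stopper stands in the tote at (272,216) in the wrist view. One cream stopper has been knocked: it has moved from about (0.611, -0.253) to (0.619, -0.199). Next is the near cream one.

Request:
play_rows(
  moves=[
    [[0.035, 0.0123, 0, 0, 0, 0], [0.035, 0.0123, 0, 0, 0, 0], [0.035, 0.0123, 0, 0, 0, 0], [0.035, 0.0123, 0, 0, 0, 0], [0.035, 0.0123, 0, 0, 0, 0]],
  ],
)

```text
time_s: 21.28
tool_pos: [0.5096, 0.0908, 0.1478]
tcp_rot: [179.9, -0.1, -92.4]
contact_force: [0.5, 0.2, 0.1]
grip_width: 0.0521
```

Request:
play_rows(
  moves=[
    [[0.035, 0.0123, 0, 0, 0, 0], [0.035, 0.0123, 0, 0, 0, 0], [0.035, 0.0123, 0, 0, 0, 0], [0.035, 0.0123, 0, 0, 0, 0], [0.035, 0.0123, 0, 0, 0, 0]],
  ],
)

```text
time_s: 21.7
tool_pos: [0.4406, -0.0813, 0.1482]
tcp_rot: [179.9, -0.0, -92.4]
contact_force: [0.9, -0.1, 0.1]
grip_width: 0.0521
```

Request:
play_rows(
  moves=[
    [[0.035, 0.0123, 0, 0, 0, 0], [0, 0, 0, 0, 0, 0], [0, 0, 0, 0, 0, 0]],
  ],
)

```text
time_s: 21.95
tool_pos: [0.427, -0.1159, 0.1482]
tcp_rot: [179.9, -0.0, -92.7]
contact_force: [0.8, 0.6, 0.3]
grip_width: 0.0522
```

```bash
cat >> h.py <<'E'
def stop(z=.024):
    p,y=mean(); w=cam("wrist"); h=masks(w["color"])
    red=(h[...,0]<14)&(h[...,1]>90)&(h[...,2]>90); wh=(h[...,1]<60)&(h[...,2]>110); 
    red[265:]=0;wh[265:]=0
    for n,m in(("red",red),("white",wh)):
        for c,s in blobs(m,150):
            X=plane(w,*c,z); print(n,c,s,X.round(4),"move",d2t(np.r_[X[:2],.03]-p,y[2]).round(4))
    return w
E
python3 - <<'E'
from h import *
w=stop(); save(w["color"],"w15.png")
E
```

```text
mean [ 0.4282 -0.1143  0.1483] [ 1.7998e+02 -1.0000e-02 -9.2470e+01] t 22.25
white [240.7  44.5] [155, 0, 169, 89, 10413] [ 0.5473 -0.0966  0.024 ] move [-0.0229 -0.1183  0.1183]
white [277.3 210.8] [261, 194, 34, 34, 917] [ 0.4286 -0.117   0.024 ] move [ 0.0027 -0.0006  0.1183]
white [ 13.5 231.3] [0, 218, 33, 28, 673] [0.4205 0.0896 0.024 ] move [-0.2034  0.0164  0.1183]
```

View pics/w15.png

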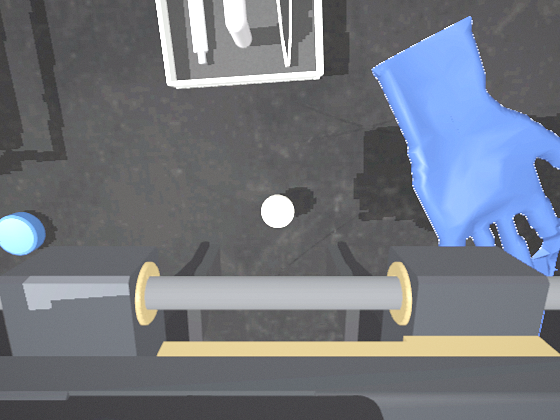

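The cream stopper is at (277,211), already under the jaws.

Request:
play_rows(
  moves=[
    [[0.0025, 0, 0.03, 0, 0, 0], [0, 0, 0.035, 0, 0, 0], [0, 0, 0.035, 0, 0, 0], [0, 0, 0.018, 0, 0, 0], [0, 0, 0, 0, 0, 0]],
  ],
)

```text
time_s: 22.72
tool_pos: [0.4264, -0.1164, 0.0275]
tcp_rot: [179.6, -0.1, -92.4]
contact_force: [0.8, 0.8, 0.1]
grip_width: 0.0522
```

Request:
play_rows(
  moves=[
    [[0, 0, 0, 0, 0, 0], [0, 0, 0, 0, 0, 0], [0, 0, 0, 0, 0, 0], [0, 0, 0, 0, 0, 0], [0, 0, 0, 0, 0, 0]],
  ],
  grip=0,
)

```text
time_s: 23.13
tool_pos: [0.4285, -0.1167, 0.0316]
tcp_rot: [-179.9, 0.0, -92.5]
contact_force: [-0.6, -0.7, 0.5]
grip_width: 0.0267
```

Request:
play_rows(
  moves=[
    [[0, 0, -0.035, 0, 0, 0], [0, 0, -0.035, 0, 0, 0], [0, 0, -0.035, 0, 0, 0]],
  ],
)

```text
time_s: 23.38
tool_pos: [0.4273, -0.1169, 0.137]
tcp_rot: [179.9, -0.0, -92.5]
contact_force: [1.6, -0.5, -0.1]
grip_width: 0.023
```

```bash
cat >> h.py <<'E'
C=np.array([.5492,.2166]);_a=np.radians(-2.4);RT=np.array([[np.cos(_a),-np.sin(_a)],[np.sin(_a),np.cos(_a)]])
def totep(q): return C+RT@np.array(q)
E
python3 - <<'E'
from h import *
p,y=mean();state()
print(d2t(np.r_[totep((.03,-.05)),.134]-p,y[2]).round(4))
E
```

```text
mean [ 0.4294 -0.1169  0.139 ] [ 1.8038e+02  2.0000e-02 -9.2430e+01] t 23.68
t 23.68 pos [ 0.4269 -0.1169  0.1349] rot [ 1.7991e+02  1.0000e-02 -9.2490e+01] F [-0.  -0.9 -0.2] w 0.0232
[-0.2883 -0.1355  0.005 ]
```

Request:
play_rows(
  moves=[
    [[-0.036, -0.017, 0, 0, 0, 0], [-0.036, -0.017, 0, 0, 0, 0], [-0.036, -0.017, 0, 0, 0, 0], [-0.036, -0.017, 0, 0, 0, 0], [-0.036, -0.017, 0, 0, 0, 0]],
  ],
)

```text
time_s: 24.1
tool_pos: [0.5202, 0.0607, 0.1338]
tcp_rot: [179.8, -0.1, -92.5]
contact_force: [0.9, 0.1, 0.2]
grip_width: 0.023
```

Request:
play_rows(
  moves=[
    [[-0.036, -0.017, 0, 0, 0, 0], [-0.036, -0.017, 0, 0, 0, 0], [-0.036, -0.017, 0, 0, 0, 0], [0, 0, 0.03, 0, 0, 0], [0, 0, 0.03, 0, 0, 0]],
  ],
)

```text
time_s: 24.52
tool_pos: [0.5774, 0.1677, 0.0742]
tcp_rot: [-179.9, 0.1, -92.3]
contact_force: [-1.4, -0.1, -1.9]
grip_width: 0.023
```

Request:
play_rows(
  moves=[
    [[0, 0, 0.031, 0, 0, 0], [0, 0, 0, 0, 0, 0]],
  ],
)

```text
time_s: 24.68
tool_pos: [0.5729, 0.1639, 0.038]
tcp_rot: [179.4, -0.3, -92.5]
contact_force: [-0.1, -0.3, -0.1]
grip_width: 0.0231
```

Request:
play_rows(
  moves=[
    [[0, 0, 0, 0, 0, 0], [0, 0, 0, 0, 0, 0], [0, 0, 0, 0, 0, 0], [0, 0, 0, 0, 0, 0]],
  ],
  grip=0.5,
)

```text
time_s: 25.02
tool_pos: [0.5768, 0.1651, 0.0461]
tcp_rot: [-179.9, 0.1, -92.5]
contact_force: [-0.7, -0.3, 0.2]
grip_width: 0.04
```

Request:
play_rows(
  moves=[
    [[0, 0, -0.035, 0, 0, 0], [0, 0, -0.035, 0, 0, 0], [0, 0, -0.035, 0, 0, 0], [0, 0, 0, 0, 0, 0]],
  ],
  grip=0.6,
)

```text
time_s: 25.35
tool_pos: [0.5806, 0.1667, 0.1591]
tcp_rot: [-179.1, 0.4, -92.4]
contact_force: [-0.4, 0.5, 0.2]
grip_width: 0.0517
```

```bash
python3 - <<'E'
from h import *
p,y=mean();
w=cam("wrist"); save(w["color"],"w16.png")
X=np.array([.619,-.201,.15]); print(d2t(X-p,y[2]))
t=cam("top"); save(t["color"],"t16.png",(170,140,440,260),2.9)
E
```

```text
mean [0.5772 0.1654 0.1528] [ 1.8029e+02  1.7000e-01 -9.2460e+01] t 25.65
[ 0.36428971 -0.05749505  0.00281871]
```

View pics/w16.png

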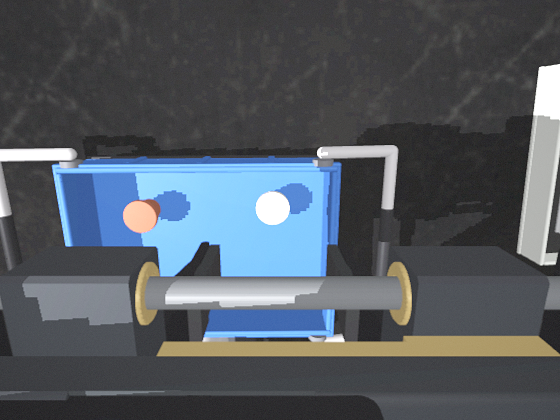

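View pics/t16.png

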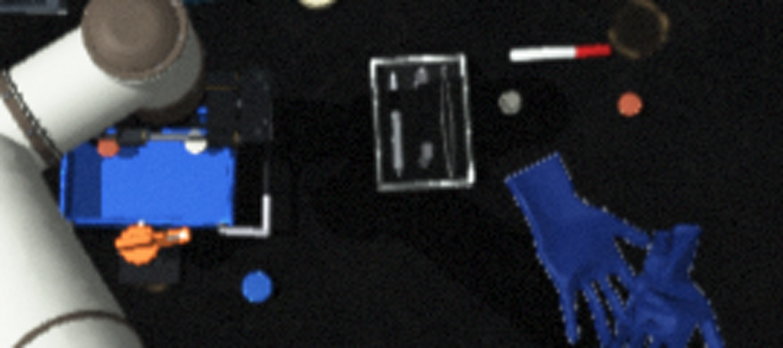

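Two stoppers are now in the tote. The moved cream stopper stands beside the tray, so I'll approach it with the jaws along world x to keep the gripper body off the tray handle. I'm working out the turning rows for that.

```bash
cat >> h.py <<'E'
def path(p,yaw,goal,gyaw,n):
    d=(np.asarray(goal)-p)/n; s=(gyaw-yaw)/n
    for i in range(n): print((d2t(d,yaw+i*s)).round(4).tolist(), "rz",round(-s,2))
E
python3 - <<'E'
from h import *
p=np.array([.5772,.1654,.1515])
path(p,-92.46,[.619,-.201,.1515],-180,13)
E
```

```text
[0.028, -0.0044, -0.0] rz 6.73
[0.0273, -0.0077, -0.0] rz 6.73
[0.0262, -0.0108, -0.0] rz 6.73
[0.0248, -0.0138, -0.0] rz 6.73
[0.023, -0.0166, -0.0] rz 6.73
[0.0209, -0.0192, -0.0] rz 6.73
[0.0185, -0.0215, -0.0] rz 6.73
[0.0158, -0.0235, -0.0] rz 6.73
[0.0129, -0.0252, -0.0] rz 6.73
[0.0099, -0.0266, -0.0] rz 6.73
[0.0067, -0.0276, -0.0] rz 6.73
[0.0034, -0.0282, -0.0] rz 6.73
[0.0001, -0.0284, -0.0] rz 6.73
```

Request:
play_rows(
  moves=[
    [[0.028, -0.0044, 0, 0, 0, 6.73], [0.0273, -0.0077, 0, 0, 0, 6.73], [0.0262, -0.0108, 0, 0, 0, 6.73], [0.0248, -0.0138, 0, 0, 0, 6.73], [0.023, -0.0166, 0, 0, 0, 6.73]],
  ],
)

```text
time_s: 26.17
tool_pos: [0.5918, 0.0229, 0.1486]
tcp_rot: [179.9, -0.1, -126.4]
contact_force: [0.7, -0.2, -0.2]
grip_width: 0.052
```

Request:
play_rows(
  moves=[
    [[0.0209, -0.0192, 0, 0, 0, 6.73], [0.0185, -0.0215, 0, 0, 0, 6.73], [0.0158, -0.0235, 0, 0, 0, 6.73], [0.0129, -0.0252, 0, 0, 0, 6.73], [0.0099, -0.0266, 0, 0, 0, 6.73]],
  ],
)

```text
time_s: 26.58
tool_pos: [0.6079, -0.1181, 0.1486]
tcp_rot: [180.0, -0.1, -160.1]
contact_force: [1.4, -0.0, -0.6]
grip_width: 0.0523
```

Request:
play_rows(
  moves=[
    [[0.0067, -0.0276, 0, 0, 0, 6.73], [0.0034, -0.0282, 0, 0, 0, 6.73], [0.0001, -0.0284, 0, 0, 0, 6.73], [0, 0, 0, 0, 0, 0], [0, 0, 0, 0, 0, 0]],
  ],
)

```text
time_s: 27.0
tool_pos: [0.6175, -0.2027, 0.1482]
tcp_rot: [180.0, -0.1, 179.9]
contact_force: [1.0, -0.8, -0.7]
grip_width: 0.0522
```

```bash
python3 - <<'E'
from h import *
w=stop(); save(w["color"],"w17.png")
E
```

```text
mean [ 0.6178 -0.201   0.1488] [ 1.7998e+02 -7.0000e-02 -1.1991e+02] t 27.3
red [277.5   9.8] [264, 0, 38, 31, 472] [ 0.6172 -0.3384  0.024 ] move [ 0.1194 -0.068   0.1188]
red [187.5  55.7] [177, 37, 21, 43, 516] [ 0.6791 -0.3097  0.024 ] move [ 0.0636 -0.1074  0.1188]
white [121.3  12.6] [108, 0, 28, 29, 293] [ 0.7219 -0.3364  0.024 ] move [ 0.0655 -0.1578  0.1188]
white [286.  17.] [271, 4, 28, 24, 453] [ 0.6114 -0.3341  0.024 ] move [ 0.1185 -0.0609  0.1188]
white [16.9 75.6] [0, 26, 42, 93, 2923] [ 0.7993 -0.2965  0.024 ] move [-0.0077 -0.205   0.1188]
white [194.9 147.5] [183, 99, 25, 100, 1687] [ 0.6775 -0.247   0.024 ] move [ 0.0101 -0.0747  0.1188]
white [268.9 200.2] [254, 184, 31, 34, 830] [ 0.623  -0.2072  0.024 ] move [ 0.0027 -0.0076  0.1188]
white [ 75.7 236. ] [49, 222, 48, 25, 807] [ 0.7752 -0.1777  0.024 ] move [-0.0987 -0.1249  0.1188]
white [276.  260.9] [220, 257, 107, 8, 763] [ 0.6173 -0.1569  0.024 ] move [-0.038   0.0224  0.1188]
white [370.3 260. ] [354, 256, 34, 9, 266] [ 0.5416 -0.1579  0.024 ] move [0.0006 0.0875 0.1188]
```

View pics/w17.png

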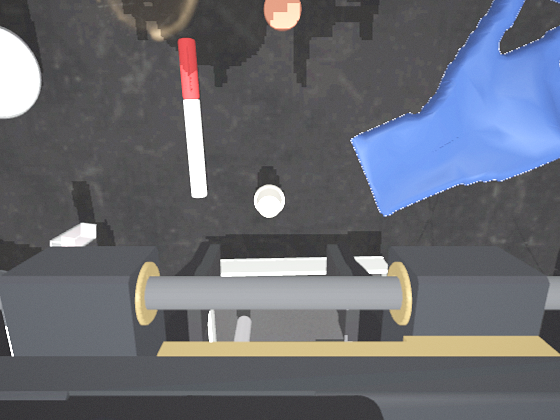

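```bash
python3 - <<'E'
from h import *
w=cam("wrist"); save(w["color"],"w17z.png",(235,165,305,235),7)
s=cam("scene"); c=proj(s,[.622,-.205,.01]); print(c); u,v=c.astype(int); save(s["color"],"s17z.png",(u-25,v-25,u+25,v+25),9)
E
```

```text
[373.26513415 260.22439453]
```

View pics/w17z.png

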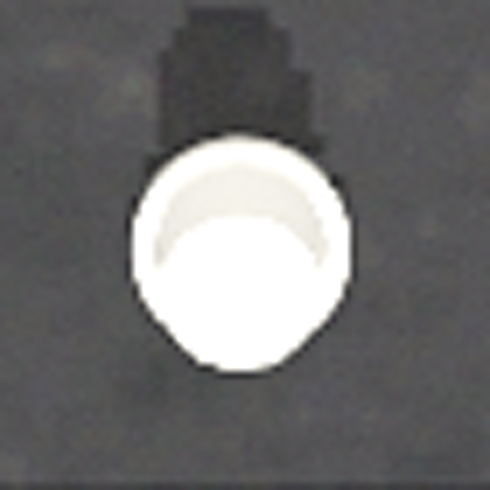

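View pics/s17z.png

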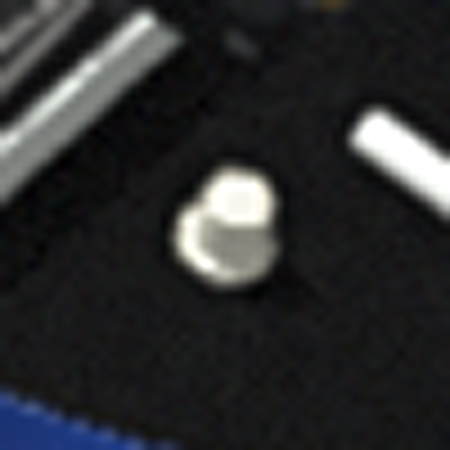

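```bash
python3 - <<'E'
from h import *
p,y=mean(); w=cam("wrist")
Z=lambda x,y:(235+(x+.5)/7-.5,165+(y+.5)/7-.5)
for q,z in(((242,245),.006),((240,290),.024)):
    X=plane(w,*Z(*q),z); print(X.round(4), d2t(np.r_[X[:2],.028]-p,180).round(4))
X=plane(w,281,12,.024); print("red",X)
E
```

```text
mean [ 0.6181 -0.2009  0.1497] [ 1.8000e+02  1.0000e-02 -1.7991e+02] t 27.75
[ 0.6229 -0.2043  0.006 ] [-0.0048 -0.0034  0.1217]
[ 0.623  -0.2036  0.024 ] [-0.0049 -0.0027  0.1217]
red [ 0.61451024 -0.33814863  0.024     ]
```

The cream stopper stands on its head (wide end down) at (0.623, -0.204), consistent at both heights. I'll grip it low.

Request:
play_rows(
  moves=[
    [[-0.005, -0.003, 0.03, 0, 0, 0], [0, 0, 0.035, 0, 0, 0], [0, 0, 0.035, 0, 0, 0], [0, 0, 0.021, 0, 0, 0], [0, 0, 0, 0, 0, 0]],
  ],
)

```text
time_s: 28.22
tool_pos: [0.6227, -0.2043, 0.0272]
tcp_rot: [-180.0, -0.2, -179.9]
contact_force: [-0.2, 0.4, 0.8]
grip_width: 0.0523
```

Request:
play_rows(
  moves=[
    [[0, 0, 0, 0, 0, 0], [0, 0, 0, 0, 0, 0], [0, 0, 0, 0, 0, 0], [0, 0, 0, 0, 0, 0], [0, 0, 0, 0, 0, 0]],
  ],
  grip=0,
  force=20,
)

```text
time_s: 28.63
tool_pos: [0.6231, -0.2044, 0.0288]
tcp_rot: [180.0, 0.0, -180.0]
contact_force: [-0.1, 0.5, 0.6]
grip_width: 0.027
```

Request:
play_rows(
  moves=[
    [[0, 0, -0.03, 0, 0, 0], [0, 0, -0.035, 0, 0, 0], [0, 0, -0.035, 0, 0, 0], [0, 0, 0, 0, 0, 0]],
  ],
)

```text
time_s: 28.97
tool_pos: [0.6276, -0.2054, 0.1374]
tcp_rot: [-179.8, 0.9, -179.8]
contact_force: [1.1, -0.5, 0.7]
grip_width: 0.0031
```

```bash
python3 - <<'E'
from h import *
p,y=mean();state(); w=cam("wrist"); save(w["color"],"w18.png")
G=np.r_[totep((-.025,.05)),.134]; print(G,d2t(G-p,180))
E
```

```text
mean [ 0.6241 -0.2045  0.131 ] [ 180.04    0.25 -179.94] t 29.27
t 29.27 pos [ 0.622  -0.2041  0.1269] rot [ 179.97   -0.18 -179.96] F [-0.6 -0.2 -0.8] w 0.0004
[0.52631571 0.26760303 0.134     ] [ 0.09775061  0.47208957 -0.00299818]
```

View pics/w18.png

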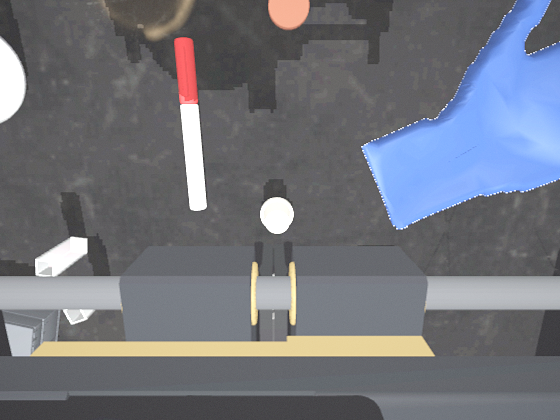

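The grasp slipped: the jaws had barely reached it when I lifted. The stopper is still at (277,214). I'll open, look closely, and retry.

Request:
play_rows(
  moves=[
    [[0, 0, 0, 0, 0, 0], [0, 0, 0, 0, 0, 0], [0, 0, 0, 0, 0, 0], [0, 0, 0, 0, 0, 0], [0, 0, 0, 0, 0, 0]],
  ],
  grip=0.6,
)

```text
time_s: 29.73
tool_pos: [0.6231, -0.2043, 0.1284]
tcp_rot: [-180.0, -0.0, -179.9]
contact_force: [0.1, 0.1, 0.2]
grip_width: 0.0261
```

```bash
python3 - <<'E'
from h import *
w=stop(); save(w["color"],"w19z.png",(240,175,315,250),7)
s=cam("scene"); c=proj(s,[.622,-.205,.01]); u,v=c.astype(int); save(s["color"],"s19z.png",(u-25,v-25,u+25,v+25),9)
E
```

```text
mean [ 0.6231 -0.2043  0.1285] [ 180.      0.   -179.95] t 30.03
red [290.2  12.5] [270, 0, 42, 31, 1025] [ 0.6143 -0.3358  0.024 ] move [ 0.0089 -0.1315  0.0985]
red [188.4  67.7] [177, 38, 24, 66, 827] [ 0.6791 -0.3038  0.024 ] move [-0.0559 -0.0996  0.0985]
white [12.2 81.4] [0, 33, 31, 92, 2026] [ 0.7936 -0.2955  0.024 ] move [-0.1704 -0.0913  0.0985]
white [132.   80.7] [117, 62, 31, 36, 382] [ 0.716 -0.296  0.024] move [-0.0929 -0.0918  0.0985]
white [195.8 155.9] [183, 104, 27, 107, 1930] [ 0.6775 -0.2476  0.024 ] move [-0.0544 -0.0433  0.0985]
white [278.3 214.2] [262, 197, 34, 37, 971] [ 0.621  -0.2062  0.024 ] move [ 0.0021 -0.0019  0.0985]
white [ 76.7 241.7] [58, 235, 33, 12, 281] [ 0.7678 -0.1852  0.024 ] move [-0.1447  0.0189  0.0985]
```

View pics/w19z.png

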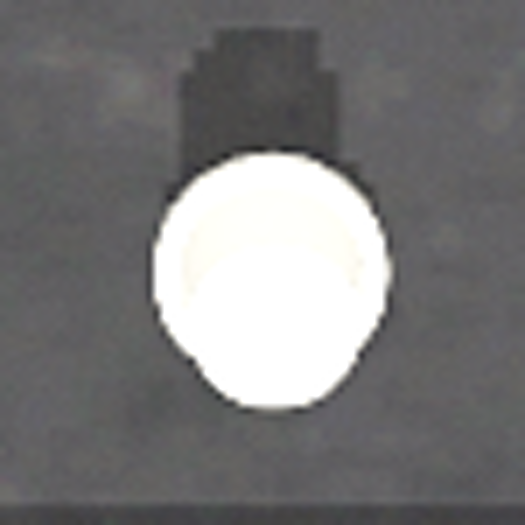

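View pics/s19z.png

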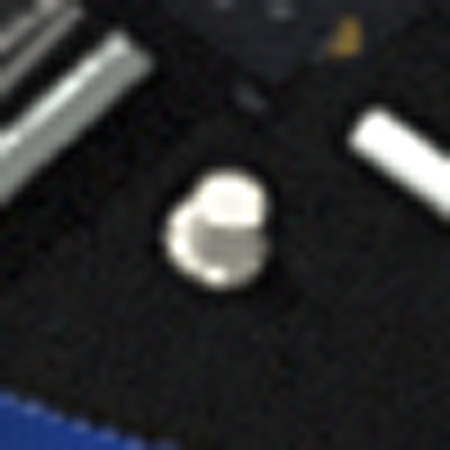

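```bash
python3 - <<'E'
from h import *
w=cam("wrist")
X=plane(w,278.4,213.1,.006); print(X, d2t(np.r_[X[:2],.027]-np.array([.6231,-.2043,.1284]),180))
E
```

```text
[ 0.62064197 -0.20187001  0.006     ] [0.00245803 0.00242999 0.1014    ]
```

Request:
play_rows(
  moves=[
    [[0.0025, 0.002, 0.03, 0, 0, 0], [0, 0, 0.035, 0, 0, 0], [0, 0, 0.0365, 0, 0, 0], [0, 0, 0, 0, 0, 0], [0, 0, 0, 0, 0, 0]],
  ],
)

```text
time_s: 30.6
tool_pos: [0.6209, -0.2021, 0.0267]
tcp_rot: [-180.0, -0.0, -179.9]
contact_force: [-0.1, -0.1, -0.4]
grip_width: 0.052
```

Request:
play_rows(
  moves=[
    [[0, 0, 0, 0, 0, 0], [0, 0, 0, 0, 0, 0], [0, 0, 0, 0, 0, 0], [0, 0, 0, 0, 0, 0], [0, 0, 0, 0, 0, 0]],
  ],
  grip=0,
  force=12,
)

```text
time_s: 31.02
tool_pos: [0.6205, -0.2024, 0.0272]
tcp_rot: [180.0, 0.0, -180.0]
contact_force: [0.9, 0.3, -0.3]
grip_width: 0.0268
```

Request:
play_rows(
  moves=[
    [[0, 0, 0, 0, 0, 0], [0, 0, 0, 0, 0, 0], [0, 0, 0, 0, 0, 0], [0, 0, 0, 0, 0, 0], [0, 0, 0, 0, 0, 0]],
  ],
)

```text
time_s: 31.43
tool_pos: [0.6205, -0.2024, 0.0271]
tcp_rot: [-180.0, -0.0, -179.9]
contact_force: [-0.1, 0.2, 0.7]
grip_width: 0.0235
```

```bash
python3 - <<'E'
from h import *
mean(4);state();w=cam("wrist");save(w["color"],"w20.png")
E
```

```text
mean [ 0.6205 -0.2024  0.0271] [ 1.8000e+02 -1.0000e-02 -1.7995e+02] t 31.63
t 31.63 pos [ 0.6205 -0.2023  0.0272] rot [-1.8000e+02 -1.0000e-02 -1.7995e+02] F [-0.4 -0.1  1. ] w 0.0233
```

View pics/w20.png

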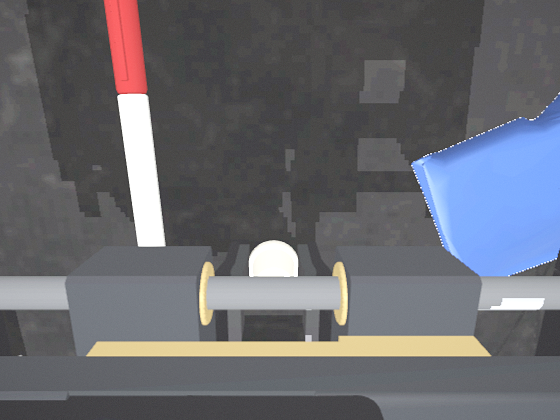

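Request:
play_rows(
  moves=[
    [[0, 0, -0.005, 0, 0, 0], [0, 0, -0.01, 0, 0, 0], [0, 0, -0.02, 0, 0, 0], [0, 0, -0.02, 0, 0, 0], [0, 0, -0.01, 0, 0, 0]],
  ],
)

```text
time_s: 32.1
tool_pos: [0.6223, -0.2025, 0.0956]
tcp_rot: [-179.9, 0.3, -179.9]
contact_force: [1.0, 0.1, 0.7]
grip_width: 0.0236
```

Request:
play_rows(
  moves=[
    [[0, 0, -0.02, 0, 0, 0], [0, 0, -0.02, 0, 0, 0], [0, 0, 0, 0, 0, 0], [0, 0, 0, 0, 0, 0]],
  ],
)

```text
time_s: 32.43
tool_pos: [0.6213, -0.2022, 0.1337]
tcp_rot: [-180.0, 0.2, -180.0]
contact_force: [-0.1, 0.2, -0.3]
grip_width: 0.0235
```

```bash
python3 - <<'E'
from h import *
p,y=mean(4);state();w=cam("wrist");save(w["color"],"w21.png")
path(p,180,np.r_[totep((-.02,.05)),p[2]],180,13)
E
```

```text
mean [ 0.6203 -0.2021  0.132 ] [ 1.7997e+02  1.0000e-02 -1.7996e+02] t 32.63
t 32.63 pos [ 0.6198 -0.2021  0.1307] rot [ 1.7997e+02 -1.4000e-01 -1.7996e+02] F [-0.4  0.3 -0.2] w 0.0237
[0.0068, 0.0361, -0.0] rz -0.0
[0.0068, 0.0361, -0.0] rz -0.0
[0.0068, 0.0361, -0.0] rz -0.0
[0.0068, 0.0361, -0.0] rz -0.0
[0.0068, 0.0361, -0.0] rz -0.0
[0.0068, 0.0361, -0.0] rz -0.0
[0.0068, 0.0361, -0.0] rz -0.0
[0.0068, 0.0361, -0.0] rz -0.0
[0.0068, 0.0361, -0.0] rz -0.0
[0.0068, 0.0361, -0.0] rz -0.0
[0.0068, 0.0361, -0.0] rz -0.0
[0.0068, 0.0361, -0.0] rz -0.0
[0.0068, 0.0361, -0.0] rz -0.0
```

View pics/w21.png

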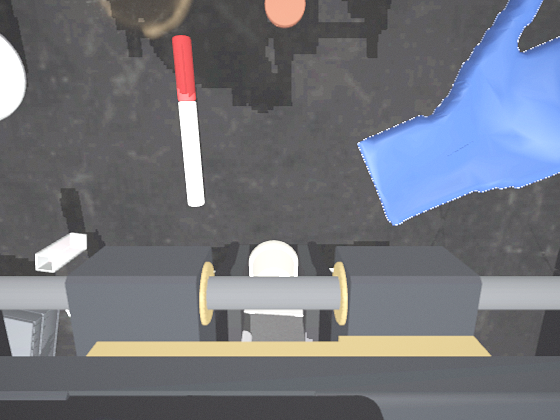

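Held at 23.6 mm. I'll carry it while turning back to yaw -92.5, so that the gripper body clears the collar fin.

```bash
python3 - <<'E'
from h import *
path(np.array([.6204,-.2022,.132]),-180,np.r_[totep((-.025,.05)),.134],-92.5,13)
E
```

```text
[0.0072, 0.0361, -0.0002] rz -6.73
[0.003, 0.0367, -0.0002] rz -6.73
[-0.0014, 0.0368, -0.0002] rz -6.73
[-0.0057, 0.0364, -0.0002] rz -6.73
[-0.0099, 0.0355, -0.0002] rz -6.73
[-0.014, 0.0341, -0.0002] rz -6.73
[-0.0179, 0.0322, -0.0002] rz -6.73
[-0.0216, 0.0299, -0.0002] rz -6.73
[-0.0249, 0.0272, -0.0002] rz -6.73
[-0.0279, 0.0241, -0.0002] rz -6.73
[-0.0305, 0.0206, -0.0002] rz -6.73
[-0.0328, 0.0169, -0.0002] rz -6.73
[-0.0345, 0.0129, -0.0002] rz -6.73
```

Request:
play_rows(
  moves=[
    [[0.0072, 0.0361, 0, 0, 0, -6.73], [0.003, 0.0367, 0, 0, 0, -6.73], [-0.0014, 0.0368, 0, 0, 0, -6.73], [-0.0057, 0.0364, 0, 0, 0, -6.73], [-0.0099, 0.0355, 0, 0, 0, -6.73]],
  ],
)

```text
time_s: 33.1
tool_pos: [0.5834, -0.0204, 0.1312]
tcp_rot: [180.0, -0.1, -146.0]
contact_force: [0.7, 0.3, -0.4]
grip_width: 0.0235
```

Request:
play_rows(
  moves=[
    [[-0.014, 0.0341, 0, 0, 0, -6.73], [-0.0179, 0.0322, 0, 0, 0, -6.73], [-0.0216, 0.0299, 0, 0, 0, -6.73], [-0.0249, 0.0272, 0, 0, 0, -6.73], [-0.0279, 0.0241, 0, 0, 0, -6.73]],
  ],
)

```text
time_s: 33.52
tool_pos: [0.5469, 0.1605, 0.1314]
tcp_rot: [180.0, -0.1, -112.3]
contact_force: [0.4, 0.0, 0.0]
grip_width: 0.0235
```

Request:
play_rows(
  moves=[
    [[-0.0305, 0.0206, 0, 0, 0, -6.73], [-0.0328, 0.0169, 0, 0, 0, -6.73], [-0.0345, 0.0129, 0, 0, 0, -6.73], [0, 0, 0, 0, 0, 0]],
  ],
)

```text
time_s: 33.85
tool_pos: [0.5255, 0.2729, 0.1315]
tcp_rot: [-179.9, 0.1, -91.9]
contact_force: [0.1, 0.1, 0.6]
grip_width: 0.0234
```

```bash
python3 - <<'E'
from h import *
p,y=mean();state()
w=cam("wrist");save(w["color"],"w22.png")
E
```

```text
mean [0.5256 0.2687 0.1313] [ 1.7996e+02 -4.0000e-02 -9.2320e+01] t 34.15
t 34.15 pos [0.5262 0.266  0.1317] rot [ 1.7996e+02 -4.0000e-02 -9.2570e+01] F [-0.  -1.2 -0. ] w 0.0235
```

View pics/w22.png

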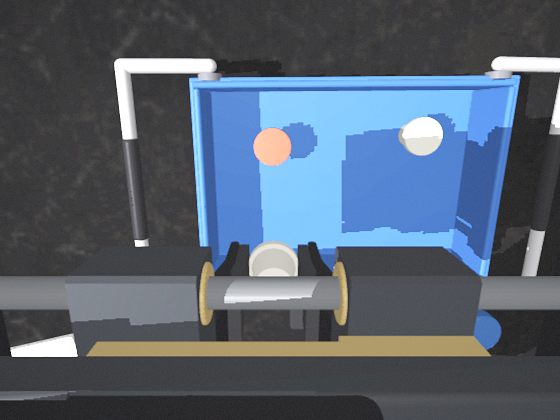

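Still held; it's over the tote with clear space below. Lowering it now.

Request:
play_rows(
  moves=[
    [[0, 0, 0.03, 0, 0, 0], [0, 0, 0.03, 0, 0, 0], [0, 0, 0.03, 0, 0, 0], [0, 0, 0, 0, 0, 0]],
  ],
)

```text
time_s: 34.53
tool_pos: [0.5231, 0.2636, 0.0366]
tcp_rot: [179.5, -0.4, -92.7]
contact_force: [-0.8, -1.3, -0.9]
grip_width: 0.0234
```

Request:
play_rows(
  moves=[
    [[0, 0, 0, 0, 0, 0], [0, 0, 0, 0, 0, 0], [0, 0, 0, 0, 0, 0], [0, 0, 0, 0, 0, 0]],
  ],
  grip=0.5,
)

```text
time_s: 34.87
tool_pos: [0.5272, 0.268, 0.0442]
tcp_rot: [-179.8, 0.2, -92.5]
contact_force: [0.3, 0.2, -0.1]
grip_width: 0.0403
```

Request:
play_rows(
  moves=[
    [[0, 0, -0.035, 0, 0, 0], [0, 0, -0.035, 0, 0, 0], [0, 0, -0.04, 0, 0, 0], [0, 0, 0, 0, 0, 0], [0, 0, 0, 0, 0, 0]],
  ],
  grip=0.6,
)

```text
time_s: 35.28
tool_pos: [0.5277, 0.2687, 0.1568]
tcp_rot: [-179.6, 0.4, -92.4]
contact_force: [0.1, 0.1, -0.2]
grip_width: 0.0515
```

```bash
python3 - <<'E'
from h import *
p,y=mean();state()
w=cam("wrist");save(w["color"],"w23.png")
t=cam("top");h=masks(t["color"]);red=(h[...,0]<14)&(h[...,1]>120)&(h[...,2]>90)
for c,s in blobs(red,20): print(c,plane(t,*c,.022).round(3))
path(p,y[2],[.613,-.338,.15],-180,15)
E
```

```text
mean [0.526  0.2674 0.153 ] [ 1.8006e+02  8.0000e-02 -9.2470e+01] t 35.58
t 35.58 pos [0.5256 0.2669 0.1509] rot [ 1.799e+02 -9.000e-02 -9.246e+01] F [ 0.2 -0.3 -0.2] w 0.052
[418.8  77.4] [ 0.96  -0.473  0.022]
[374.1 157. ] [ 0.677 -0.3    0.022]
[386.6 175.5] [ 0.612 -0.339  0.022]
[220.6 223.1] [0.464 0.219 0.022]
[0.0401, -0.0075, 0.0002] rz 5.84
[0.0391, -0.0116, 0.0002] rz 5.84
[0.0377, -0.0155, 0.0002] rz 5.84
[0.036, -0.0192, 0.0002] rz 5.84
[0.0338, -0.0228, 0.0002] rz 5.84
[0.0313, -0.0261, 0.0002] rz 5.84
[0.0285, -0.0292, 0.0002] rz 5.84
[0.0254, -0.0319, 0.0002] rz 5.84
[0.022, -0.0343, 0.0002] rz 5.84
[0.0184, -0.0364, 0.0002] rz 5.84
[0.0146, -0.0381, 0.0002] rz 5.84
[0.0107, -0.0394, 0.0002] rz 5.84
[0.0066, -0.0402, 0.0002] rz 5.84
[0.0025, -0.0407, 0.0002] rz 5.84
[-0.0017, -0.0407, 0.0002] rz 5.84
```

View pics/w23.png

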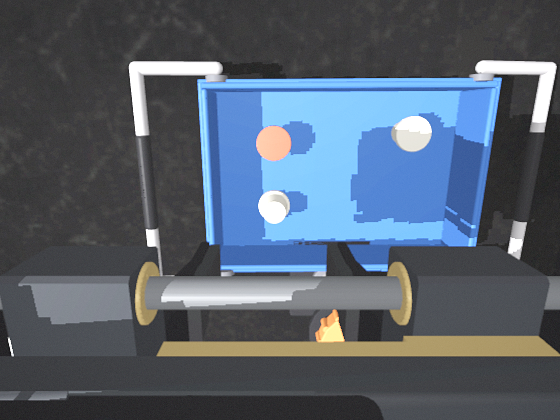

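Three stoppers are in the tote (red, cream, and the inverted cream). Now for the last red one at (0.613, -0.339). No turn is needed there.

```bash
python3 - <<'E'
from h import *
path(np.array([.526,.2674,.152]),-92.47,[.614,-.338,.152],-92.47,15)
E
```

```text
[0.0401, -0.0076, -0.0] rz -0.0
[0.0401, -0.0076, -0.0] rz -0.0
[0.0401, -0.0076, -0.0] rz -0.0
[0.0401, -0.0076, -0.0] rz -0.0
[0.0401, -0.0076, -0.0] rz -0.0
[0.0401, -0.0076, -0.0] rz -0.0
[0.0401, -0.0076, -0.0] rz -0.0
[0.0401, -0.0076, -0.0] rz -0.0
[0.0401, -0.0076, -0.0] rz -0.0
[0.0401, -0.0076, -0.0] rz -0.0
[0.0401, -0.0076, -0.0] rz -0.0
[0.0401, -0.0076, -0.0] rz -0.0
[0.0401, -0.0076, -0.0] rz -0.0
[0.0401, -0.0076, -0.0] rz -0.0
[0.0401, -0.0076, -0.0] rz -0.0
```

Request:
play_rows(
  moves=[
    [[0.04, -0.0076, 0, 0, 0, 0], [0.04, -0.0076, 0, 0, 0, 0], [0.04, -0.0076, 0, 0, 0, 0], [0.04, -0.0076, 0, 0, 0, 0], [0.04, -0.0076, 0, 0, 0, 0]],
  ],
)

```text
time_s: 36.1
tool_pos: [0.5553, 0.0642, 0.1516]
tcp_rot: [180.0, -0.0, -92.4]
contact_force: [1.2, 1.0, 0.0]
grip_width: 0.0525
```

Request:
play_rows(
  moves=[
    [[0.04, -0.0076, 0, 0, 0, 0], [0.04, -0.0076, 0, 0, 0, 0], [0.04, -0.0076, 0, 0, 0, 0], [0.04, -0.0076, 0, 0, 0, 0], [0.04, -0.0076, 0, 0, 0, 0]],
  ],
)

```text
time_s: 36.52
tool_pos: [0.5847, -0.1376, 0.1516]
tcp_rot: [180.0, -0.0, -92.5]
contact_force: [0.7, 0.7, 0.3]
grip_width: 0.0524
```

Request:
play_rows(
  moves=[
    [[0.04, -0.0076, 0, 0, 0, 0], [0.04, -0.0076, 0, 0, 0, 0], [0.04, -0.0076, 0, 0, 0, 0], [0.04, -0.0076, 0, 0, 0, 0], [0.04, -0.0076, 0, 0, 0, 0]],
  ],
)

```text
time_s: 36.93
tool_pos: [0.6141, -0.3391, 0.1513]
tcp_rot: [179.9, 0.0, -92.5]
contact_force: [-0.0, 0.9, -0.0]
grip_width: 0.0523
```

```bash
python3 - <<'E'
from h import *
w=stop();save(w["color"],"w24.png")
E
```

```text
mean [ 0.6138 -0.3405  0.1506] [ 1.7992e+02 -2.0000e-02 -9.2650e+01] t 37.23
white [308.9  75.9] [251, 22, 154, 110, 8231] [ 0.7108 -0.3658  0.024 ] move [ 0.0208 -0.098   0.1206]
white [216.3  64. ] [201, 47, 34, 34, 381] [ 0.7213 -0.3013  0.024 ] move [-0.0442 -0.1056  0.1206]
white [149.5 126. ] [99, 114, 102, 25, 1732] [ 0.6813 -0.2489  0.024 ] move [-0.0946 -0.0632  0.1206]
white [298.2 137.5] [283, 132, 34, 12, 230] [ 0.6684 -0.3572  0.024 ] move [ 0.0142 -0.0553  0.1206]
white [ 32.8 191. ] [0, 138, 62, 117, 3449] [ 0.6368 -0.153   0.024 ] move [-0.1884 -0.0143  0.1206]
white [271.3 166.2] [253, 145, 35, 39, 515] [ 0.6481 -0.3365  0.024 ] move [-0.0056 -0.034   0.1206]
white [ 11.2 227.6] [0, 158, 32, 107, 1906] [ 0.6082 -0.1294  0.024 ] move [-0.2106  0.0153  0.1206]
white [276.3 209.8] [260, 195, 35, 30, 776] [ 0.6139 -0.3389  0.024 ] move [-0.0016 -0.      0.1206]
```

View pics/w24.png

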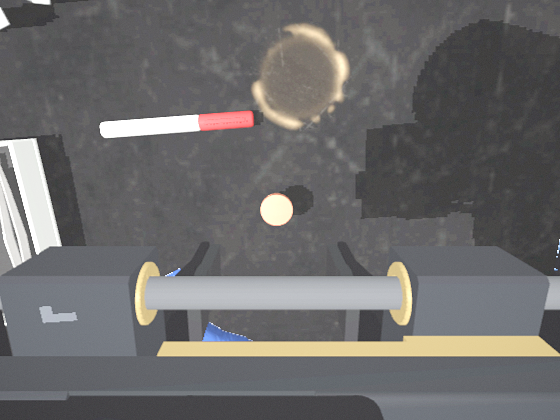

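The stopper is centred at (276,210), and the glove is clear of the fingers' path.

Request:
play_rows(
  moves=[
    [[-0.0015, 0, 0.03, 0, 0, 0], [0, 0, 0.035, 0, 0, 0], [0, 0, 0.035, 0, 0, 0], [0, 0, 0.02, 0, 0, 0], [0, 0, 0, 0, 0, 0]],
  ],
)

```text
time_s: 37.7
tool_pos: [0.6128, -0.333, 0.0282]
tcp_rot: [179.6, 0.1, -92.3]
contact_force: [0.0, 0.3, 0.9]
grip_width: 0.0524
```

Request:
play_rows(
  moves=[
    [[0, 0, 0, 0, 0, 0], [0, 0, 0, 0, 0, 0], [0, 0, 0, 0, 0, 0], [0, 0, 0, 0, 0, 0], [0, 0, 0, 0, 0, 0]],
  ],
  grip=0,
  force=15,
)

```text
time_s: 38.12
tool_pos: [0.6148, -0.3356, 0.0335]
tcp_rot: [-179.9, -0.0, -92.5]
contact_force: [0.2, 0.2, 0.0]
grip_width: 0.0271
```

Request:
play_rows(
  moves=[
    [[0, 0, 0, 0, 0, 0], [0, 0, 0, 0, 0, 0], [0, 0, -0.035, 0, 0, 0], [0, 0, -0.035, 0, 0, 0], [0, 0, -0.035, 0, 0, 0]],
  ],
)

```text
time_s: 38.53
tool_pos: [0.6137, -0.3354, 0.1374]
tcp_rot: [179.9, 0.0, -92.5]
contact_force: [0.5, -0.2, 0.8]
grip_width: 0.0234
```

```bash
python3 - <<'E'
from h import *
p,y=mean();state()
path(np.r_[p[:2],.136],-92.5,np.r_[totep((-.025,-.05)),.136],-92.5,13)
E
```

```text
mean [ 0.6157 -0.3362  0.1411] [ 1.8032e+02 -1.2000e-01 -9.2440e+01] t 38.83
t 38.83 pos [ 0.6133 -0.3351  0.1356] rot [ 1.7985e+02  8.0000e-02 -9.2490e+01] F [ 0.3  1.5 -0.4] w 0.0231
[-0.0384, 0.0089, -0.0] rz -0.0
[-0.0384, 0.0089, -0.0] rz -0.0
[-0.0384, 0.0089, -0.0] rz -0.0
[-0.0384, 0.0089, -0.0] rz -0.0
[-0.0384, 0.0089, -0.0] rz -0.0
[-0.0384, 0.0089, -0.0] rz -0.0
[-0.0384, 0.0089, -0.0] rz -0.0
[-0.0384, 0.0089, -0.0] rz -0.0
[-0.0384, 0.0089, -0.0] rz -0.0
[-0.0384, 0.0089, -0.0] rz -0.0
[-0.0384, 0.0089, -0.0] rz -0.0
[-0.0384, 0.0089, -0.0] rz -0.0
[-0.0384, 0.0089, -0.0] rz -0.0
```

Request:
play_rows(
  moves=[
    [[-0.0384, 0.0089, 0, 0, 0, 0], [-0.0384, 0.0089, 0, 0, 0, 0], [-0.0384, 0.0089, 0, 0, 0, 0], [-0.0384, 0.0089, 0, 0, 0, 0], [-0.0384, 0.0089, 0, 0, 0, 0]],
  ],
)

```text
time_s: 39.25
tool_pos: [0.5764, -0.1402, 0.135]
tcp_rot: [179.8, -0.0, -92.5]
contact_force: [1.2, 1.1, -0.5]
grip_width: 0.0233
```

Request:
play_rows(
  moves=[
    [[-0.0384, 0.0089, 0, 0, 0, 0], [-0.0384, 0.0089, 0, 0, 0, 0], [-0.0384, 0.0089, 0, 0, 0, 0], [-0.0384, 0.0089, 0, 0, 0, 0], [-0.0384, 0.0089, 0, 0, 0, 0]],
  ],
)

```text
time_s: 39.67
tool_pos: [0.5402, 0.0534, 0.1354]
tcp_rot: [179.8, -0.1, -92.5]
contact_force: [0.6, -0.4, -1.1]
grip_width: 0.0232
```

Request:
play_rows(
  moves=[
    [[-0.0384, 0.0089, 0, 0, 0, 0], [-0.0384, 0.0089, 0, 0, 0, 0], [-0.0384, 0.0089, 0, 0, 0, 0], [0, 0, 0, 0, 0, 0], [0, 0, 0.03, 0, 0, 0]],
  ],
)

```text
time_s: 40.08
tool_pos: [0.5228, 0.1723, 0.1105]
tcp_rot: [-179.5, 0.3, -92.1]
contact_force: [1.0, 0.9, 0.1]
grip_width: 0.0233
```

```bash
python3 - <<'E'
from h import *
p,y=mean(4);state()
w=cam("wrist");save(w["color"],"w25.png")
E
```

```text
mean [0.5186 0.1686 0.1046] [ 1.7979e+02 -1.3000e-01 -9.2360e+01] t 40.28
t 40.28 pos [0.5193 0.1672 0.1057] rot [ 1.798e+02 -1.700e-01 -9.247e+01] F [-0.1 -1.   0.6] w 0.0234
```

View pics/w25.png

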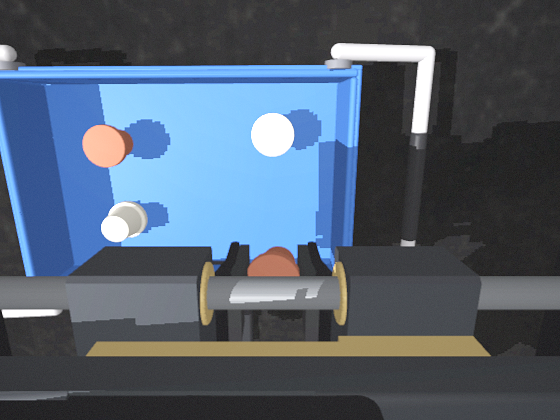

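Request:
play_rows(
  moves=[
    [[0, 0, 0.03, 0, 0, 0], [0, 0, 0.031, 0, 0, 0], [0, 0, 0, 0, 0, 0], [0, 0, 0, 0, 0, 0]],
  ],
)

```text
time_s: 40.67
tool_pos: [0.5201, 0.1673, 0.0459]
tcp_rot: [179.9, -0.1, -92.5]
contact_force: [0.5, -0.1, 1.1]
grip_width: 0.0232
```

Request:
play_rows(
  moves=[
    [[0, 0, 0, 0, 0, 0], [0, 0, 0, 0, 0, 0], [0, 0, 0, 0, 0, 0], [0, 0, 0, 0, 0, 0]],
  ],
  grip=0.5,
)

```text
time_s: 41.0
tool_pos: [0.5209, 0.1686, 0.0476]
tcp_rot: [-179.9, 0.1, -92.5]
contact_force: [0.1, 0.2, 0.1]
grip_width: 0.0402
```

Request:
play_rows(
  moves=[
    [[0, 0, -0.035, 0, 0, 0], [0, 0, -0.035, 0, 0, 0], [0, 0, -0.04, 0, 0, 0], [0, 0, 0, 0, 0, 0], [0, 0, 0, 0, 0, 0]],
  ],
  grip=0.4,
)

```text
time_s: 41.42
tool_pos: [0.5216, 0.1692, 0.1597]
tcp_rot: [-179.6, 0.3, -92.4]
contact_force: [-0.6, 0.4, -0.6]
grip_width: 0.0347
```

```bash
python3 - <<'E'
from h import *
p,y=mean();state()
w=cam("wrist");save(w["color"],"w26.png")
s=cam("scene");save(s["color"],"s26.png",(150,130,450,330),2.6)
path(np.r_[p[:2],.15],-92.5,np.r_[totep((0,.134)),.15],-92.5,5)
E
```

```text
mean [0.5199 0.1681 0.1563] [ 1.8002e+02  3.0000e-02 -9.2470e+01] t 41.72
t 41.72 pos [0.5195 0.1678 0.1547] rot [ 1.7986e+02 -1.0000e-01 -9.2460e+01] F [ 0.2  0.2 -0.5] w 0.0348
[-0.0367, -0.0054, -0.0] rz -0.0
[-0.0367, -0.0054, -0.0] rz -0.0
[-0.0367, -0.0054, -0.0] rz -0.0
[-0.0367, -0.0054, -0.0] rz -0.0
[-0.0367, -0.0054, -0.0] rz -0.0
```

View pics/w26.png

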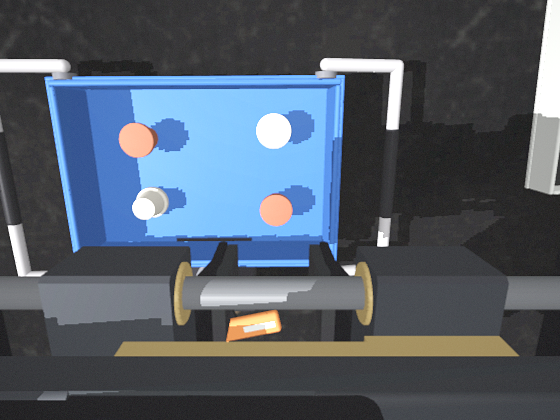

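View pics/s26.png

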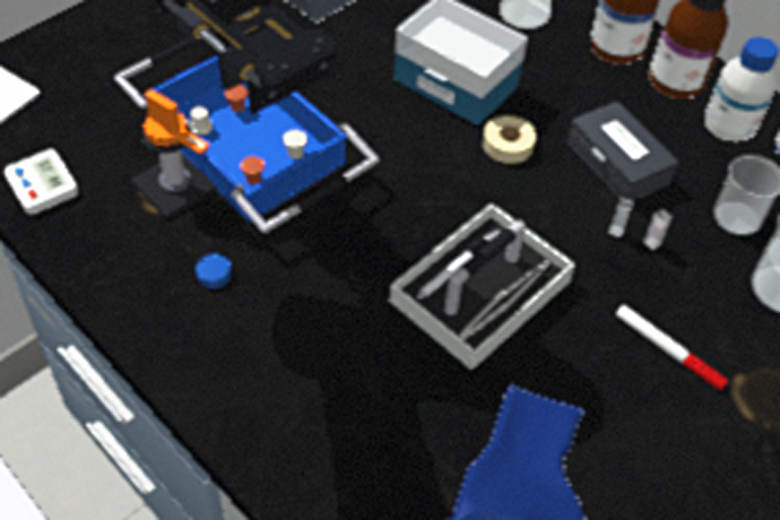

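All four stoppers are in the tote and none is left on the bench. Next I'll swing the bails in, starting with the left one.

Request:
play_rows(
  moves=[
    [[-0.0367, -0.0054, 0, 0, 0, 0], [-0.0367, -0.0054, 0, 0, 0, 0], [-0.0367, -0.0054, 0, 0, 0, 0], [-0.0367, -0.0054, 0, 0, 0, 0], [-0.0367, -0.0054, 0, 0, 0, 0]],
  ],
  grip=0.33,
)

```text
time_s: 42.23
tool_pos: [0.555, 0.3519, 0.1553]
tcp_rot: [180.0, -0.1, -92.5]
contact_force: [1.4, 1.0, -0.0]
grip_width: 0.0287
```

Request:
play_rows(
  moves=[
    [[0, 0, 0, 0, 0, 0], [0, 0, 0.025, 0, 0, 0], [0, 0, 0.025, 0, 0, 0], [0, 0, 0, 0, 0, 0]],
  ],
)

```text
time_s: 42.57
tool_pos: [0.5518, 0.3482, 0.0998]
tcp_rot: [179.5, -0.4, -92.5]
contact_force: [-1.6, -0.9, -0.8]
grip_width: 0.0291
```

```bash
python3 - <<'E'
from h import *
p,y=mean();state()
w=cam("wrist");save(w["color"],"w27.png")
E
```

```text
mean [0.5546 0.3498 0.1049] [ 1.7989e+02 -1.3000e-01 -9.2460e+01] t 42.87
t 42.87 pos [0.5559 0.3509 0.1079] rot [-1.7986e+02  1.3000e-01 -9.2460e+01] F [-0.5  0.3  0. ] w 0.0289
```

View pics/w27.png

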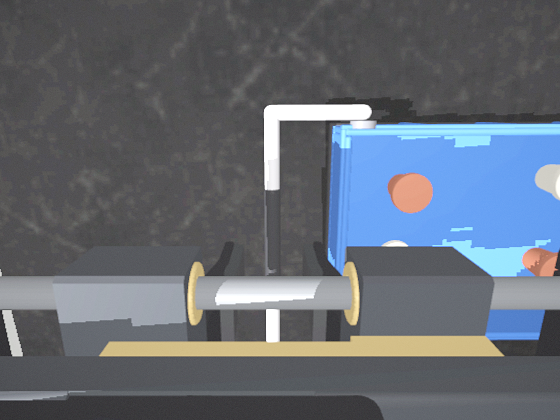

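The bar at u≈272 is centred between the fingers.

Request:
play_rows(
  moves=[
    [[0, 0, 0.022, 0, 0, 0], [0, 0, 0.022, 0, 0, 0], [0, 0, 0.02, 0, 0, 0], [0, 0, 0, 0, 0, 0]],
  ],
)

```text
time_s: 43.25
tool_pos: [0.5531, 0.3486, 0.0387]
tcp_rot: [179.7, -0.3, -92.5]
contact_force: [-0.6, -0.8, -0.5]
grip_width: 0.0283
```

Request:
play_rows(
  moves=[
    [[0, 0, 0, 0, 0, 0], [0, 0, 0, 0, 0, 0], [0, 0, 0, 0, 0, 0], [0, 0, 0, 0, 0, 0], [0, 0, 0, 0, 0, 0]],
  ],
  grip=0,
  force=6,
)

```text
time_s: 43.67
tool_pos: [0.5557, 0.3515, 0.0436]
tcp_rot: [-179.9, 0.2, -92.4]
contact_force: [-0.4, 0.6, 0.4]
grip_width: 0.006
```

```bash
python3 - <<'E'
from h import *
p,y=mean(4);state()
E
```

```text
mean [0.5557 0.3516 0.0433] [ 1.8014e+02  1.6000e-01 -9.2430e+01] t 43.87
t 43.87 pos [0.5557 0.3516 0.0429] rot [-1.7987e+02  1.4000e-01 -9.2420e+01] F [-0.1  3.6  0.8] w 0.0057
```

Request:
play_rows(
  moves=[
    [[0, 0, 0, 0, 0, 0], [0, 0, 0, 0, 0, 0]],
  ],
)

```text
time_s: 44.03
tool_pos: [0.5557, 0.3515, 0.0427]
tcp_rot: [-179.9, 0.1, -92.4]
contact_force: [1.0, 4.5, 0.5]
grip_width: 0.006
```

```bash
python3 - <<'E'
from h import *
state()
w=cam("wrist");save(w["color"],"w28.png")
E
```

```text
t 44.03 pos [0.5557 0.3515 0.0427] rot [-1.7988e+02  1.3000e-01 -9.2430e+01] F [1.  4.5 0.5] w 0.006
```

View pics/w28.png

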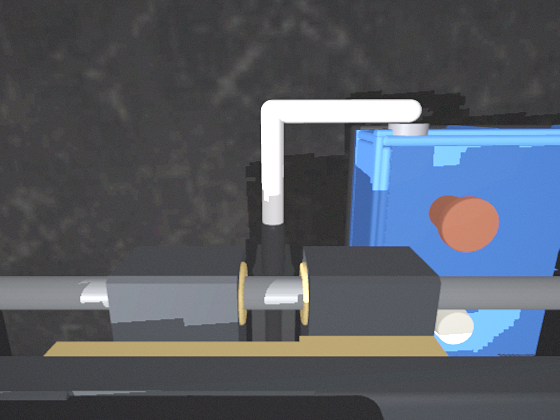

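It looks properly held, the same view as when I released it earlier. Swinging in.

Request:
play_rows(
  moves=[
    [[-0.0011, 0, -0.0121, 0, 0, 0], [0.0019, 0, -0.0121, 0, 0, 0], [0.0048, 0, -0.0112, 0, 0, 0], [0.0073, 0, -0.0097, 0, 0, 0], [0.0095, 0, -0.0077, 0, 0, 0]],
  ],
  force=8,
)

```text
time_s: 44.5
tool_pos: [0.551, 0.322, 0.0902]
tcp_rot: [179.4, -0.6, -92.6]
contact_force: [4.5, -5.7, -15.4]
grip_width: 0.006
```

```bash
python3 - <<'E'
from h import *
state()
w=cam("wrist");save(w["color"],"w29.png")
E
```

```text
t 44.5 pos [0.551  0.322  0.0902] rot [179.39  -0.65 -92.63] F [  4.5  -5.7 -15.4] w 0.006
```

View pics/w29.png

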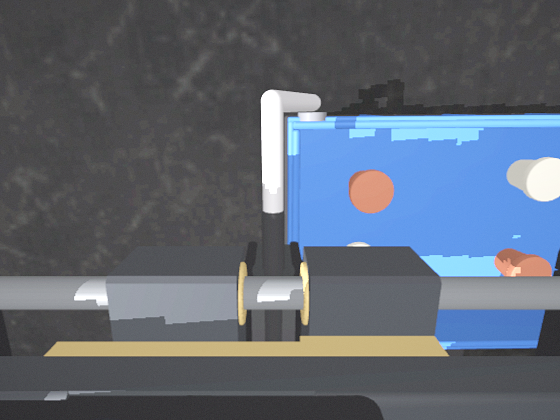

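```bash
python3 - <<'E'
from h import *
mean(3);state()
E
```

```text
mean [0.5508 0.3213 0.0909] [179.38  -0.62 -92.7 ] t 44.7
t 44.7 pos [0.5508 0.3223 0.0906] rot [179.4   -0.6  -92.66] F [  1.6  -4.8 -10.7] w 0.0064
```

There's a steady 11 N radial pull, so the bar sits off-centre in the pads. I'll slacken to a loose cage to shed it, then carry on.

Request:
play_rows(
  moves=[
    [[0, 0, 0, 0, 0, 0], [0, 0, 0, 0, 0, 0], [0, 0, 0, 0, 0, 0]],
  ],
  grip=0.17,
)

```text
time_s: 44.95
tool_pos: [0.5542, 0.328, 0.0952]
tcp_rot: [-180.0, -0.0, -92.4]
contact_force: [-0.9, -0.7, 0.7]
grip_width: 0.014
```

```bash
python3 - <<'E'
from h import *
mean(4);state()
w=cam("wrist");save(w["color"],"w30.png")
s=cam("scene");save(s["color"],"s30.png",(150,100,330,230),4)
E
```

```text
mean [0.5543 0.3284 0.0955] [ 1.8004e+02  3.0000e-02 -9.2440e+01] t 45.15
t 45.15 pos [0.5543 0.3286 0.0956] rot [-1.7993e+02  6.0000e-02 -9.2430e+01] F [0.2 0.5 0.1] w 0.0147
```

View pics/w30.png

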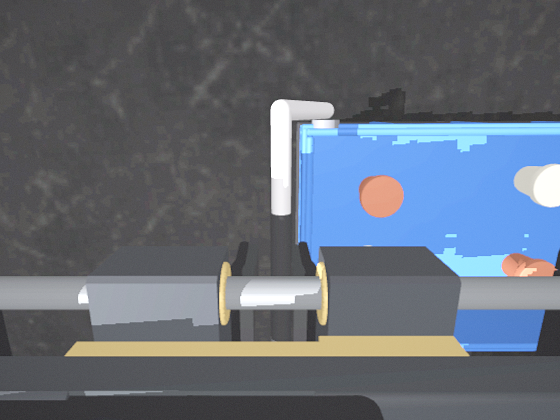

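View pics/s30.png

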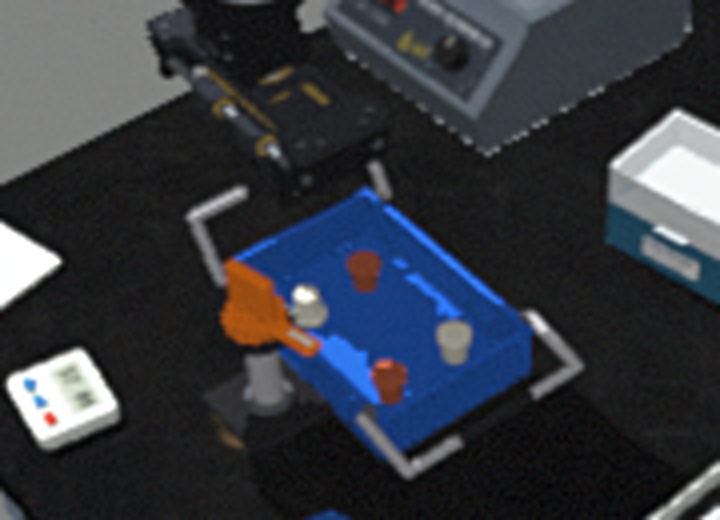

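Request:
play_rows(
  moves=[
    [[0.011, 0, -0.0052, 0, 0, 0], [0.012, 0, -0.0023, 0, 0, 0], [0.0122, 0, 0.0007, 0, 0, 0], [0.0116, 0, 0.0035, 0, 0, 0]],
  ],
)

```text
time_s: 45.58
tool_pos: [0.5524, 0.2801, 0.0993]
tcp_rot: [-179.9, 0.1, -92.5]
contact_force: [0.1, 1.4, 0.7]
grip_width: 0.015
```

Request:
play_rows(
  moves=[
    [[0.0105, 0, 0.0063, 0, 0, 0], [0.0086, 0, 0.0086, 0, 0, 0], [0.0063, 0, 0.0105, 0, 0, 0], [0, 0, 0, 0, 0, 0]],
  ],
)

```text
time_s: 45.92
tool_pos: [0.5491, 0.2528, 0.0697]
tcp_rot: [179.7, -0.2, -92.6]
contact_force: [-0.1, 0.2, -0.7]
grip_width: 0.0145
```

```bash
python3 - <<'E'
from h import *
mean(4);state()
w=cam("wrist");save(w["color"],"w31.png")
s=cam("scene");save(s["color"],"s31.png",(150,100,330,230),4)
E
```

```text
mean [0.5501 0.2542 0.0711] [ 1.7983e+02 -1.4000e-01 -9.2530e+01] t 46.12
t 46.12 pos [0.5511 0.2559 0.0727] rot [-1.800e+02 -1.000e-02 -9.245e+01] F [ 0.1  0.1 -0.6] w 0.0149
```

View pics/w31.png

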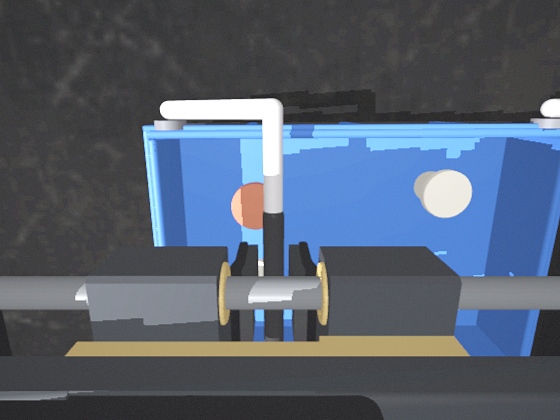

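View pics/s31.png

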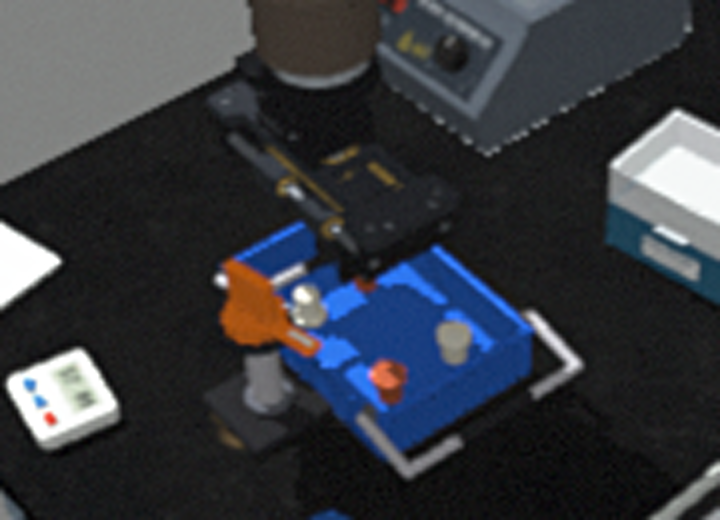

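The caged swing works; the bar is at about 156°. I'll close on it and finish the last part.

Request:
play_rows(
  moves=[
    [[0, 0, 0, 0, 0, 0], [0, 0, 0, 0, 0, 0], [0, 0, 0, 0, 0, 0], [0, 0, 0, 0, 0, 0], [0, 0, 0, 0, 0, 0]],
  ],
  grip=0,
)

```text
time_s: 46.63
tool_pos: [0.551, 0.2558, 0.0729]
tcp_rot: [-180.0, -0.0, -92.5]
contact_force: [0.3, -1.0, 0.0]
grip_width: 0.0076
```

Request:
play_rows(
  moves=[
    [[0.0022, 0, 0.006, 0, 0, 0], [0.0015, 0, 0.0065, 0, 0, 0], [0, 0, 0.002, 0, 0, 0], [0, 0, 0, 0, 0, 0]],
  ],
)

```text
time_s: 46.97
tool_pos: [0.5512, 0.2524, 0.0587]
tcp_rot: [-179.9, 0.0, -92.4]
contact_force: [-1.0, -0.6, 5.4]
grip_width: 0.0075
```

```bash
python3 - <<'E'
from h import *
mean(4);state()
E
```

```text
mean [0.5512 0.2524 0.0587] [ 1.8006e+02  3.0000e-02 -9.2430e+01] t 47.17
t 47.17 pos [0.5512 0.2524 0.0586] rot [-1.7994e+02  3.0000e-02 -9.2430e+01] F [-1.8  0.5  4.9] w 0.0076
```

The left bail is at its stop (5 N of reaction, y 0.2524, which is tote y +36). Releasing it and going to the right bail.

Request:
play_rows(
  moves=[
    [[0, 0, 0, 0, 0, 0], [0, 0, 0, 0, 0, 0], [0, 0, 0, 0, 0, 0], [0, 0, -0.03, 0, 0, 0], [0, 0, -0.035, 0, 0, 0]],
  ],
  grip=0.3,
)

```text
time_s: 47.58
tool_pos: [0.5489, 0.2508, 0.1203]
tcp_rot: [179.6, -0.3, -92.5]
contact_force: [0.7, 0.8, 0.7]
grip_width: 0.025
```

Request:
play_rows(
  moves=[
    [[0.034, 0, -0.02, 0, 0, 0], [0.034, 0, 0, 0, 0, 0], [0.034, 0, 0, 0, 0, 0], [0.034, 0, 0, 0, 0, 0], [0.034, 0, 0, 0, 0, 0]],
  ],
  grip=0.33,
)

```text
time_s: 48.0
tool_pos: [0.543, 0.0809, 0.143]
tcp_rot: [180.0, 0.0, -92.4]
contact_force: [1.3, -0.6, -0.2]
grip_width: 0.0288
```

Request:
play_rows(
  moves=[
    [[0, 0, 0.02, 0, 0, 0], [0, 0, 0.02, 0, 0, 0], [0, 0, 0, 0, 0, 0], [0, 0, 0, 0, 0, 0]],
  ],
)

```text
time_s: 48.33
tool_pos: [0.5429, 0.0819, 0.1023]
tcp_rot: [179.9, -0.1, -92.5]
contact_force: [0.8, 0.4, 0.4]
grip_width: 0.0292
```

```bash
python3 - <<'E'
from h import *
mean();state()
w=cam("wrist");save(w["color"],"w32.png")
s=cam("scene");save(s["color"],"s32.png",(150,100,330,230),4)
E
```

```text
mean [0.544  0.0827 0.1037] [ 1.8005e+02  1.0000e-02 -9.2420e+01] t 48.63
t 48.63 pos [0.544  0.0829 0.1042] rot [-1.799e+02  5.000e-02 -9.241e+01] F [-0.4 -0.7  0.1] w 0.029
```

View pics/w32.png

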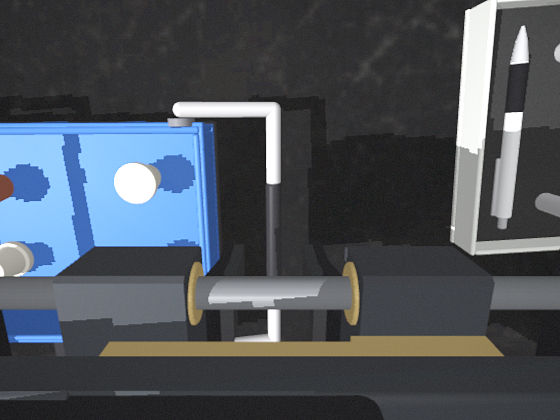

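View pics/s32.png

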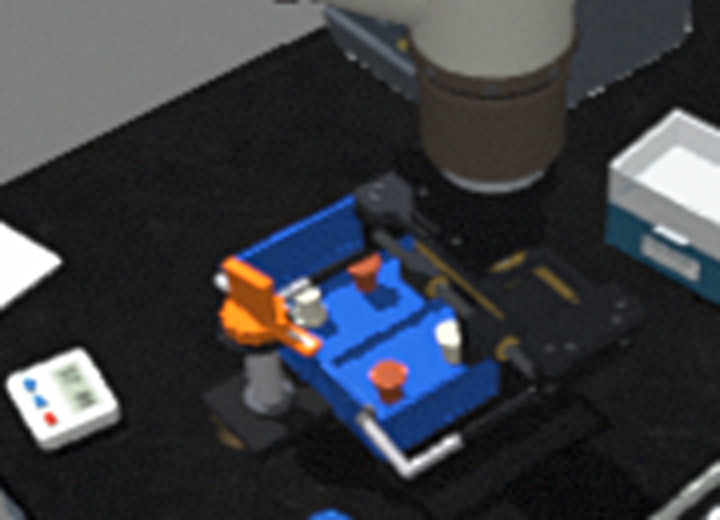

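Request:
play_rows(
  moves=[
    [[0, 0, 0.022, 0, 0, 0], [0, 0, 0.022, 0, 0, 0], [0, 0, 0.018, 0, 0, 0], [0, 0, 0, 0, 0, 0], [0, 0, 0, 0, 0, 0]],
  ],
)

```text
time_s: 49.15
tool_pos: [0.5432, 0.0822, 0.0409]
tcp_rot: [179.9, -0.1, -92.4]
contact_force: [0.4, 0.9, 0.6]
grip_width: 0.0287
```

Request:
play_rows(
  moves=[
    [[0, 0, 0, 0, 0, 0], [0, 0, 0, 0, 0, 0], [0, 0, 0, 0, 0, 0], [0, 0, 0, 0, 0, 0], [0, 0, 0, 0, 0, 0]],
  ],
  grip=0,
  force=5,
)

```text
time_s: 49.57
tool_pos: [0.544, 0.0828, 0.0421]
tcp_rot: [-179.9, 0.1, -92.5]
contact_force: [-0.7, 2.2, 0.4]
grip_width: 0.008
```

```bash
python3 - <<'E'
from h import *
mean(4);state()
E
```

```text
mean [0.544  0.0828 0.0419] [ 1.8009e+02  6.0000e-02 -9.2450e+01] t 49.77
t 49.77 pos [0.544  0.0828 0.0417] rot [-1.7992e+02  5.0000e-02 -9.2440e+01] F [-0.3  3.   1.3] w 0.0071
```

Request:
play_rows(
  moves=[
    [[0.0011, 0, -0.0121, 0, 0, 0], [-0.0019, 0, -0.0121, 0, 0, 0], [-0.0048, 0, -0.0112, 0, 0, 0], [-0.0073, 0, -0.0097, 0, 0, 0], [-0.0095, 0, -0.0077, 0, 0, 0]],
  ],
)

```text
time_s: 50.18
tool_pos: [0.5444, 0.1045, 0.0947]
tcp_rot: [180.0, -0.1, -92.5]
contact_force: [0.9, -0.6, -1.9]
grip_width: 0.0079
```

Request:
play_rows(
  moves=[
    [[0, 0, 0, 0, 0, 0], [0, 0, 0, 0, 0, 0], [0, 0, 0, 0, 0, 0], [0, 0, 0, 0, 0, 0]],
  ],
  grip=0.17,
)

```text
time_s: 50.52
tool_pos: [0.5439, 0.1042, 0.0934]
tcp_rot: [179.9, -0.0, -92.5]
contact_force: [0.1, 0.9, -0.2]
grip_width: 0.0143
```

```bash
python3 - <<'E'
from h import *
mean(4);state()
w=cam("wrist");save(w["color"],"w33.png")
E
```

```text
mean [0.544  0.1042 0.0935] [ 1.7993e+02 -4.0000e-02 -9.2490e+01] t 50.72
t 50.72 pos [0.5443 0.1043 0.0937] rot [ 1.7996e+02 -3.0000e-02 -9.2480e+01] F [ 0.9 -0.1  0.6] w 0.0147
```

View pics/w33.png

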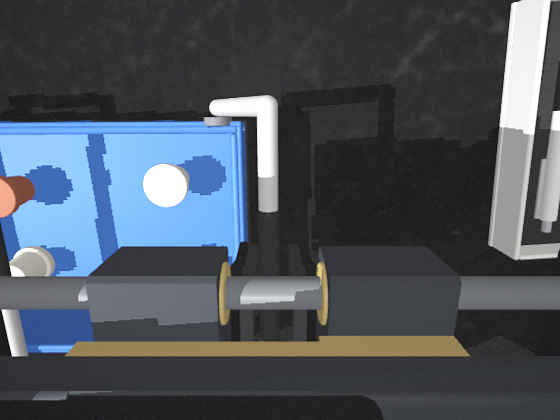

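Request:
play_rows(
  moves=[
    [[-0.011, 0, -0.0052, 0, 0, 0], [-0.012, 0, -0.0023, 0, 0, 0], [-0.0122, 0, 0.0007, 0, 0, 0], [-0.0116, 0, 0.0035, 0, 0, 0]],
  ],
)

```text
time_s: 51.1
tool_pos: [0.5473, 0.1535, 0.0983]
tcp_rot: [-179.9, 0.1, -92.4]
contact_force: [-0.2, -0.8, 0.2]
grip_width: 0.0146
```

Request:
play_rows(
  moves=[
    [[-0.0105, 0, 0.0063, 0, 0, 0], [-0.0086, 0, 0.0086, 0, 0, 0], [-0.0063, 0, 0.0105, 0, 0, 0], [0, 0, 0, 0, 0, 0], [0, 0, 0, 0, 0, 0]],
  ],
)

```text
time_s: 51.52
tool_pos: [0.5467, 0.1769, 0.0704]
tcp_rot: [179.9, -0.1, -92.4]
contact_force: [-0.1, -0.0, 0.2]
grip_width: 0.015
```

Request:
play_rows(
  moves=[
    [[0, 0, 0, 0, 0, 0], [0, 0, 0, 0, 0, 0], [0, 0, 0, 0, 0, 0], [0, 0, 0, 0, 0, 0], [0, 0, 0, 0, 0, 0]],
  ],
  grip=0,
  force=8,
)

```text
time_s: 51.93
tool_pos: [0.5474, 0.1755, 0.0718]
tcp_rot: [180.0, -0.1, -92.5]
contact_force: [3.1, -5.0, -2.8]
grip_width: 0.0075
```

Request:
play_rows(
  moves=[
    [[-0.0022, 0, 0.006, 0, 0, 0], [-0.0015, 0, 0.0065, 0, 0, 0], [0, 0, 0.002, 0, 0, 0], [0, 0, 0, 0, 0, 0]],
  ],
)

```text
time_s: 52.27
tool_pos: [0.5476, 0.1807, 0.0569]
tcp_rot: [180.0, -0.0, -92.4]
contact_force: [-0.1, -1.1, -0.1]
grip_width: 0.0069
```

```bash
python3 - <<'E'
from h import *
mean(4);state()
s=cam("scene");save(s["color"],"s34.png",(150,100,330,230),4)
E
```

```text
mean [0.5476 0.1807 0.0572] [ 1.7998e+02 -1.0000e-02 -9.2450e+01] t 52.47
t 52.47 pos [0.5476 0.1806 0.0574] rot [179.99   0.   -92.45] F [-0.1 -1.1 -1.1] w 0.0068
```

View pics/s34.png

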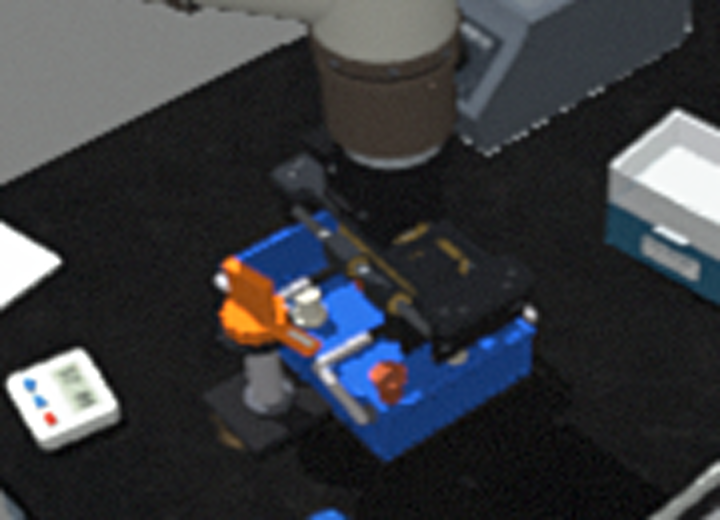

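The right bar may not be fully down: there's no stop reaction, and its arm still shows a slope. I'll release, close the jaws above it, and press it down with the fingertips.

Request:
play_rows(
  moves=[
    [[0, 0, 0, 0, 0, 0], [0, 0, 0, 0, 0, 0], [0, 0, 0, 0, 0, 0], [0, 0, -0.035, 0, 0, 0], [0, 0, -0.035, 0, 0, 0]],
  ],
  grip=0.3,
)

```text
time_s: 52.93
tool_pos: [0.5465, 0.18, 0.1264]
tcp_rot: [179.7, -0.2, -92.5]
contact_force: [0.5, 1.0, -0.2]
grip_width: 0.0246
```

Request:
play_rows(
  moves=[
    [[0, 0, 0, 0, 0, 0], [0, 0, 0, 0, 0, 0], [0, 0, 0, 0, 0, 0], [0, 0, 0, 0, 0, 0], [0, 0, 0, 0, 0, 0]],
  ],
  grip=0,
)

```text
time_s: 53.35
tool_pos: [0.547, 0.1802, 0.1262]
tcp_rot: [179.9, -0.1, -92.5]
contact_force: [-0.0, 0.2, -0.7]
grip_width: 0.0028
```

```bash
python3 - <<'E'
from h import *
mean(4);state()
w=cam("wrist");save(w["color"],"w35.png")
E
```

```text
mean [0.5472 0.1803 0.1264] [ 1.799e+02 -7.000e-02 -9.246e+01] t 53.55
t 53.55 pos [0.5475 0.1804 0.1267] rot [ 1.7994e+02 -4.0000e-02 -9.2460e+01] F [0.7 1.1 0. ] w 0.0004
```

View pics/w35.png

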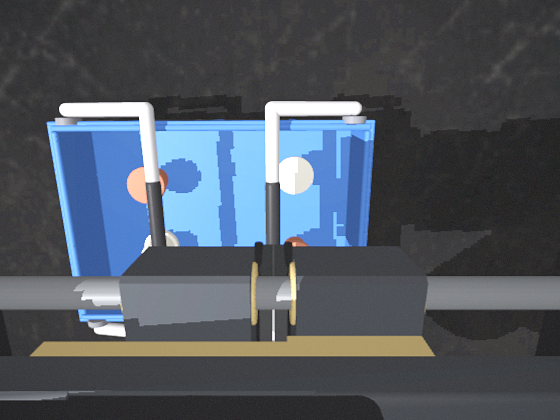

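Request:
play_rows(
  moves=[
    [[0, 0, 0.015, 0, 0, 0], [0, 0, 0.01, 0, 0, 0], [0, 0, 0.008, 0, 0, 0], [0, 0, 0.007, 0, 0, 0], [0, 0, 0.005, 0, 0, 0]],
  ],
)

```text
time_s: 54.02
tool_pos: [0.5476, 0.1804, 0.0825]
tcp_rot: [180.0, -0.1, -92.4]
contact_force: [-12.6, 0.2, 33.3]
grip_width: 0.0004
```

Request:
play_rows(
  moves=[
    [[0, 0, 0, 0, 0, 0], [0, 0, 0, 0, 0, 0]],
  ],
)

```text
time_s: 54.18
tool_pos: [0.5474, 0.1803, 0.0833]
tcp_rot: [180.0, -0.1, -92.4]
contact_force: [-3.2, -0.1, 6.4]
grip_width: 0.0004
```

The right bar's top is at 0.058, against its stop. Doing the same press on the left bar.

Request:
play_rows(
  moves=[
    [[0, 0, -0.03, 0, 0, 0], [-0.036, 0, 0, 0, 0, 0], [-0.036, 0, 0, 0, 0, 0], [0, 0, 0.01, 0, 0, 0], [0, 0, 0.01, 0, 0, 0]],
  ],
)

```text
time_s: 54.6
tool_pos: [0.5512, 0.2544, 0.0925]
tcp_rot: [-179.9, 0.1, -92.3]
contact_force: [-0.1, -0.8, -0.7]
grip_width: 0.0006
```

Request:
play_rows(
  moves=[
    [[0, 0, 0.005, 0, 0, 0], [0, 0, 0.004, 0, 0, 0], [0, 0, 0.001, 0, 0, 0], [0, 0, 0, 0, 0, 0], [0, 0, 0, 0, 0, 0]],
  ],
)

```text
time_s: 55.02
tool_pos: [0.5498, 0.2513, 0.0832]
tcp_rot: [179.9, -0.1, -92.5]
contact_force: [-5.2, 1.5, 7.6]
grip_width: 0.0005
```

```bash
python3 - <<'E'
from h import *
mean(4);state()
E
```

```text
mean [0.5498 0.2513 0.0832] [ 1.7989e+02 -6.0000e-02 -9.2520e+01] t 55.22
t 55.22 pos [0.5498 0.2513 0.0832] rot [ 1.7989e+02 -6.0000e-02 -9.2520e+01] F [-5.6  0.8  7.9] w 0.0004
```

Both bails are fully in, with bar tops at 0.058. Going to the tray.

Request:
play_rows(
  moves=[
    [[0, 0, -0.04, 0, 0, 0], [0, 0, -0.04, 0, 0, 0], [0.0347, -0.006, -0.035, 0, 0, 0], [0.0347, -0.006, 0, 0, 0, 0], [0.0347, -0.006, 0, 0, 0, 0]],
  ],
  grip=0.5,
)

```text
time_s: 55.63
tool_pos: [0.5644, 0.1522, 0.1943]
tcp_rot: [-179.7, 0.1, -92.4]
contact_force: [0.4, 0.1, -0.3]
grip_width: 0.026
```

Request:
play_rows(
  moves=[
    [[0.0347, -0.006, 0, 0, 0, 0], [0.0347, -0.006, 0, 0, 0, 0], [0.0347, -0.006, 0, 0, 0, 0], [0.0347, -0.006, 0, 0, 0, 0], [0.0347, -0.006, 0, 0, 0, 0]],
  ],
)

```text
time_s: 56.05
tool_pos: [0.5854, -0.0242, 0.1916]
tcp_rot: [180.0, -0.0, -92.5]
contact_force: [0.7, 0.0, 0.1]
grip_width: 0.043
```

Request:
play_rows(
  moves=[
    [[0.0347, -0.006, 0, 0, 0, 0], [0.0347, -0.006, 0, 0, 0, 0], [0, 0, 0, 0, 0, 0], [0, 0, 0, 0, 0, 0]],
  ],
)

```text
time_s: 56.38
tool_pos: [0.5943, -0.0939, 0.1911]
tcp_rot: [179.9, -0.0, -92.7]
contact_force: [-0.2, 0.1, -0.7]
grip_width: 0.0434
```

```bash
python3 - <<'E'
from h import *
p,y=mean();state()
w=cam("wrist");save(w["color"],"w36.png")
s=cam("scene");save(s["color"],"s36.png",(150,100,330,230),4)
print(proj(w,[p[0],p[1],.062]))
E
```

```text
mean [ 0.5946 -0.0916  0.1915] [179.96  -0.   -92.52] t 56.68
t 56.68 pos [ 0.5951 -0.0901  0.1919] rot [-180.      0.    -92.36] F [-0.1  0.2  0.2] w 0.0437
[274.58281806 209.66593296]
```

View pics/w36.png

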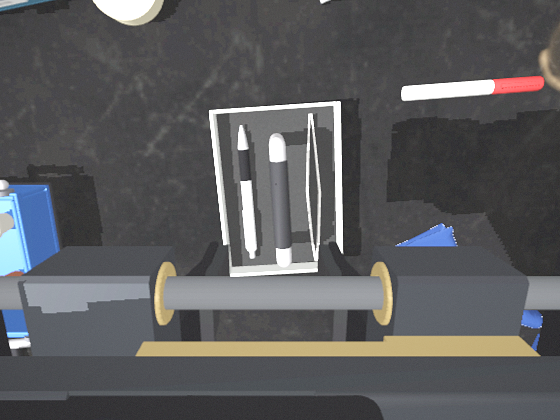

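View pics/s36.png

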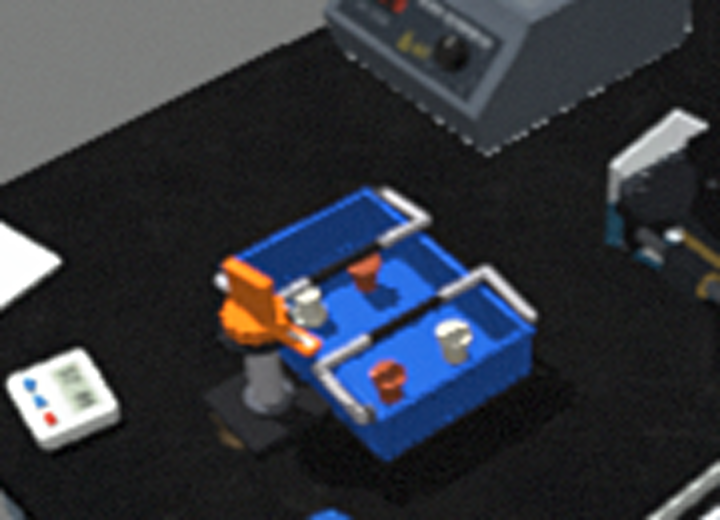

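Bails verified in. The handle runs from (277,137) to (285,265) in the wrist view, and the tray's far rim corners are at (211,111) and (340,103).

```bash
python3 - <<'E'
from h import *
p,y=mean(4); w=cam("wrist")
a=plane(w,277,137,.062);b=plane(w,285,265,.062); d=a-b
print(a.round(4),b.round(4),((a+b)/2).round(4),np.linalg.norm(d),np.degrees(np.arctan2(d[1],d[0])))
c1=plane(w,211,111,.028);c2=plane(w,340.5,103,.028);e=plane(w,343,253,.028);f=plane(w,224,244,.028)
for n,v in(("far",c1-c2),("right",c2-e),("left",c1-f)): print(n,np.linalg.norm(v[:2]),np.degrees(np.arctan2(v[1],v[0])))
print(c1,c2,(c1+c2)/2)
# white mask lines
save(w["color"],"w36z.png",(200,90,360,290),3.2)
X=(a+b)/2; print("move",d2t(np.r_[X[:2],.068]-p,y[2]))
E
```

```text
mean [ 0.5952 -0.0904  0.1919] [180.01   0.   -92.39] t 56.98
[ 0.6506 -0.0964  0.062 ] [ 0.5474 -0.0988  0.062 ] [ 0.599  -0.0976  0.062 ] 0.10325816926186715 1.3763169780459523
far 0.10630328589078294 90.96603220556348
right 0.13179394590683577 1.419829180811247
left 0.11660855941351389 0.743102158036794
[ 0.67164863 -0.04327051  0.028     ] [ 0.67344087 -0.14955869  0.028     ] [ 0.67254475 -0.0964146   0.028     ]
move [ 0.00701596 -0.00416054  0.12391126]
```

View pics/w36z.png

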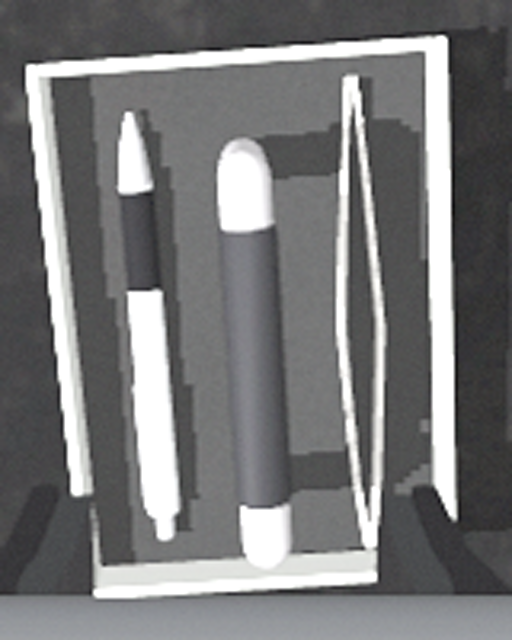

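Request:
play_rows(
  moves=[
    [[0.007, -0.0032, 0.03, 0, 0, 0], [0, 0, 0.03, 0, 0, -3.65], [0, 0, 0.03, 0, 0, 0], [0, 0, 0, 0, 0, 0], [0, 0, 0, 0, 0, 0]],
  ],
)

```text
time_s: 57.45
tool_pos: [0.5973, -0.0985, 0.1007]
tcp_rot: [179.8, -0.0, -88.8]
contact_force: [0.2, 0.4, 0.7]
grip_width: 0.0432
```

```bash
python3 - <<'E'
from h import *
p,y=mean(4); w=cam("wrist"); save(w["color"],"w37.png")
E
```

```text
mean [ 0.5988 -0.0984  0.1028] [ 1.8007e+02 -3.0000e-02 -8.8780e+01] t 57.65
```

View pics/w37.png

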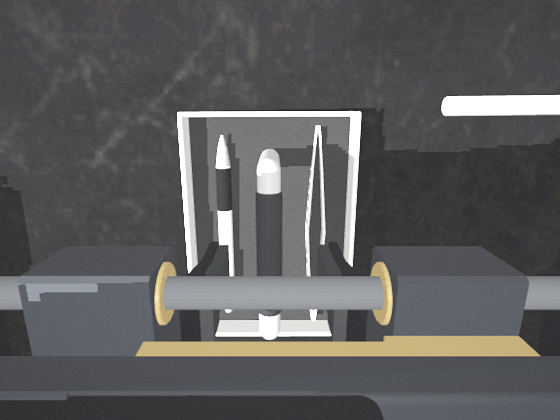

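The tray is square to the tool and the handle is between the fingers (u≈269).

Request:
play_rows(
  moves=[
    [[0, 0, 0.012, 0, 0, 0], [0, 0, 0.012, 0, 0, 0], [0, 0, 0.01, 0, 0, 0], [0, 0, 0, 0, 0, 0]],
  ],
)

```text
time_s: 58.03
tool_pos: [0.597, -0.0983, 0.0666]
tcp_rot: [179.9, 0.0, -88.8]
contact_force: [-0.5, -0.4, -0.6]
grip_width: 0.0433
```

Request:
play_rows(
  moves=[
    [[0, 0, 0, 0, 0, 0], [0, 0, 0, 0, 0, 0], [0, 0, 0, 0, 0, 0], [0, 0, 0, 0, 0, 0], [0, 0, 0, 0, 0, 0]],
  ],
  grip=0,
  force=40,
)

```text
time_s: 58.45
tool_pos: [0.5983, -0.0983, 0.0684]
tcp_rot: [-179.9, 0.0, -88.8]
contact_force: [0.1, 3.7, 1.3]
grip_width: 0.0178
```

Request:
play_rows(
  moves=[
    [[0, 0, 0, 0, 0, 0], [0, 0, 0, 0, 0, 0], [0, 0, 0, 0, 0, 0]],
  ],
)

```text
time_s: 58.7
tool_pos: [0.5984, -0.0979, 0.0684]
tcp_rot: [-179.9, 0.0, -88.8]
contact_force: [-0.8, 3.5, 3.1]
grip_width: 0.0124
```

```bash
python3 - <<'E'
from h import *
p,y=mean(4);state()
E
```

```text
mean [ 0.5984 -0.0979  0.0684] [ 1.8006e+02  2.0000e-02 -8.8790e+01] t 58.9
t 58.9 pos [ 0.5984 -0.0979  0.0683] rot [-1.7994e+02  1.0000e-02 -8.8790e+01] F [-1.   4.9  4.7] w 0.0127
```

Request:
play_rows(
  moves=[
    [[0, 0, -0.01, 0, 0, 0], [0, 0, -0.02, 0, 0, 0], [0, 0, -0.03, 0, 0, 0], [0, 0, -0.03, 0, 0, 0], [0, 0, -0.03, 0, 0, 0]],
  ],
)

```text
time_s: 59.32
tool_pos: [0.5965, -0.099, 0.1877]
tcp_rot: [179.7, -0.0, -88.9]
contact_force: [0.7, -0.3, -3.9]
grip_width: 0.0131
```

Request:
play_rows(
  moves=[
    [[0, 0, -0.03, 0, 0, 0], [0, 0, -0.01, 0, 0, 0], [0, 0, 0, 0, 0, 0], [0, 0, 0, 0, 0, 0]],
  ],
)

```text
time_s: 59.65
tool_pos: [0.5968, -0.0984, 0.2261]
tcp_rot: [179.8, 0.1, -88.9]
contact_force: [-0.0, -0.5, -4.1]
grip_width: 0.0129
```

```bash
python3 - <<'E'
from h import *
p,y=mean(4);o=state(); print(o["joints"].round(1))
w=cam("wrist"); save(w["color"],"w38.png")
s=cam("scene"); save(s["color"],"s38.png")
E
```

```text
mean [ 0.5964 -0.0983  0.2251] [ 1.797e+02  4.000e-02 -8.886e+01] t 59.85
t 59.85 pos [ 0.5968 -0.0984  0.225 ] rot [179.7    0.   -88.83] F [ 0.1 -0.4 -3.4] w 0.0126
[  5.9  21.2  -4.2  -0.  -64.9  85.2]
```

View pics/w38.png

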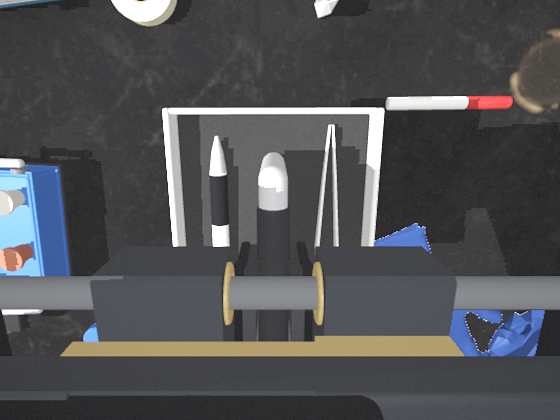

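View pics/s38.png

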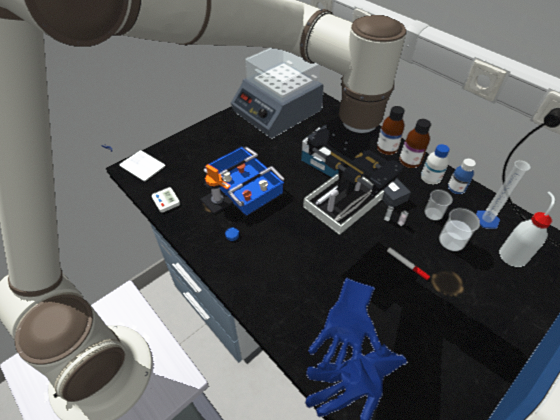

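The tray hangs level and square in the jaws (far rim corners at (164,109) and (383,108)). I'll measure how its centre lies relative to the TCP.

```bash
python3 - <<'E'
from h import *
w=cam("wrist"); p,y=mean(6)
print(proj(w,p))
save(w["color"],"w38z.png",(150,95,400,250),3)
z=p[2]-.040
for u,v in((163,109),(383.5,108)):
    X=plane(w,u,v,z); print(X.round(4), d2t(X-p,y[2]).round(4))
E
```

```text
mean [ 0.5979 -0.0983  0.2272] [179.94  -0.   -88.81] t 60.3
[272.02728221 289.04195053]
[ 0.6711 -0.0443  0.1872] [-0.0524 -0.0743  0.04  ]
[ 0.6737 -0.1502  0.1872] [ 0.0535 -0.0747  0.04  ]
```

View pics/w38z.png

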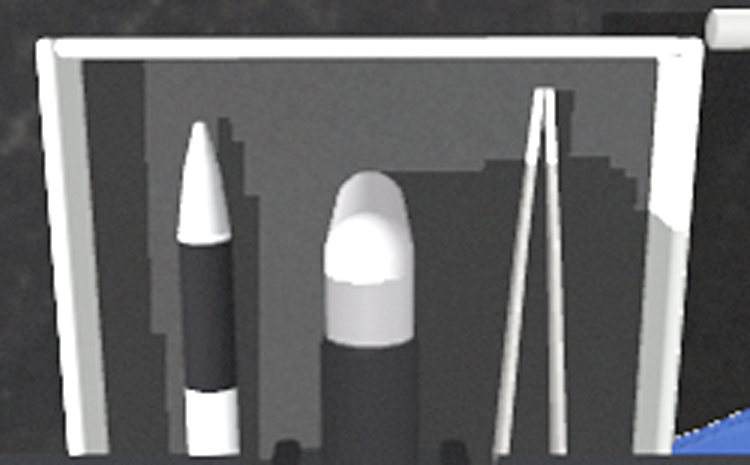

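The tray centre is within 1 mm of the TCP and it is aligned. I'll refine the tote yaw with line fits before placing.

```bash
python3 - <<'E'
from h import *
def edge(c,A,B,z,side):
    # subpixel gradient edge along segment A->B (world xy), search perpendicular in image
    g=cv2.GaussianBlur(c["color"][...,0].astype(np.float32),(0,0),1.0)
    a=proj(c,[*A,z]);b=proj(c,[*B,z]); t=(b-a)/np.linalg.norm(b-a); n=np.array([-t[1],t[0]])
    P=[]
    for k in np.linspace(.06,.94,60):
        q=a+(b-a)*k; s=np.arange(-5,5.01,.25)
        m=(q[None]+s[:,None]*n).astype(np.float32)
        v=cv2.remap(g,m[:,0].reshape(-1,1),m[:,1].reshape(-1,1),cv2.INTER_CUBIC).ravel()
        d=np.abs(np.gradient(v)); i=d.argmax()
        if d[i]>3: P.append(plane(c,*m[i],z)[:2])
    P=np.array(P,np.float32); l=cv2.fitLine(P,cv2.DIST_HUBER,0,.01,.01).ravel()
    r=(P-l[2:])@np.array([-l[1],l[0]]); return l,np.std(r),len(P)
for n in("top","scene"):
    c=cam(n)
    for nm,A,B in(("+x edge",(.065,-.095),(.065,.095)),("-x edge",(-.065,-.095),(-.065,.095)),("-y",(-.065,-.095),(.065,-.095)),("+y",(-.065,.095),(.065,.095))):
        l,s,k=edge(c,totep(A),totep(B),.05,0)
        ang=np.degrees(np.arctan2(l[1],l[0])); 
        print(n,nm,"ang",(ang+45)%90-45,"res",s,k,"pt tote",(RT.T@(l[2:]-C)).round(4))
E
```

```text
top +x edge ang -2.0875244 res 0.0067993966 60 pt tote [0.0767 0.0099]
top -x edge ang -1.4881287 res 0.0055260826 60 pt tote [-0.0771  0.0332]
top -y ang -2.847763 res 0.0018146449 60 pt tote [ 0.0063 -0.0855]
top +y ang -1.8495178 res 0.00082675513 60 pt tote [-0.0016  0.097 ]
scene +x edge ang -2.2351532 res 0.0057535702 60 pt tote [0.0792 0.0126]
scene -x edge ang -9.523361 res 0.009968678 60 pt tote [-0.0597 -0.003 ]
scene -y ang -3.1627388 res 0.004774651 60 pt tote [ 0.0042 -0.0987]
scene +y ang -1.8601952 res 0.0011361745 60 pt tote [-0.003   0.0966]
```

```bash
cat > fit.py <<'E'
from h import *
def handeye():
    P=[];
    w=cam("wrist"); p,y=mean(6)
    a=np.radians(y[2]); Rt=Ro.from_euler("xyz",[180,0,y[2]],degrees=True).as_matrix()
    Rc=w["R"]@Rt; tc=w["R"]@p+w["t"]; return w,Rc,tc
def virt(w,Rc,tc,p,yaw):
    Rt=Ro.from_euler("xyz",[180,0,yaw],degrees=True).as_matrix()
    R=Rc@Rt.T; return dict(f=w["f"],cx=w["cx"],cy=w["cy"],R=R,t=tc-R@np.asarray(p))
E
python3 - <<'E'
from fit import *
w,Rc,tc=handeye()
im=cv2.imread("pics/w26.png"); c=virt(w,Rc,tc,[.5197,.168,.1553],-92.47)
for q in [(.065,.095),(.065,-.095),(-.065,-.095),(-.065,.095)]: print(q,proj(c,[*totep(q),.05]).round(1))
for q in [(.0735,.085),(.0735,-.085)]: print(q)
save(im,"w26z.png",(30,50,370,270),2.3)
E
```

```text
mean [ 0.598  -0.0983  0.2279] [180.01   0.   -88.81] t 60.75
(0.065, 0.095) [49.2 82.2]
(0.065, -0.095) [341.9  81.7]
(-0.065, -0.095) [333.2 266.5]
(-0.065, 0.095) [ 78.3 266.8]
(0.0735, 0.085)
(0.0735, -0.085)
```

View pics/w26z.png

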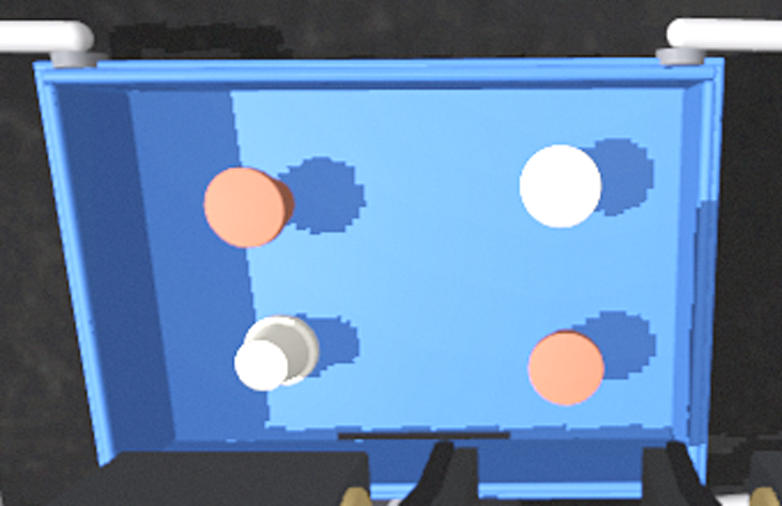

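```bash
python3 - <<'E'
from fit import *
w,Rc,tc=handeye()
def fitseg(g,a,b,n=40,h=4):
    a=np.array(a,float);b=np.array(b,float);t=(b-a)/np.linalg.norm(b-a);nn=np.array([-t[1],t[0]]);P=[]
    for k in np.linspace(0,1,n):
        s=np.arange(-h,h+.01,.25);m=((a+(b-a)*k)[None]+s[:,None]*nn).astype(np.float32)
        v=cv2.remap(g,m[:,0].reshape(-1,1),m[:,1].reshape(-1,1),cv2.INTER_LINEAR).ravel();d=np.abs(np.gradient(v));i=d.argmax()
        P.append(m[i])
    P=np.array(P); l=cv2.fitLine(P,cv2.DIST_HUBER,0,.01,.01).ravel(); r=(P-l[2:])@np.array([-l[1],l[0]])
    ok=abs(r)<1; l=cv2.fitLine(P[ok],cv2.DIST_HUBER,0,.01,.01).ravel(); return l,ok.mean()
def run(fn,pose,segs):
    im=cv2.imread("pics/"+fn); g=cv2.GaussianBlur(im[...,0].astype(np.float32),(0,0),.8); c=virt(w,Rc,tc,*pose)
    for nm,a,b in segs:
        l,ok=fitseg(g,a,b); A=plane(c,*(l[2:]-l[:2]*60),.05)[:2];B=plane(c,*(l[2:]+l[:2]*60),.05)[:2]; d=B-A
        print(fn,nm,"yaw",((np.degrees(np.arctan2(d[1],d[0]))+45)%90-45).round(2),"ok",ok,"tote mid",(RT.T@((A+B)/2-C)).round(4))
run("w26.png",([.5197,.168,.1553],-92.47),[("far",(80,78.2),(310,77)),("left",(50,95),(74,240)),("right",(342.5,90),(337,240))])
run("w23.png",([.526,.267,.152],-92.47),[("far",(225,80),(475,80)),("left",(202,95),(206,230)),("right",(497,95),(484,230))])
run("w14.png",([.5807,.2651,.152],-92.45),[("far",(225,164),(460,164))])
E
```

```text
mean [ 0.598  -0.0983  0.2278] [180.     0.   -88.81] t 61.1
w26.png far yaw -2.14 ok 1.0 tote mid [0.0692 0.0028]
w26.png left yaw -2.19 ok 1.0 tote mid [0.0071 0.0979]
w26.png right yaw -2.04 ok 1.0 tote mid [ 0.0049 -0.0969]
w23.png far yaw -2.2 ok 0.95 tote mid [0.0692 0.0218]
w23.png left yaw -2.24 ok 1.0 tote mid [0.0132 0.0975]
w23.png right yaw -2.05 ok 0.95 tote mid [ 0.0281 -0.0973]
w14.png far yaw -2.35 ok 0.975 tote mid [0.07   0.0034]
```

Several edges agree on a tote yaw of about -2.15°. Now I'll carry the tray over while turning it 93.3°.

```bash
python3 - <<'E'
from h import *
path(np.array([.598,-.0983,.2278]),-88.81,[.5495,.2167,.2278],-182.15,14)
E
```

```text
[-0.0226, 0.003, -0.0] rz 6.67
[-0.0221, 0.0056, -0.0] rz 6.67
[-0.0213, 0.0081, -0.0] rz 6.67
[-0.0202, 0.0105, -0.0] rz 6.67
[-0.0188, 0.0128, -0.0] rz 6.67
[-0.0172, 0.0149, -0.0] rz 6.67
[-0.0154, 0.0168, -0.0] rz 6.67
[-0.0133, 0.0185, -0.0] rz 6.67
[-0.0111, 0.0199, -0.0] rz 6.67
[-0.0087, 0.021, -0.0] rz 6.67
[-0.0062, 0.0219, -0.0] rz 6.67
[-0.0036, 0.0225, -0.0] rz 6.67
[-0.001, 0.0227, -0.0] rz 6.67
[0.0017, 0.0227, -0.0] rz 6.67
```

Request:
play_rows(
  moves=[
    [[-0.0226, 0.003, 0, 0, 0, 6.67], [-0.0221, 0.0056, 0, 0, 0, 6.67], [-0.0213, 0.0081, 0, 0, 0, 6.67], [-0.0202, 0.0105, 0, 0, 0, 6.67], [-0.0188, 0.0128, 0, 0, 0, 6.67]],
  ],
)

```text
time_s: 61.52
tool_pos: [0.5805, 0.0152, 0.2279]
tcp_rot: [-180.0, 0.0, -122.5]
contact_force: [0.2, 0.0, -4.4]
grip_width: 0.0128
```

Request:
play_rows(
  moves=[
    [[-0.0172, 0.0149, 0, 0, 0, 6.67], [-0.0154, 0.0168, 0, 0, 0, 6.67], [-0.0133, 0.0185, 0, 0, 0, 6.67], [-0.0111, 0.0199, 0, 0, 0, 6.67], [-0.0087, 0.021, 0, 0, 0, 6.67]],
  ],
)

```text
time_s: 61.93
tool_pos: [0.5633, 0.1279, 0.228]
tcp_rot: [-180.0, 0.0, -155.8]
contact_force: [0.1, -0.1, -3.7]
grip_width: 0.013
```

Request:
play_rows(
  moves=[
    [[-0.0062, 0.0219, 0, 0, 0, 6.67], [-0.0036, 0.0225, 0, 0, 0, 6.67], [-0.001, 0.0227, 0, 0, 0, 6.67], [0.0017, 0.0227, 0, 0, 0, 6.63], [0, 0, 0, 0, 0, 0]],
  ],
)

```text
time_s: 62.35
tool_pos: [0.5496, 0.2205, 0.2278]
tcp_rot: [179.9, 0.1, 177.8]
contact_force: [0.3, -0.9, -3.4]
grip_width: 0.0129
```

```bash
python3 - <<'E'
from h import *
p,y=mean();state()
w=cam("wrist"); save(w["color"],"w40.png")
s=cam("scene"); save(s["color"],"s40.png",(150,60,330,230),4)
E
```

```text
mean [0.5496 0.2177 0.2278] [179.99   0.   177.93] t 62.65
t 62.65 pos [0.5499 0.216  0.2279] rot [-179.99   -0.    177.82] F [-0.2 -0.8 -4.1] w 0.0125
```

View pics/w40.png

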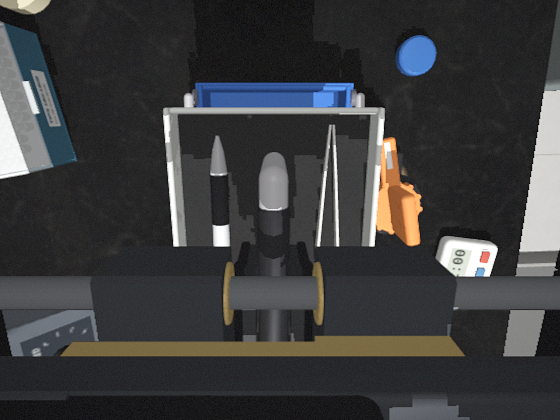

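View pics/s40.png

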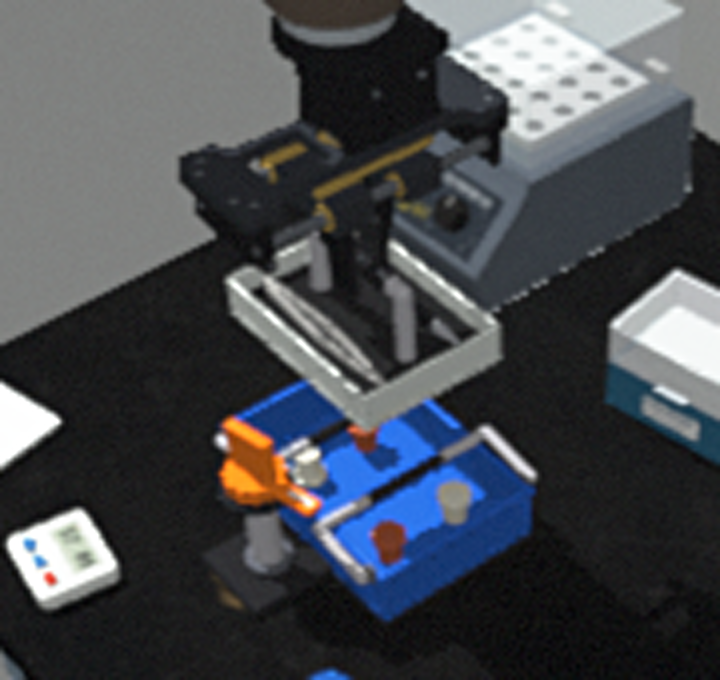

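The tray is centred and parallel over the tote: in the wrist view the tray mid is at u≈273.5 and the tote rim mid at 274.5. Lowering.

Request:
play_rows(
  moves=[
    [[0, 0, 0.02, 0, 0, 0], [0, 0, 0.025, 0, 0, 0], [0, 0, 0.025, 0, 0, 0], [0, 0, 0.02, 0, 0, 0], [0, 0, 0, 0, 0, 0]],
  ],
)

```text
time_s: 63.17
tool_pos: [0.5471, 0.2147, 0.1332]
tcp_rot: [-179.7, -0.5, 177.7]
contact_force: [-0.8, -0.7, -3.4]
grip_width: 0.0125
```

Request:
play_rows(
  moves=[
    [[0, 0, 0, 0, 0, 0], [0, 0, 0.005, 0, 0, 0], [0, 0, 0.004, 0, 0, 0], [0, 0, 0.002, 0, 0, 0], [0, 0, 0, 0, 0, 0]],
  ],
)

```text
time_s: 63.58
tool_pos: [0.5498, 0.2168, 0.1271]
tcp_rot: [180.0, 0.0, 177.8]
contact_force: [-0.1, -0.8, -3.4]
grip_width: 0.0128
```

```bash
python3 - <<'E'
from h import *
p,y=mean(4);state()
s=cam("scene"); save(s["color"],"s41.png",(150,80,330,230),4)
E
```

```text
mean [0.5499 0.2169 0.1272] [1.7998e+02 3.0000e-02 1.7785e+02] t 63.78
t 63.78 pos [0.55   0.217  0.1273] rot [1.7997e+02 4.0000e-02 1.7786e+02] F [-0.5 -0.8 -3.9] w 0.0125
```

View pics/s41.png

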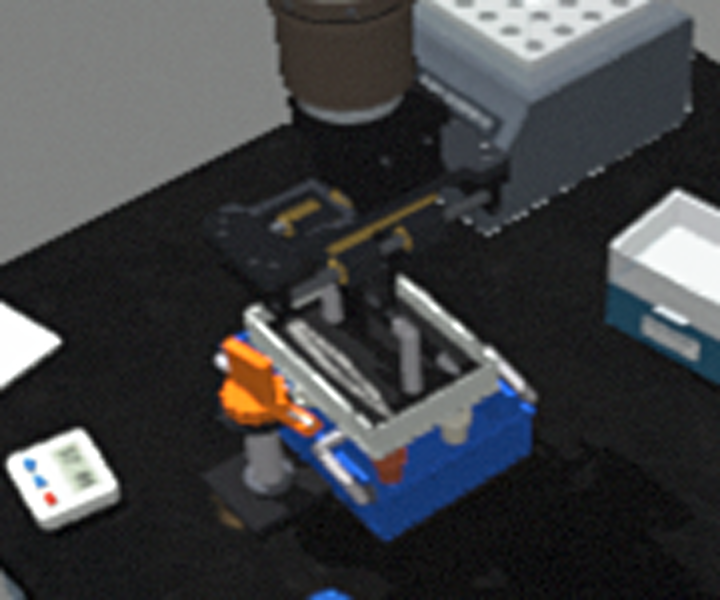

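Request:
play_rows(
  moves=[
    [[0, 0, 0.001, 0, 0, 0], [0, 0, 0, 0, 0, 0], [0, 0, 0.0005, 0, 0, 0], [0, 0, 0, 0, 0, 0]],
  ],
)

```text
time_s: 64.17
tool_pos: [0.5499, 0.217, 0.1263]
tcp_rot: [180.0, 0.0, 177.9]
contact_force: [-3.1, 0.1, 3.0]
grip_width: 0.0131
```

```bash
python3 - <<'E'
from h import *
p,y=mean(4);state()
E
```

```text
mean [0.5499 0.217  0.1263] [1.7998e+02 4.0000e-02 1.7787e+02] t 64.37
t 64.37 pos [0.5499 0.217  0.1263] rot [1.7998e+02 4.0000e-02 1.7787e+02] F [-4.3  0.5  5.6] w 0.0126
```

Contact: the tray rests on the bails at TCP z 0.1263. Releasing and rising.

Request:
play_rows(
  moves=[
    [[0, 0, 0, 0, 0, 0], [0, 0, 0, 0, 0, 0], [0, 0, 0, 0, 0, 0], [0, 0, 0, 0, 0, 0], [0, 0, -0.01, 0, 0, 0]],
  ],
  grip=0.4,
)

```text
time_s: 64.78
tool_pos: [0.5487, 0.2161, 0.1334]
tcp_rot: [-179.9, -0.2, 177.8]
contact_force: [-0.2, 0.2, -1.1]
grip_width: 0.033
```

Request:
play_rows(
  moves=[
    [[0, 0, -0.03, 0, 0, 0], [0, 0, -0.035, 0, 0, 0], [0, 0, -0.035, 0, 0, 0], [0, 0, -0.02, 0, 0, 0], [0, 0, 0, 0, 0, 0]],
  ],
)

```text
time_s: 65.2
tool_pos: [0.5524, 0.2179, 0.2623]
tcp_rot: [179.7, 0.6, 177.9]
contact_force: [0.8, -0.1, 0.5]
grip_width: 0.0349
```

```bash
python3 - <<'E'
from h import *
p,y=mean();o=state();print(o["joints"].round(1))
w=cam("wrist"); save(w["color"],"w42.png")
s=cam("scene"); save(s["color"],"s42.png",(150,80,330,230),4)
E
```

```text
mean [0.5502 0.2169 0.2569] [1.7990e+02 1.4000e-01 1.7785e+02] t 65.5
t 65.5 pos [0.5492 0.2164 0.2538] rot [-1.7990e+02 -1.4000e-01  1.7784e+02] F [ 1.2  0.7 -0.9] w 0.0346
[ 37.2  18.5  -3.9  -0.  -67.7 -39.4]
```

View pics/w42.png

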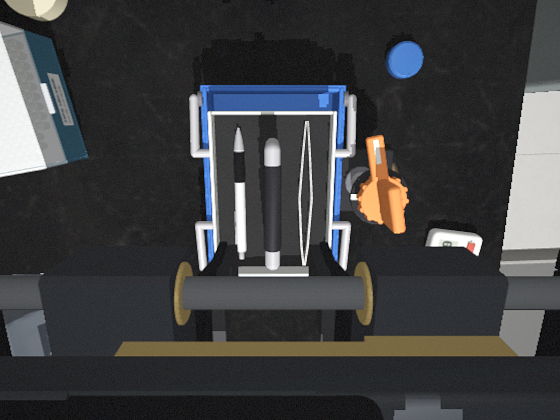

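View pics/s42.png

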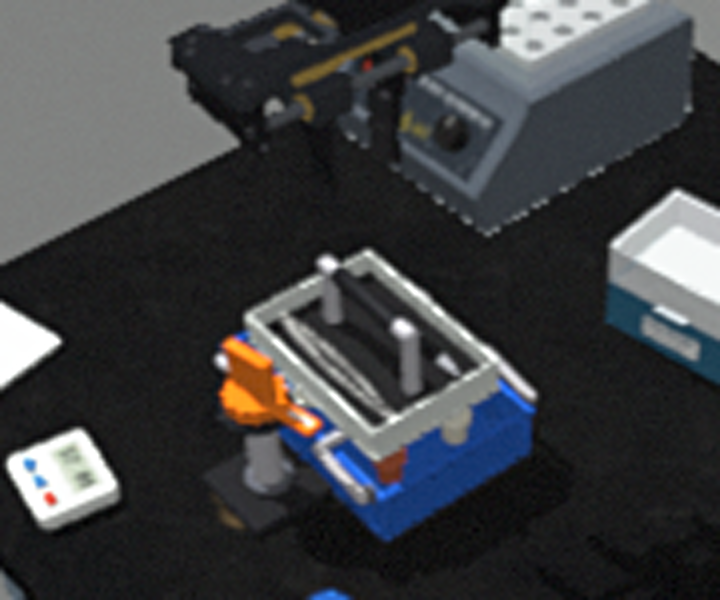

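The tray stands centred: its rim is at u 209–337 and the tote rim at 202–345, parallel. Now to the collar.

Request:
play_rows(
  moves=[
    [[0, 0, 0, 0, 0, -6.07], [0, 0, 0, 0, 0, -6.08], [0.0311, 0.0068, 0, 0, 0, 0], [0.0311, 0.0068, 0, 0, 0, 0], [0.0311, 0.0068, 0, 0, 0, 0]],
  ],
)

```text
time_s: 66.02
tool_pos: [0.4533, 0.2203, 0.254]
tcp_rot: [-179.9, -0.1, -170.1]
contact_force: [-0.6, 1.3, 1.0]
grip_width: 0.0351
```

Request:
play_rows(
  moves=[
    [[0, 0, 0.03, 0, 0, 0], [0, 0, 0.034, 0, 0, 0], [0, 0, 0, 0, 0, 0], [0, 0, 0, 0, 0, 0]],
  ],
)

```text
time_s: 66.35
tool_pos: [0.4538, 0.22, 0.1902]
tcp_rot: [-179.8, -0.2, -170.0]
contact_force: [-0.0, 0.6, 1.5]
grip_width: 0.0348
```

```bash
python3 - <<'E'
from h import *
p,y=mean();state()
w=cam("wrist"); save(w["color"],"w43.png"); print(proj(w,[p[0],p[1],.131]))
E
```

```text
mean [0.4552 0.221  0.1923] [ 1.8000e+02  7.0000e-02 -1.6999e+02] t 66.65
t 66.65 pos [0.4552 0.2211 0.1926] rot [ 1.7993e+02  1.3000e-01 -1.7001e+02] F [ 0.2  0.2 -0.4] w 0.0344
[276.00910334 237.3657079 ]
```

View pics/w43.png

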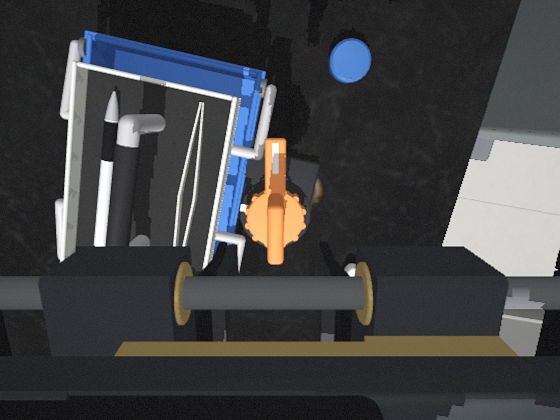

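The fin is upright in the image and centred (u≈276). Descending to grip.

Request:
play_rows(
  moves=[
    [[0, 0, 0.022, 0, 0, 0], [0, 0, 0.022, 0, 0, 0], [0, 0, 0.0205, 0, 0, 0], [0, 0, 0, 0, 0, 0], [0, 0, 0, 0, 0, 0]],
  ],
)

```text
time_s: 67.12
tool_pos: [0.4544, 0.2204, 0.1268]
tcp_rot: [-179.9, -0.1, -170.0]
contact_force: [-0.6, -0.3, 0.9]
grip_width: 0.0353
```

Request:
play_rows(
  moves=[
    [[0, 0, 0, 0, 0, 0], [0, 0, 0, 0, 0, 0], [0, 0, 0, 0, 0, 0], [0, 0, 0, 0, 0, 0], [0, 0, 0, 0, 0, 0]],
  ],
  grip=0,
  force=25,
)

```text
time_s: 67.53
tool_pos: [0.4542, 0.2208, 0.1275]
tcp_rot: [180.0, 0.0, -170.0]
contact_force: [-7.1, 1.9, 9.9]
grip_width: 0.0099
```

```bash
python3 - <<'E'
from h import *
p,y=mean(4);o=state();print(o["wrist_torque"].round(2))
E
```

```text
mean [0.4542 0.2208 0.1275] [ 1.7998e+02  2.0000e-02 -1.7000e+02] t 67.73
t 67.73 pos [0.4543 0.2208 0.1276] rot [ 1.7998e+02  2.0000e-02 -1.6999e+02] F [-2.6  0.5  6.4] w 0.01
[ 0.27  0.98 -0.08]
```

Request:
play_rows(
  moves=[
    [[0, 0, 0, 0, 0, -6], [0, 0, 0, 0, 0, -6], [0, 0, 0, 0, 0, -6], [0, 0, 0, 0, 0, -6], [0, 0, 0, 0, 0, -6]],
  ],
)

```text
time_s: 68.15
tool_pos: [0.4541, 0.2208, 0.1275]
tcp_rot: [180.0, -0.0, -139.7]
contact_force: [-3.1, 0.1, 6.4]
grip_width: 0.0098
```

Request:
play_rows(
  moves=[
    [[0, 0, 0, 0, 0, -6], [0, 0, 0, 0, 0, -6], [0, 0, 0, 0, 0, -6], [0, 0, 0, 0, 0, -6], [0, 0, 0, 0, 0, -6]],
  ],
)

```text
time_s: 68.57
tool_pos: [0.454, 0.2206, 0.1275]
tcp_rot: [180.0, -0.0, -109.7]
contact_force: [-4.6, 0.5, 7.0]
grip_width: 0.0095
```

Request:
play_rows(
  moves=[
    [[0, 0, 0, 0, 0, -6], [0, 0, 0, 0, 0, -6], [0, 0, 0, 0, 0, -5.9], [0, 0, 0, 0, 0, 0], [0, 0, 0, 0, 0, 0]],
  ],
)

```text
time_s: 68.98
tool_pos: [0.4539, 0.2204, 0.1275]
tcp_rot: [180.0, -0.0, -92.1]
contact_force: [-3.2, 0.4, 6.4]
grip_width: 0.0094
```

```bash
python3 - <<'E'
from h import *
p,y=mean(4);o=state();print(o["wrist_torque"].round(2))
s=cam("scene"); save(s["color"],"s44.png",(150,80,330,230),4)
E
```

```text
mean [0.4539 0.2205 0.1275] [ 1.7997e+02 -4.0000e-02 -9.2070e+01] t 69.18
t 69.18 pos [0.4539 0.2205 0.1275] rot [ 1.7997e+02 -3.0000e-02 -9.2070e+01] F [-4.5 -0.5  6.2] w 0.0096
[-0.07  1.23  0.  ]
```

View pics/s44.png

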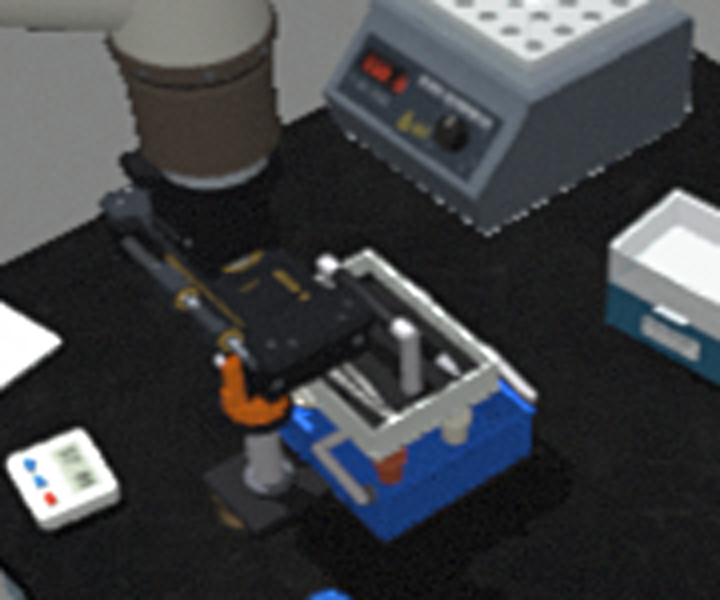

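Request:
play_rows(
  moves=[
    [[0, 0, 0, 0, 0, 0], [0, 0, 0, 0, 0, 0], [0, 0, 0, 0, 0, 0], [0, 0, -0.03, 0, 0, 0], [0, 0, -0.03, 0, 0, 0]],
  ],
  grip=0.4,
)

```text
time_s: 69.65
tool_pos: [0.4534, 0.2197, 0.1856]
tcp_rot: [179.8, -0.2, -92.1]
contact_force: [-0.2, 0.3, 0.7]
grip_width: 0.0324
```

Request:
play_rows(
  moves=[
    [[0, 0, -0.04, 0, 0, 0], [0, 0, -0.04, 0, 0, 0], [0, 0, -0.03, 0, 0, 0], [0, 0, 0, 0, 0, 0], [0, 0, 0, 0, 0, 0]],
  ],
)

```text
time_s: 70.07
tool_pos: [0.4549, 0.2212, 0.2986]
tcp_rot: [-179.8, 0.2, -92.1]
contact_force: [-0.5, -0.5, -0.2]
grip_width: 0.0351
```

```bash
python3 - <<'E'
from h import *
p,y=mean(6);o=state()
w=cam("wrist"); save(w["color"],"w45.png"); save(w["color"],"w45z.png",(150,80,400,260),3.2)
s=cam("scene"); save(s["color"],"s45.png",(150,80,330,230),4)
E
```

```text
mean [0.454  0.2205 0.296 ] [ 1.7993e+02 -4.0000e-02 -9.2110e+01] t 70.37
t 70.37 pos [0.454  0.2203 0.2953] rot [ 1.7987e+02 -1.3000e-01 -9.2100e+01] F [-0.7 -0.7  0.2] w 0.0348
```

View pics/w45z.png

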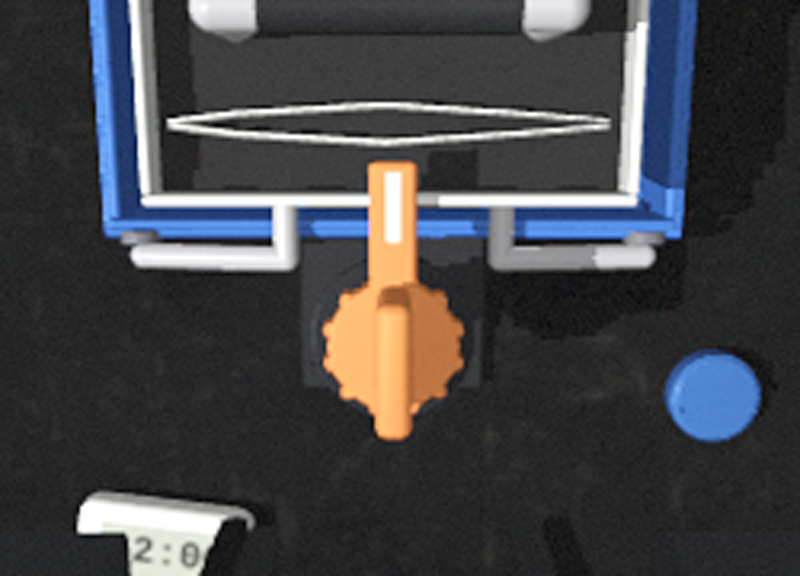

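View pics/s45.png

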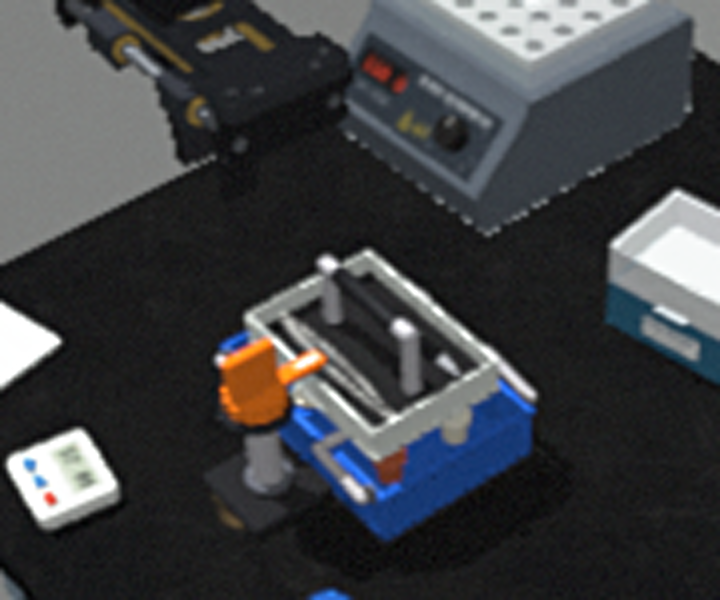

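The tongue lies straight over the tray at mid-side, and the tray is square and centred to about 1 mm. A quick last look at the bystanders, then I'll hand in.

```bash
python3 - <<'E'
from h import *
s=cam("scene"); save(s["color"],"s46.png"); state()
E
```

```text
t 70.52 pos [0.4542 0.2206 0.2961] rot [ 1.7994e+02 -6.0000e-02 -9.2100e+01] F [-0.5 -0.  -0.1] w 0.035
```

View pics/s46.png

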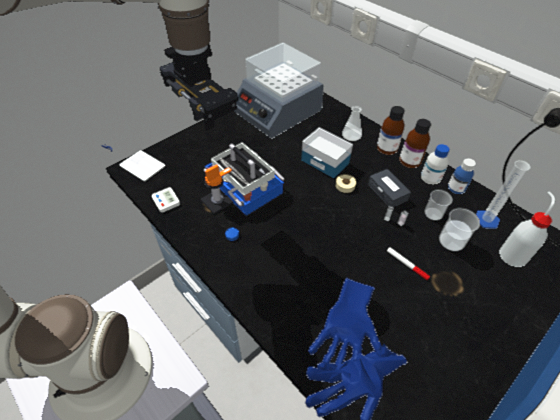

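The timer (165,200), cap (232,235) and marker (408,263) are where they started. No stoppers are left on the bench and the arm is clear.

```bash
python3 -c "
from workcell import arm
print(arm.sign_off())"
```

```text
the job is handed in; nothing more can be done
None
```

The carrier is packed and handed in at about 70 s of the 210 s allowed. I swung both bails out, put all four stoppers in the tote and swung both bails back in. Then I set the tray on the bails and turned the collar to the locked mark.

**Last checks**
- **Bails:** I pressed both bars to their stops; their tops measured 58 mm above the bench.
- **Tray:** it is centred over the tote to about 1 mm and parallel to its sides in the wrist view.
- **Collar:** it was left with the gripper at yaw -92.1°, which works out at 1.40. The tongue lies straight across the tray's long side. The white mark on the disc is hidden under the tongue, so I did not read it directly.
- **Bench:** the timer, bottle cap and marker look unmoved, no stopper is left on the bench, and the arm is clear.

**What did not go to plan**
- **Collar turned early:** the tongue blocked the right bail on its way out. I turned the collar about 9° further open, to about 0.05, before swinging that bail, so the collar was touched before its turn in the order.
- **Knocked stopper:** one cream stopper was knocked over onto its wide end during the run. My first grasp of it slipped and the second held; it stands upside down in the tote.
- **Grip on a bail:** on the way in, the left bail pulled at about 11 N in the closed grip, so I held the bars loosely for the middle part of both swings in.
- **Measurements:** edge fits for the tote's yaw in the fixed cameras were spoiled by the bail arms and disagreed, so I used the wrist-camera fits, which agreed at about -2.15°.

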